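Shim the drying board and hang the sample tins

ROBOT

A 6-joint arm with a two-finger parallel gripper is mounted at the origin on the work surface. World frame = base frame: x ahead of the robot, y to its left, z up, the work surface at z = 0. Lengths are in m, angles in rad, forces in N, time in s.
With the tool pointing down it reaches from about 0.3 to 0.775 m from the base axis. Payload 14.6 kg.
Tool frame: the origin (TCP) lies at the very end of the fingers, on their centre line; the grasp point (between the pads) lies 19 mm behind it; z points along the fingers, y is the direction in which the jaws open and shut (so a half turn about z gives the same grasp; the last joint's range is limited). The gripper opens to 94 mm and grips with 3 to 60 N. Pads are 16 mm wide; open, the fingers measure 119 mm over their backs; the gripper's body (75 mm by 177 mm) begins 78 mm behind the grasp point.
Start: joints at [-1.267, 0.3, 1.521, -0, 1.321, -0.067], TCP at [0.199, -0.513, 0.173] pointing down, gripper open.
Joint ranges: [-3.03, 3.03], [-0.79, 2.21], [0.23, 2.52], [-1.04, 4.18], [0, 3.07], [-2.55, 2.55]. Speed limits (rad/s): [2.22, 2.22, 2.57, 3.14, 3.14, 3.14].

INTERFACE

Orientations are given as [roll, pitch, yaw] about the fixed x, y, z axes, in that order (R = Rz(yaw) Ry(pitch) Rx(roll)).
In Python, from station import ctrl, eyes gives the robot as it stands.
- The arm moves only by the tool jog_arm, never from a script. Its argument "moves" is a list of rows, each a list of 3 entries, a list of its own where there are three numbers: the shift along the world's x, y, z in mm, then the turn, a rotation vector about the world's x, y, z in units of 5 degrees (1.0 is 5 degrees), then the finger opening in mm, from 0 to 94. In form: [[[tx, ty, tz], [wx, wy, wz], jaw], ...]. A call has 1 to 5 rows; each row is the pose to reach, as a shift and turn from the pose commanded when the call began; what a row does not reach only later rows make up. A row lasts 1/12 s, in which the tool goes at most 41.7 mm and 7.16 degrees, less where a joint would pass 70% of its speed; a pose out of reach is approached as far as the arm can. A call with a gripper value outside its range is refused whole. The fingers move at their own pace and stop on an object; "squeeze" is the grip in N (left out, the last holds). Time passes only in rows, so rows that repeat a pose let the fingers close. It gives the time, the measured TCP pose, the force and the opening at its end, in the units of the state.
- ctrl.get_obs(): the state, without advancing time (a new reading comes with each control period).
- eyes.camera(name): name is "side" or "top" or "wrist"; returns a dict with "frame" (480x640x3 uint8, red, green, blue), "vertical_fov" (degrees; the focal length in pixels is half the picture's height over the tangent of half this angle, whatever the lens; pixels are square), "cx", "cy" (the principal point, pixels), "k1" (the pictures are not rectified: a ray, as slopes to the right and down, at radius r is drawn at 1 + k1 r^2 times it, then the intrinsics apply), "eye" and "attitude" of the camera in the world; the wrist camera has in their place "hand_eye" (4x4, takes a point from camera to tool coordinates, whose origin is the TCP and whose axes are the flange's). Camera axes: x right, y down, z forward; pixel columns grow to the right and rows downward; lengths in m; the calibration is good to about 2 mm. A picture is of the moment at which its call begins: read the wrist's pose just before it. There is no depth.
- ctrl.hand_in(): hands the job in, once; it reports no verdict.
The state is a dict: "time_s": time; "qpos": joint angles; "joint_vel": joint speeds; "tau": joint torques, N m; "ee_pos": TCP position; "eef_rot": TCP orientation; "force": force on the tool from outside, world axes, zero at the start; "moment": the same for the moment, N m; "grip_width": finger opening in m.
Only numpy, scipy, OpenCV 4.12 (cv2) and the standard library are available. Lean on these libraries where they do the work, as an engineer would, in place of code of your own. Each camera call takes 0.05 s, during which the arm holds its last target.

TASK

Get the shop's drying board sloping and loaded: use the red-handled pry bar over the fulcrum block to lever up the free end of the marble board, slip the blue shim fully under the board's rubber foot, let the board down onto it, and draw the bar out and lay it flat on the counter, well clear of the board and the block. Then turn every brass sample tin upside down over a peg of its own, rim resting on the board, and leave everything standing still. Do not disturb the honey jars or the plant.

Things in the scene. Friction and masses are not known exactly. Their poses are not given: they have to be found in the camera images.
- board: White marble drying board, 180 (x) by 280 mm (y), 15 mm thick, about 1.9 kg, with 3 brass pegs. Hinged about x along its +y end; origin: middle of the hinge line, mid-thickness, 31.5 mm up. Free end at y = -280 mm, held down only by weight, about 9 N there. Level at the start: underside 24 mm, top 39 mm above the counter. Fixed brackets beside the hinge and a low gutter beyond it.
- peg1 (a point): Foot of the first brass peg, on the board's top surface, 45 mm from the free end. Each peg is 14 mm thick, round-topped, 63 mm tall, square to the board. Axes as the board's (y towards the hinge, z along the peg).
- peg2 (a point): Foot of the middle peg, 95 mm further towards the hinge; otherwise like peg1.
- peg3 (a point): Foot of the last peg, another 95 mm further towards the hinge; otherwise like peg1.
- foot (a point): Centre of the underside of the board's black rubber foot: 50 mm wide (x), 25 mm deep (y), 24 mm tall, outer face flush with the board's free end, centred 50 mm to the +x side of the board's middle. On the counter (z = 0) at the start; rises as the board is levered. Axes as the board's.
- pry_edge (a point): Lower edge of the board's free end, 50 mm to the -x side of its middle: the bar's toe goes under here; 24 mm of space below at the start. Axes as the board's. Good pry: toe 20 mm under the edge, ridge 115 mm ahead of the bar's origin; the bar goes in with its handle up about 0.28 rad.
- fulcrum: Fixed wooden fulcrum block, 50 mm long (x) by 26 mm, with a rounded steel ridge along x on top, 24 mm above the counter; origin at the centre of its underside. The ridge is 40 mm out (-y) from the free end of the board, opposite pry_edge; block axes as the level board's.
- bar: Steel pry bar, 0.9 kg, along its x. Origin on its flat underside (z = 0) at the balance point. Red handle 28 by 28 mm, x = -90 to 30 mm; bright blade 24 mm wide, 8 mm thick, x = 30 to 175 mm (toe). Over the ridge and under the board, pressed down till the handle's end is on the counter (0.12 rad slope), it lifts the foot about 16 mm, and the handle's weight keeps the board up when let go.
- bar_tip (a point): Toe end of the pry bar, at mid-thickness of the blade (x = +175 mm, z = 4 mm in the bar's frame).
- shim: Blue wooden shim lying flat, 70 g: blade 32 mm wide, 10 mm thick along its +x to a tip at x = 82 mm (last 12 mm is 5 mm thick), and an upright grip block 24 by 24 mm, 34 mm tall, centred on the origin, which is on the underside. Fully under: the blade reaches past the whole depth of the foot; the grip block stays outside the board's edge.
- shim_tip (a point): Tip of the shim's blade (x = +82 mm in its frame).
- tin1: Square brass sample tin, 50 by 50 mm, 86 mm long, 4 mm walls, 0.12 kg, open at one end, dark steel base at the other. Origin at its centre; x runs from the open mouth (-43 mm) to the base (+43 mm). Starts lying on its side, base away from the robot. Upside down on a peg: x up, centre 43 mm above the board's top. Two or three tins are present; an absent one reads None.
- tin2: Square brass sample tin, 50 by 50 mm, 86 mm long, 4 mm walls, 0.12 kg, open at one end, dark steel base at the other. Origin at its centre; x runs from the open mouth (-43 mm) to the base (+43 mm). Starts lying on its side, base away from the robot. Upside down on a peg: x up, centre 43 mm above the board's top. Two or three tins are present; an absent one reads None.
- tin3: Square brass sample tin, 50 by 50 mm, 86 mm long, 4 mm walls, 0.12 kg, open at one end, dark steel base at the other. Origin at its centre; x runs from the open mouth (-43 mm) to the base (+43 mm). Starts lying on its side, base away from the robot. Upside down on a peg: x up, centre 43 mm above the board's top. Two or three tins are present; an absent one reads None.
- honey1: Bystander: amber honey jar with brass lid, 72 mm across, 100 mm tall; origin under its centre.
- honey2: Bystander: another such honey jar.
- plant: Bystander: small plant in a terracotta pot, about 84 mm across, 70 mm pot height; origin under its centre.
Mind the look-alikes: they are no part of the job. Leave any pink or turquoise look-alike of the tin1 alone.

How it is judged:
On the way, in this order (a step that is already met when the one before it is completed fails the run):
1. the free end of the board is levered up by the bar over the fulcrum block, the foot at least 13 mm off the counter (height (world z) of foot above 0.013 m and contact force between bar and board above 2 N and contact force between bar and fulcrum above 2 N), for 0.3 s.
2. the board rests on the shim, which reaches right through under the foot, and no longer on the bar (height (world z) of foot between 0.0075 and 0.0125 m and contact force between shim and board above 2 N and y of shim_tip in the frame of foot above 0.02 m and x of shim_tip in the frame of foot between -0.03 and 0.03 m and contact force between bar and board below 0.3 N), for 0.3 s.
At the end, for the whole second after the job is handed in: The foot rests on the shim, tip 20 mm or more past the foot's centre; the bar lies flat on the counter off board and block, toe 60 mm or more from the pry edge; every tin present is mouth down over a peg (within 0.12 rad of vertical, 24 mm of the peg), rim on the board; all at rest (all of step 2 and height (world z) of bar below 0.02 m and angle between bar's own x axis and vertical between 1.5 and 1.64 rad and contact force between bar and fulcrum below 0.3 N and horizontal distance between bar_tip and pry_edge above 0.06 m and linear speed of each of bar, shim, tin1, tin2, tin3 below 0.02 m/s and angle between each of tin1, tin2, tin3's own x axis and vertical below 0.12 rad and height (world z) of tin1 between 0.07 and 0.1 m and (horizontal distance between tin1 and peg1 below 0.024 m or horizontal distance between tin1 and peg2 below 0.024 m or horizontal distance between tin1 and peg3 below 0.024 m) and height (world z) of tin2 between 0.07 and 0.1 m and (horizontal distance between tin2 and peg1 below 0.024 m or horizontal distance between tin2 and peg2 below 0.024 m or horizontal distance between tin2 and peg3 below 0.024 m) and height (world z) of tin3 between 0.07 and 0.1 m and (horizontal distance between tin3 and peg1 below 0.024 m or horizontal distance between tin3 and peg2 below 0.024 m or horizontal distance between tin3 and peg3 below 0.024 m)); the robot touches nothing.
It fails at once if a bystander (honey1) was moved more than 30 mm (distance of honey1 from where it was at the start of the episode above 0.03 m).
It fails at once if a bystander (honey2) was moved more than 30 mm (distance of honey2 from where it was at the start of the episode above 0.03 m).
It fails at once if a bystander (plant) was moved more than 30 mm (distance of plant from where it was at the start of the episode above 0.03 m).
Of tin1, tin2, tin3 only 2 to 3 are there at a start; the rules pass over those that are not, and their reading is None.
At some moment in a run one of tin1, tin2, tin3 may be knocked a few centimetres aside while the robot is not near it.
It also fails if it takes over 210 s, if anything falls off the work surface, if the arm or the gripper's body presses on something with over 40 N, if the wrist force passes 120 N, or if a joint passes its speed limit or range.

## Working session

There is one attempt and no reset: what is moved stays moved. The work goes in short steps, Python scripts to look and compute and a tool call to move; the robot and the scene stay as the last step left them, time stands still between calls to the robot, and variables do not carry over. Pictures are saved under pics/ and viewed, and the job is handed in when it is done.

Besides the shell and the picture viewer there is one more tool, called by a JSON object that holds its "api" and its "payload", one argument or row to a line. jog_arm: Moves the arm, as the interface text tells. Its arguments: {"type":"object","properties":{"moves":{"type":"array","items":{"type":"array"}},"squeeze":{"type":"number"}},"required":["moves"]}

```bash
ls -la; mkdir -p pics
cat > h.py <<'E'
import numpy as np, cv2, json
from station import ctrl, eyes
from scipy.spatial.transform import Rotation as R
def snap(name,fn=None):
    o=ctrl.get_obs(); c=eyes.camera(name)
    if fn: cv2.imwrite('pics/'+fn+'.png',cv2.cvtColor(c['frame'],cv2.COLOR_RGB2BGR))
    return o,c
E
python3 - <<'E'
from h import *
print(ctrl.get_obs())
for n in ['side','top','wrist']:
    o,c=snap(n,n+'0'); print({k:v for k,v in c.items() if k!='frame'})
E
```

```text
total 12
drwxr-xr-x  3 agent agent 4096 Dec  6 16:48 .
drwxr-xr-x 23 root  root  4096 Dec  6 16:48 ..
drwxr-xr-x  2 agent agent 4096 Dec  6 16:48 pics
{'time_s': 0.0, 'qpos': array([-1.26659784e+00,  3.00470837e-01,  1.52158175e+00, -2.87392089e-05,
        1.32070959e+00, -6.65773360e-02]), 'joint_vel': array([-0.00024971, -0.00110306,  0.00035444, -0.00113833, -0.00038072,
        0.00065401]), 'tau': array([-4.15803597e-04, -5.31809592e+01, -3.52740884e+01,  7.08039198e-02,
        2.43794970e-02, -6.73856448e-05]), 'ee_pos': array([ 0.19919569, -0.51233356,  0.17198622]), 'eef_rot': array([-3.14042387e+00, -5.00312277e-05,  3.70782924e-01]), 'force': array([-0.32066811, -0.1880401 , -0.17051012]), 'moment': array([ 0.00264189,  0.00016329, -0.02078634]), 'grip_width': 0.09368656528894033}
{'vertical_fov': 53.337943908124416, 'cx': 325.97538678023096, 'cy': 245.5434140940059, 'k1': 0.016403898206850415, 'eye': array([0.13873311, 0.84911701, 1.07081099]), 'attitude': array([-2.39037739,  0.00387356, -2.6968232 ])}
{'vertical_fov': 46.21136278125141, 'cx': 318.94594390623143, 'cy': 240.7466652579837, 'k1': -0.04815179704716879, 'eye': array([ 0.3766242 , -0.00415414,  1.3580984 ]), 'attitude': array([-3.02403676e+00,  2.34829103e-03, -1.58063310e+00])}
{'vertical_fov': 68.81444386312643, 'cx': 315.93045950685786, 'cy': 242.41909969820702, 'k1': -0.004765725046209601, 'hand_eye': array([[-2.32186564e-04, -9.60594576e-01, -2.77953247e-01,
         8.22836570e-02],
       [ 9.99999932e-01, -3.02332152e-04,  2.09503134e-04,
         8.58085735e-04],
       [-2.85281778e-04, -2.77953180e-01,  9.60594581e-01,
        -2.12711030e-01],
       [ 0.00000000e+00,  0.00000000e+00,  0.00000000e+00,
         1.00000000e+00]])}
```

View pics/top0.png

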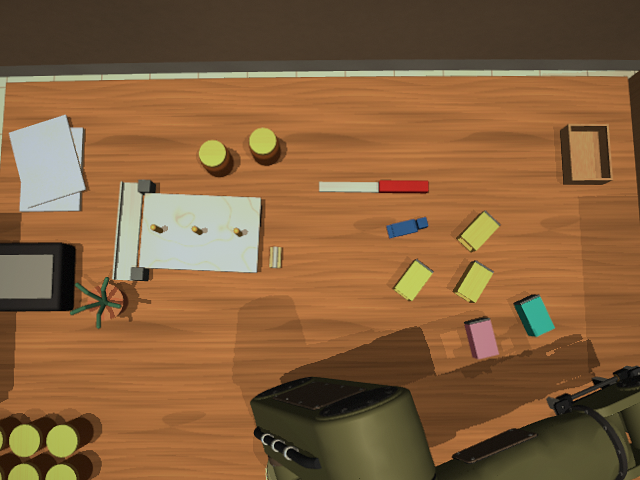

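View pics/side0.png

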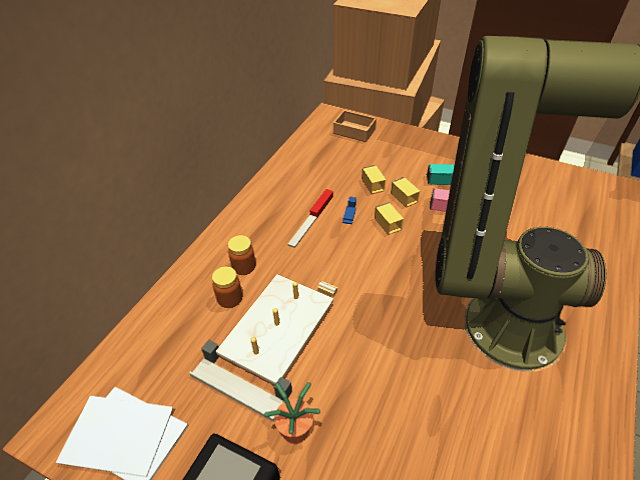

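View pics/wrist0.png

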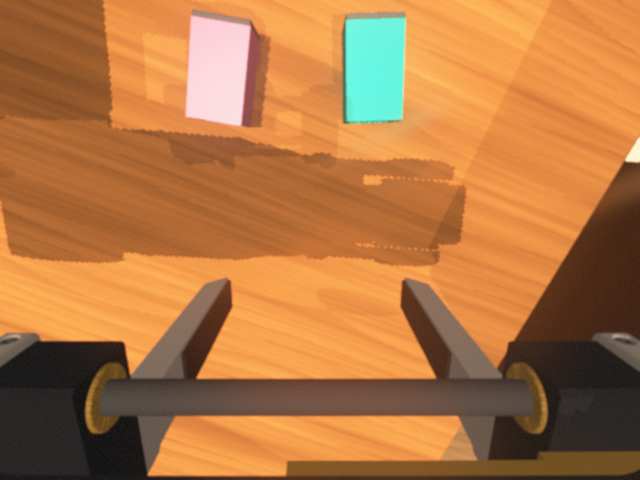

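```bash
cat >> h.py <<'E'
def rays(c,pts,o=None):
    f=240/np.tan(np.radians(c['vertical_fov']/2))
    K=np.array([[f,0,c['cx']],[0,f,c['cy']],[0,0,1]])
    p=cv2.undistortPoints(np.array(pts,float).reshape(-1,1,2),K,np.array([c['k1'],0,0,0.]))[:,0]
    d=np.c_[p,np.ones(len(p))]
    if 'eye' in c: e=c['eye'];M=R.from_euler('xyz',c['attitude']).as_matrix()
    else:
        T=np.eye(4);T[:3,:3]=R.from_euler('xyz',o['eef_rot']).as_matrix();T[:3,3]=o['ee_pos']
        T=T@c['hand_eye'];e=T[:3,3];M=T[:3,:3]
    return e,d@M.T
def plane(c,pts,z,o=None):
    e,d=rays(c,pts,o); return e+d*((z-e[2])/d[:,2])[:,None]
def proj(c,P,o=None):
    f=240/np.tan(np.radians(c['vertical_fov']/2))
    K=np.array([[f,0,c['cx']],[0,f,c['cy']],[0,0,1]])
    if 'eye' in c: e=c['eye'];M=R.from_euler('xyz',c['attitude']).as_matrix()
    else:
        T=np.eye(4);T[:3,:3]=R.from_euler('xyz',o['eef_rot']).as_matrix();T[:3,3]=o['ee_pos']
        T=T@c['hand_eye'];e=T[:3,3];M=T[:3,:3]
    q=(np.array(P,float).reshape(-1,3)-e)@M
    return cv2.projectPoints(q,np.zeros(3),np.zeros(3),K,np.array([c['k1'],0,0,0.]))[0][:,0]
def hsv(c): return cv2.cvtColor(c['frame'],cv2.COLOR_RGB2HSV)
def blobs(m,amin=60):
    m=m.astype(np.uint8)
    cs,_=cv2.findContours(m,cv2.RETR_EXTERNAL,cv2.CHAIN_APPROX_NONE)
    return [k[:,0] for k in cs if cv2.contourArea(k)>amin]
def crop(c,x0,y0,x1,y1,s,fn):
    im=cv2.cvtColor(c['frame'][y0:y1,x0:x1],cv2.COLOR_RGB2BGR)
    cv2.imwrite('pics/'+fn+'.png',cv2.resize(im,None,fx=s,fy=s,interpolation=cv2.INTER_CUBIC))
E
python3 - <<'E'
from h import *
o,c=snap('top')
crop(c,100,120,300,320,3,'cropA'); crop(c,300,150,560,370,3,'cropB')
H=hsv(c)
for x,y in [(200,210),(250,250),(350,187),(400,187),(479,228),(470,283),(413,278),(405,228),(276,257)]: print((x,y),H[y,x])
E
```

```text
(200, 210) [ 51  20 204]
(250, 250) [ 68  14 205]
(350, 187) [ 38  37 202]
(400, 187) [  1 207 186]
(479, 228) [ 29 140 191]
(470, 283) [ 30 139 191]
(413, 278) [ 33 137 205]
(405, 228) [105 159 130]
(276, 257) [ 25  40 158]
```

View pics/cropA.png

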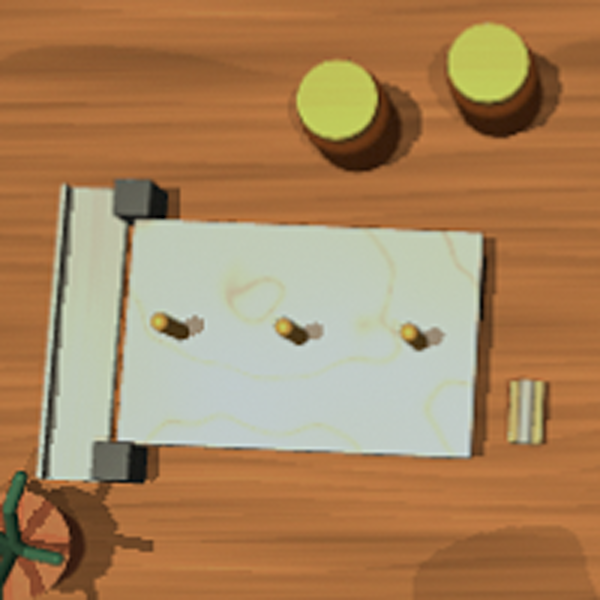

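View pics/cropB.png

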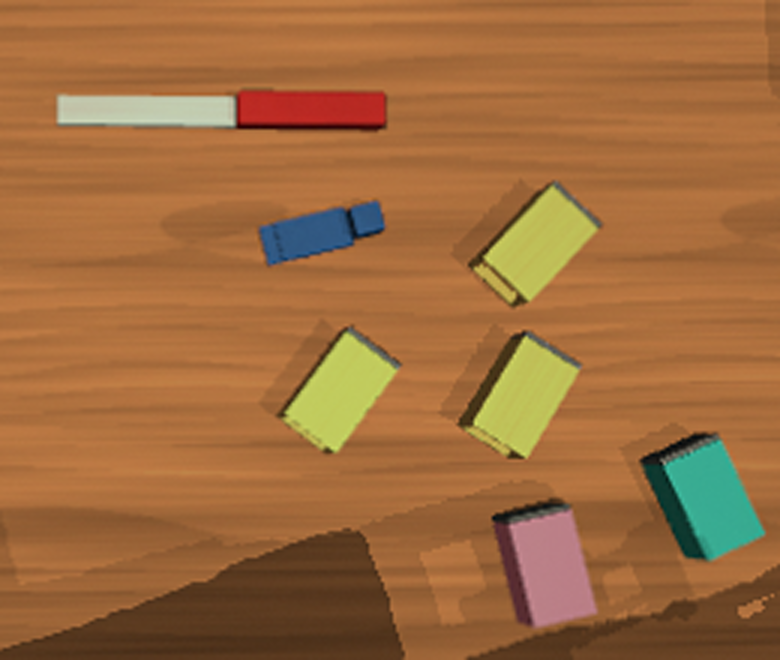

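Run:
```python
from h import *
o,c=snap('top')
H=hsv(c).astype(int); h,s,v=H[...,0],H[...,1],H[...,2]
yy,xx=np.mgrid[0:480,0:640]
def win(m,x0,y0,x1,y1): return m&(xx>=x0)&(xx<x1)&(yy>=y0)&(yy<y1)
def rect(m,z,name):
    for k in blobs(m,30):
        P=plane(c,k,z)[:,:2]
        (ct,sz,a)=cv2.minAreaRect((P*1000).astype(np.float32))
        print(name,'px',k.mean(0).round(0),'ctr',np.round(ct,1),'size',np.round(sz,1),'ang',round(a,1))
        print('   corners',np.round(cv2.boxPoints((ct,sz,a)),0).tolist())
rect(win((s<60)&(v>150),137,185,268,280),.039,'board')
rect(win((s<70)&(v>130),310,170,379,200),.008,'blade')
rect(win(((h<8)|(h>172))&(s>150)&(v>140),370,170,440,200),.028,'handle')
rect(win((h>95)&(h<120)&(s>100),380,210,435,245),.01,'shim')
rect(win((h>95)&(h<120)&(s>100)&(xx>416),380,210,435,245),.034,'shimgrip')
rect(win((h>24)&(h<38)&(s>100)&(v>150),390,200,510,310),.05,'tin')
rect(win((s<90)&(v>110),265,240,290,275),.024,'fulc')
rect(win((h>20)&(h<40)&(s>90)&(v>150),190,120,290,180),.10,'honey')
```

```text
board px [200. 232.] ctr [556.7 280. ] size [279.7 179.1] ang 87.0
   corners [[460.0, 145.0], [639.0, 136.0], [654.0, 415.0], [475.0, 424.0]]
board px [138. 215.] ctr [599.4 426.6] size [145.3   9.7] ang 1.7
   corners [[527.0, 429.0], [527.0, 420.0], [672.0, 424.0], [672.0, 434.0]]
blade px [348. 186.] ctr [669. -75.] size [142.   22.5] ang 89.4
   corners [[657.0, -146.0], [680.0, -146.0], [681.0, -4.0], [658.0, -4.0]]
handle px [403. 185.] ctr [ 667.1 -207.9] size [118.2  24.6] ang 89.5
   corners [[654.0, -267.0], [679.0, -267.0], [680.0, -149.0], [655.0, -149.0]]
shim px [407. 227.] ctr [ 567.2 -216.8] size [31.  98.2] ang 12.5
   corners [[541.0, -172.0], [563.0, -268.0], [593.0, -261.0], [572.0, -166.0]]
shimgrip px [421. 224.] ctr [ 572.3 -245.9] size [24.2 28.5] ang 17.9
   corners [[556.0, -236.0], [565.0, -263.0], [588.0, -256.0], [579.0, -229.0]]
tin px [472. 285.] ctr [ 428.3 -362.4] size [50.9 87.4] ang 57.0
   corners [[378.0, -360.0], [451.0, -408.0], [479.0, -365.0], [406.0, -317.0]]
tin px [413. 281.] ctr [ 434.6 -219.6] size [49.8 84.9] ang 51.9
   corners [[386.0, -213.0], [453.0, -265.0], [483.0, -226.0], [417.0, -174.0]]
tin px [480. 230.] ctr [ 552.3 -381.5] size [49.6 80.3] ang 43.5
   corners [[507.0, -369.0], [562.0, -428.0], [598.0, -394.0], [543.0, -335.0]]
fulc px [275. 257.] ctr [496.4 103.5] size [11.9 47.8] ang 89.4
   corners [[472.0, 98.0], [520.0, 97.0], [520.0, 109.0], [473.0, 110.0]]
honey px [212. 152.] ctr [732.4 241.6] size [60.4 59.2] ang 89.3
   corners [[702.0, 212.0], [762.0, 211.0], [762.0, 271.0], [703.0, 272.0]]
honey px [262. 140.] ctr [759.5 126.4] size [59.6 60.1] ang 0.0
   corners [[730.0, 156.0], [730.0, 96.0], [789.0, 96.0], [789.0, 156.0]]
```

{"api": "jog_arm", "payload": {
  "moves": [
    [[40,28,0],[0,0,1.2],60],
    [[80,57,0],[0,0,2.4],60],
    [[120,85,0],[0,0,3.6],60],
    [[160,113,0],[0,0,4.8],60],
    [[195,139,0],[0,0,5.6],60]
  ]
}}

```text
time_s: 0.67
ee_pos: [0.3704, -0.3905, 0.1726]
eef_rot: [3.141, 0.0, 0.865]
force: [1.1, -0.4, 0.1]
grip_width: 0.0641
```

{"api": "jog_arm", "payload": {
  "moves": [
    [[40,28,0],[0,0,1.2],60],
    [[80,57,0],[0,0,2.4],60],
    [[120,85,0],[0,0,3.6],60],
    [[160,113,0],[0,0,4.8],60],
    [[195,139,0],[0,0,5.6],60]
  ]
}}

```text
time_s: 1.08
ee_pos: [0.5404, -0.2696, 0.1725]
eef_rot: [3.142, 0.0, 1.354]
force: [1.0, -2.2, -0.4]
grip_width: 0.0598
```

{"api": "jog_arm", "payload": {
  "moves": [
    [[40,28,0],[0,0,1.2],60],
    [[79,56,0],[0,0,2.4],60],
    [[79,56,0],[0,0,2.44],60],
    [[79,56,0],[0,0,2.44],60],
    [[79,56,0],[0,0,2.44],60]
  ]
}}

```text
time_s: 1.5
ee_pos: [0.6178, -0.2149, 0.1719]
eef_rot: [-3.141, -0.0, 1.562]
force: [-0.1, -0.8, -0.4]
grip_width: 0.0599
```

{"api": "jog_arm", "payload": {
  "moves": [
    [[35,25,0],[0,0,0],60],
    [[51,37,0],[0,0,0],60],
    [[51,37,0],[0,0,0],60]
  ]
}}

```text
time_s: 1.75
ee_pos: [0.67, -0.177, 0.1722]
eef_rot: [-3.142, -0.0, 1.561]
force: [0.0, -0.1, -1.0]
grip_width: 0.0601
```

```bash
cat > bar.py <<'E'
from h import *
import sys
o,c=snap('wrist','w_'+sys.argv[1])
print(o['ee_pos'].round(4),o['eef_rot'].round(3),o['qpos'].round(3))
E
python3 bar.py 1
```

```text
[ 0.67   -0.177   0.1722] [-3.142 -0.     1.561] [-0.311  0.634  1.041  0.     1.467 -0.302]
```

View pics/w_1.png

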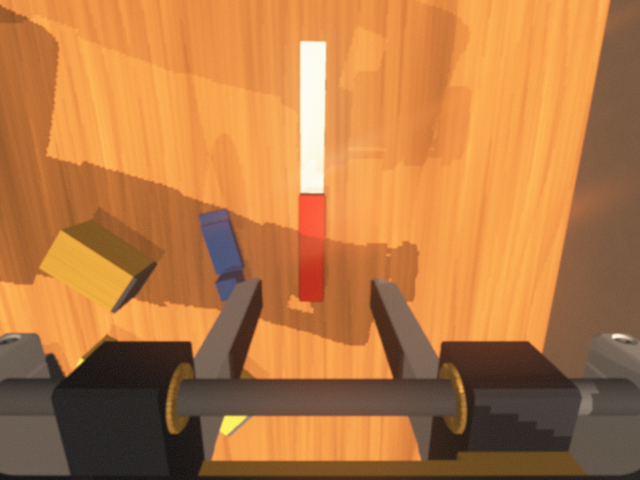

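Run:
```python
from h import *
o,c=snap('wrist')
print('toe',plane(c,[(301,42),(325,42)],.008,o).round(4).tolist())
print('junc',plane(c,[(300,193),(325,193)],.028,o).round(4).tolist())
print('hend',plane(c,[(299,300),(324,300)],.028,o).round(4).tolist())
```

```text
toe [[0.6575, -0.0058, 0.008], [0.6806, -0.006, 0.008]]
junc [[0.6542, -0.1483, 0.028], [0.6797, -0.1485, 0.028]]
hend [[0.6504, -0.2674, 0.028], [0.6782, -0.2676, 0.028]]
```

{"api": "jog_arm", "payload": {
  "moves": [
    [[-3,-11,-40],[0,0,0],60],
    [[-3,-11,-80],[0,0,0],60],
    [[-3,-11,-120],[0,0,0],60],
    [[-3,-11,-150],[0,0,0],60],
    [[-3,-11,-167],[0,0,0],60]
  ]
}}

```text
time_s: 2.27
ee_pos: [0.6628, -0.1905, 0.0017]
eef_rot: [-3.137, -0.001, 1.559]
force: [0.7, -0.4, -0.2]
grip_width: 0.0604
```

{"api": "jog_arm", "payload": {
  "moves": [
    [[0,0,0],[0,0,0],60],
    [[0,0,0],[0,0,0],20],
    [[0,0,0],[0,0,0],20],
    [[0,0,0],[0,0,0],20],
    [[0,0,0],[0,0,0],20]
  ],
  "squeeze": 50
}}

```text
time_s: 2.68
ee_pos: [0.6665, -0.1897, 0.0074]
eef_rot: [3.139, 0.001, 1.561]
force: [-0.2, -1.0, -0.2]
grip_width: 0.0367
```

{"api": "jog_arm", "payload": {
  "moves": [
    [[0,0,-2],[0,0,0],20],
    [[0,0,-2],[0,0,0],20],
    [[0,0,-2],[0,0,0],20],
    [[0,0,-2],[0,0,0],20]
  ]
}}

```text
time_s: 3.02
ee_pos: [0.6659, -0.1892, 0.0036]
eef_rot: [-3.142, 0.0, 1.561]
force: [-0.1, 0.1, -0.4]
grip_width: 0.0202
```

{"api": "jog_arm", "payload": {
  "moves": [
    [[0,0,20],[0,0,0],20],
    [[0,0,55],[0,0,0],20],
    [[0,0,90],[0,0,0],20],
    [[0,0,90],[0,0,0],20]
  ]
}}

```text
time_s: 3.35
ee_pos: [0.6687, -0.1901, 0.1016]
eef_rot: [3.132, 0.003, 1.561]
force: [0.5, -0.1, 1.8]
grip_width: 0.0198
```

```bash
python3 bar.py 2; python3 -c "
from h import *
o,c=snap('top');crop(c,290,120,490,270,4,'t2')"
```

```text
[ 0.6687 -0.1901  0.1016] [3.132e+00 3.000e-03 1.561e+00] [-0.33   0.678  1.133  0.     1.32  -0.32 ]
```

View pics/w_2.png

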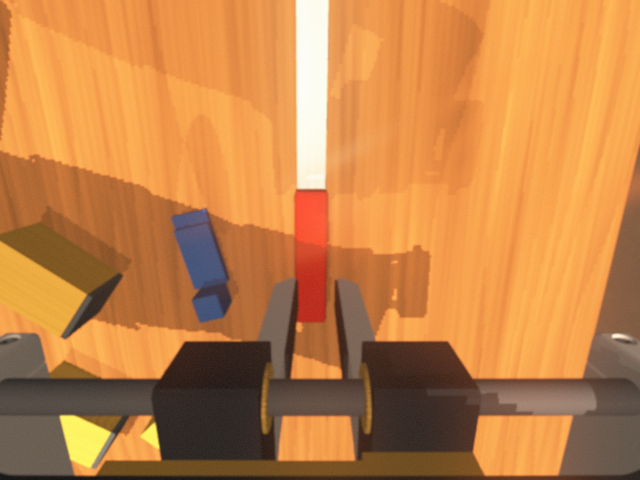

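View pics/t2.png

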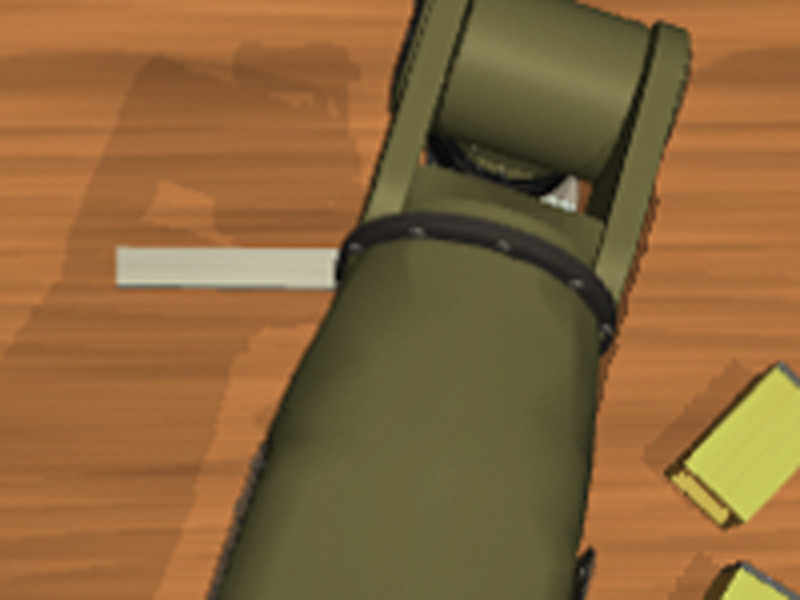

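Run:
```python
from h import *
o,c=snap('wrist')
print(o['ee_pos'],o['grip_width'],o['force'])
print('junc',plane(c,[(296,190),(328,190)],.028,o).round(4).tolist())
print('hend',plane(c,[(296,321),(326,321)],.028,o).round(4).tolist())
T=o['ee_pos']
print(proj(c,[T,T-[0,0,.09],T+[0,0,.019]],o))
```

```text
[ 0.66653066 -0.18939352  0.0950625 ] 0.020206034320321503 [-0.49453309  0.25503123 -1.59746081]
junc [[0.6527, -0.1461, 0.028], [0.6781, -0.1463, 0.028]]
hend [[0.6497, -0.2623, 0.028], [0.6763, -0.2626, 0.028]]
[[313.74794957 270.83699223]
 [314.10444803 234.91494177]
 [313.63495876 282.22635403]]
```

{"api": "jog_arm", "payload": {
  "moves": [
    [[0,0,0],[0,0,0],60],
    [[0,0,0],[0,0,0],60],
    [[0,0,-35],[0,0,0],60],
    [[0,0,-70],[0,0,0],60],
    [[0,0,-90],[0,0,0],60]
  ]
}}

```text
time_s: 3.92
ee_pos: [0.6639, -0.1885, -0.0013]
eef_rot: [-3.137, -0.002, 1.561]
force: [-0.2, 0.2, -0.4]
grip_width: 0.0501
```

{"api": "jog_arm", "payload": {
  "moves": [
    [[0,0,0],[0,0,0],60],
    [[0,0,0],[0,0,0],35],
    [[0,0,0],[0,0,0],35],
    [[0,0,0],[0,0,0],35],
    [[0,0,0],[0,0,0],35]
  ]
}}

```text
time_s: 4.33
ee_pos: [0.6667, -0.1895, 0.0053]
eef_rot: [3.139, 0.001, 1.561]
force: [-0.2, -0.0, 0.4]
grip_width: 0.037
```

```bash
python3 bar.py 3
```

```text
[ 0.6667 -0.1895  0.0053] [3.139e+00 1.000e-03 1.561e+00] [-0.33   0.775  1.204 -0.     1.16  -0.32 ]
```

View pics/w_3.png

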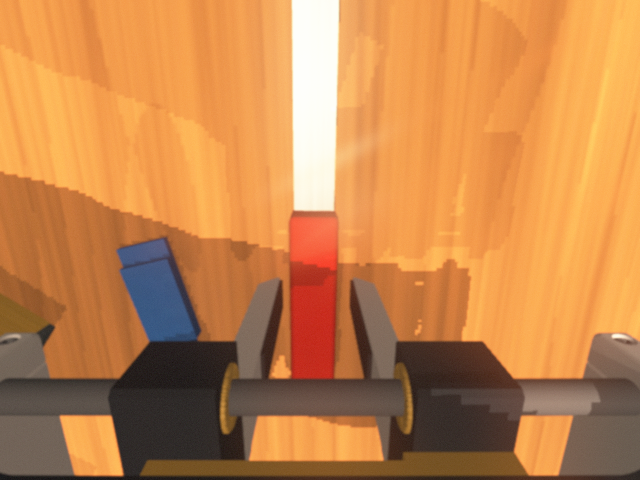

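{"api": "jog_arm", "payload": {
  "moves": [
    [[0,0,0],[0,0,0],24],
    [[0,0,0],[0,0,0],24],
    [[0,0,0],[0,0,0],24],
    [[0,0,0],[0,0,0],24]
  ],
  "squeeze": 50
}}

```text
time_s: 4.72
ee_pos: [0.6659, -0.1892, 0.0037]
eef_rot: [3.141, 0.0, 1.561]
force: [0.3, 0.4, 0.6]
grip_width: 0.0241
```

```bash
python3 bar.py 4
```

```text
[ 0.6659 -0.1892  0.0037] [3.141 0.    1.561] [-0.33   0.777  1.205 -0.     1.159 -0.32 ]
```

View pics/w_4.png

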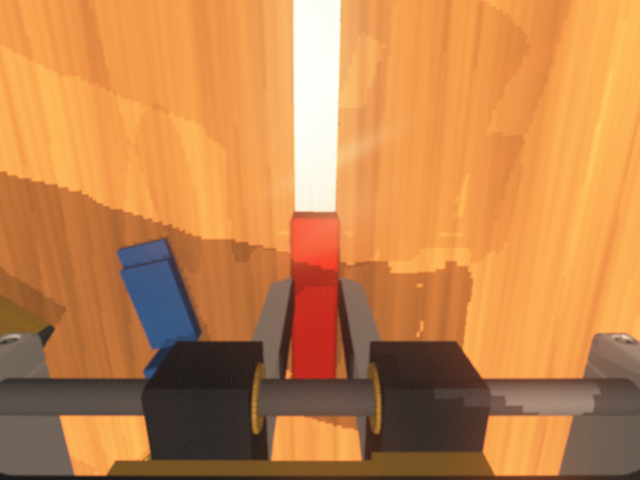

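{"api": "jog_arm", "payload": {
  "moves": [
    [[0,0,0],[0,0,0],0],
    [[0,0,0],[0,0,0],0],
    [[0,0,0],[0,0,0],0],
    [[0,0,0],[0,0,0],0],
    [[0,0,0],[0,0,0],0]
  ]
}}

```text
time_s: 5.18
ee_pos: [0.6659, -0.1892, 0.0035]
eef_rot: [3.142, 0.0, 1.561]
force: [0.2, 0.5, -0.4]
grip_width: 0.0007
```

{"api": "jog_arm", "payload": {
  "moves": [
    [[0,0,5],[0,0,0],0],
    [[0,0,10],[0,0,0],0],
    [[0,0,15],[0,0,0],0],
    [[0,0,20],[0,0,0],0],
    [[0,0,20],[0,0,0],0]
  ]
}}

```text
time_s: 5.6
ee_pos: [0.6666, -0.1894, 0.0253]
eef_rot: [3.14, 0.001, 1.561]
force: [0.3, -0.0, 0.5]
grip_width: 0.0005
```

```bash
python3 bar.py 5
```

```text
[ 0.6666 -0.1894  0.0253] [3.140e+00 1.000e-03 1.561e+00] [-0.33   0.753  1.193  0.     1.193 -0.32 ]
```

View pics/w_5.png

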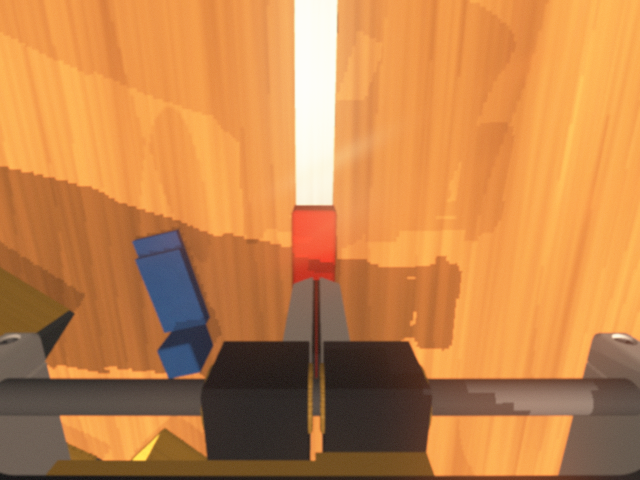

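Run:
```python
from h import *
o,c=snap('side'); 
P=proj(c,[o['ee_pos'],[.6665,-.189,0],[.669,-.004,.004]]);print(P)
x,y=P[0].astype(int); crop(c,x-90,y-70,x+70,y+70,5,'s5')
```

```text
[[318.1982034  203.61189407]
 [318.21232289 209.20788197]
 [290.82488105 245.15949835]]
```

View pics/s5.png

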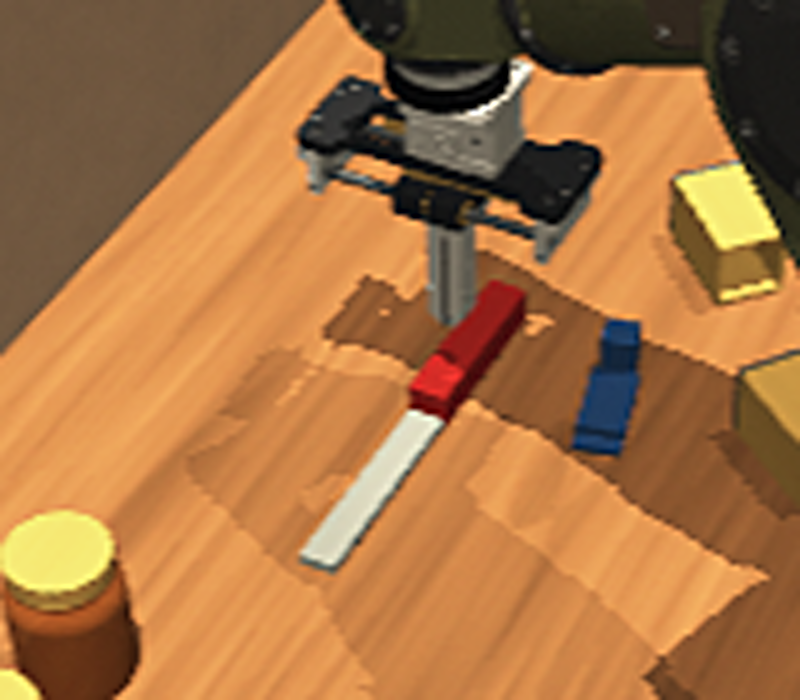

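{"api": "jog_arm", "payload": {
  "moves": [
    [[0,0,10],[0,0,0],60],
    [[0,0,10],[0,0,0],60],
    [[0,0,10],[0,0,0],60],
    [[0,0,0],[0,0,0],60],
    [[0,0,-22],[0,0,0],60]
  ]
}}

```text
time_s: 6.12
ee_pos: [0.6673, -0.1897, 0.0033]
eef_rot: [3.137, 0.001, 1.561]
force: [-0.4, -1.6, -0.6]
grip_width: 0.0304
```

{"api": "jog_arm", "payload": {
  "moves": [
    [[0,0,-2],[0,0,0],60],
    [[0,0,-5],[0,0,0],60],
    [[0,0,-7],[0,0,0],60],
    [[0,0,-9],[0,0,0],60],
    [[0,0,-9],[0,0,0],60]
  ]
}}

```text
time_s: 6.53
ee_pos: [0.6661, -0.1893, -0.0072]
eef_rot: [3.141, 0.0, 1.561]
force: [-0.4, 0.2, -0.1]
grip_width: 0.0594
```

Run:
```python
from h import *
o,c=snap('side'); print(o['ee_pos'],o['force'],o['grip_width'])
P=proj(c,[o['ee_pos']])
x,y=P[0].astype(int); crop(c,x-70,y-70,x+70,y+50,5,'s6')
```

```text
[ 0.66605769 -0.18926589 -0.00718953] [-0.4034734   0.22747241 -0.05861236] 0.05943858329086136
```

View pics/s6.png

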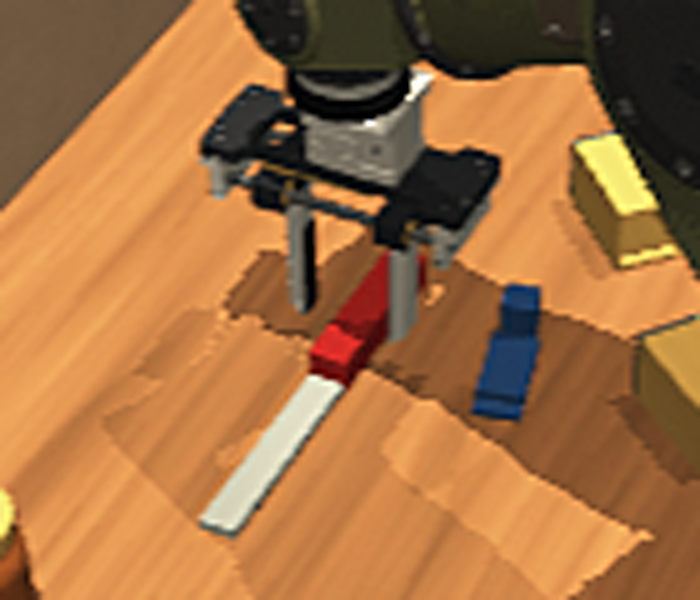

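Run:
```python
from h import *
o,c=snap('side')
P=proj(c,[o['ee_pos']]); x0,y0=P[0].astype(int)-[70,70]
for q in [(303,310),(400,341)]:
    px=[(x0+q[0]/5,y0+q[1]/5)]
    for z in (0,.01,.02,.03): print(q,z,plane(c,px,z).round(3))
o,c=snap('wrist','w_6')
```

```text
(303, 310) 0 [[ 0.711 -0.207  0.   ]]
(303, 310) 0.01 [[ 0.706 -0.197  0.01 ]]
(303, 310) 0.02 [[ 0.701 -0.187  0.02 ]]
(303, 310) 0.03 [[ 0.695 -0.178  0.03 ]]
(400, 341) 0 [[ 0.639 -0.207  0.   ]]
(400, 341) 0.01 [[ 0.635 -0.197  0.01 ]]
(400, 341) 0.02 [[ 0.63  -0.187  0.02 ]]
(400, 341) 0.03 [[ 0.625 -0.178  0.03 ]]
```

View pics/w_6.png

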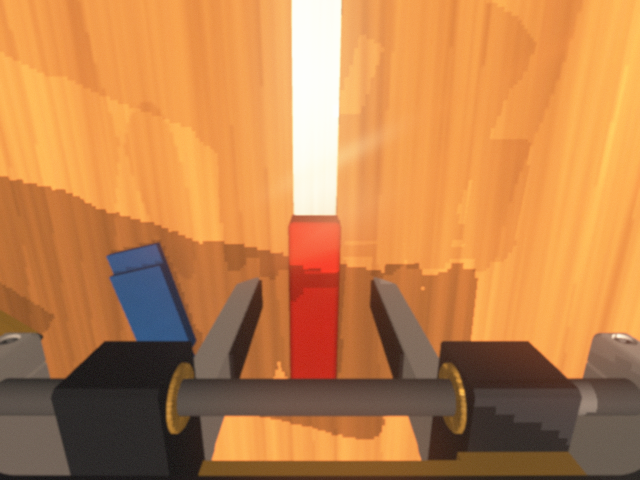

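{"api": "jog_arm", "payload": {
  "moves": [
    [[0,0,-2],[0,0,0],60],
    [[0,0,-4],[0,0,0],60],
    [[0,0,-6],[0,0,0],60],
    [[0,0,-8],[0,0,0],60],
    [[0,0,-8],[0,0,0],60]
  ]
}}

```text
time_s: 7.1
ee_pos: [0.6656, -0.1891, -0.0161]
eef_rot: [-3.141, -0.0, 1.561]
force: [0.2, -0.2, 0.1]
grip_width: 0.0603
```

{"api": "jog_arm", "payload": {
  "moves": [
    [[0,0,-1],[0,0,0],60],
    [[0,0,-2],[0,0,0],60],
    [[0,0,-3],[0,0,0],60],
    [[0,0,-4],[0,0,0],60],
    [[0,0,-4],[0,0,0],60]
  ]
}}

```text
time_s: 7.52
ee_pos: [0.6658, -0.1892, -0.0197]
eef_rot: [-3.141, -0.0, 1.561]
force: [-0.2, -0.2, -0.2]
grip_width: 0.06
```

{"api": "jog_arm", "payload": {
  "moves": [
    [[0,0,0],[0,0,0],10],
    [[0,0,0],[0,0,0],10],
    [[0,0,0],[0,0,0],10],
    [[0,0,0],[0,0,0],10],
    [[0,0,0],[0,0,0],10]
  ],
  "squeeze": 50
}}

```text
time_s: 7.93
ee_pos: [0.6659, -0.1892, -0.0194]
eef_rot: [3.142, -0.0, 1.561]
force: [-0.2, -0.9, 0.1]
grip_width: 0.0304
```

{"api": "jog_arm", "payload": {
  "moves": [
    [[0,0,0],[0,0,0],10],
    [[0,0,0],[0,0,0],10],
    [[0,0,0],[0,0,0],10]
  ]
}}

```text
time_s: 8.18
ee_pos: [0.6657, -0.1892, -0.0194]
eef_rot: [-3.141, -0.0, 1.561]
force: [-2.7, -0.2, 1.2]
grip_width: 0.0275
```

Run:
```python
from h import *
o,c=snap('side'); print(o['ee_pos'],o['force'],o['moment'],o['grip_width'])
P=proj(c,[[.666,-.189,0]])
x,y=P[0].astype(int); crop(c,x-70,y-70,x+70,y+50,5,'s7')
```

```text
[ 0.66566122 -0.18922024 -0.01943942] [-2.68537856 -0.17265381  1.19989983] [ 0.04063003  0.61409253 -0.07764473] 0.02745020309845364
```

View pics/s7.png

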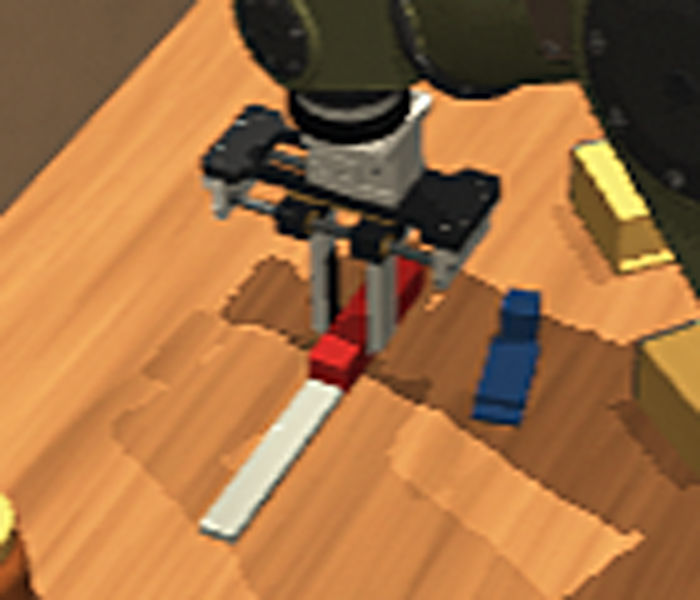

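{"api": "jog_arm", "payload": {
  "moves": [
    [[0,0,0],[0,0,0],45],
    [[0,0,0],[0,0,0],45],
    [[0,0,-2],[0,0,0],45],
    [[0,0,-4],[0,0,0],45],
    [[0,0,-4],[0,0,0],45]
  ]
}}

```text
time_s: 8.65
ee_pos: [0.6657, -0.1891, -0.0241]
eef_rot: [-3.141, -0.0, 1.561]
force: [-0.2, 0.4, 0.8]
grip_width: 0.0448
```

{"api": "jog_arm", "payload": {
  "moves": [
    [[0,0,-1],[0,0,0],45],
    [[0,0,-2],[0,0,0],45],
    [[0,0,-3],[0,0,0],45],
    [[0,0,-3],[0,0,0],45]
  ]
}}

```text
time_s: 8.98
ee_pos: [0.6658, -0.1892, -0.0267]
eef_rot: [-3.141, -0.0, 1.561]
force: [-0.3, 0.4, 0.7]
grip_width: 0.0452
```

{"api": "jog_arm", "payload": {
  "moves": [
    [[0,0,-1],[0,0,0],45],
    [[0,0,-2],[0,0,0],45],
    [[0,0,-3],[0,0,0],45],
    [[0,0,-3],[0,0,0],45]
  ]
}}

```text
time_s: 9.32
ee_pos: [0.6658, -0.1892, -0.0297]
eef_rot: [-3.141, -0.0, 1.561]
force: [-0.9, -0.4, -0.6]
grip_width: 0.0449
```

Run:
```python
from h import *
o,c=snap('side'); print(o['ee_pos'],o['force'],o['moment'],o['grip_width'])
P=proj(c,[[.666,-.189,0]])
x,y=P[0].astype(int); crop(c,x-50,y-50,x+50,y+40,7,'s8')
```

```text
[ 0.66576404 -0.18917162 -0.02973693] [-0.90963768 -0.43023376 -0.62186201] [-0.04037115 -0.09670378 -0.03547505] 0.04485030797674088
```

View pics/s8.png

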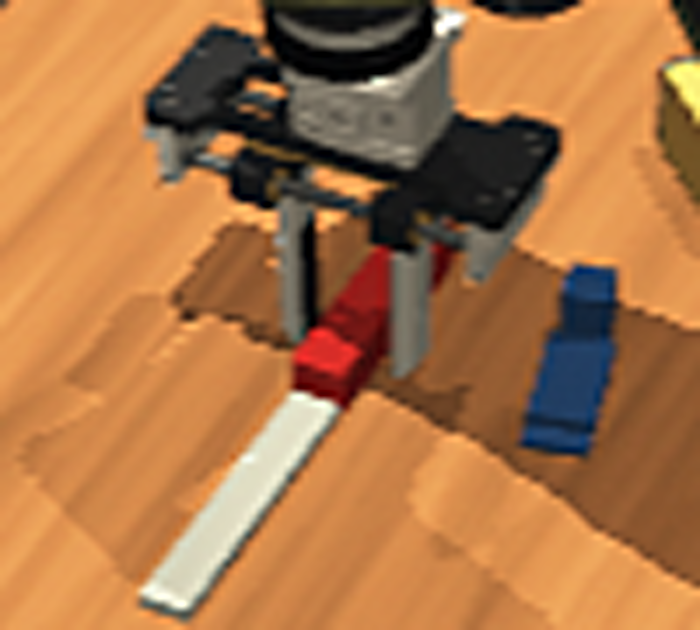

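Run:
```python
from h import *
o,c=snap('side')
P=proj(c,[[.666,-.189,0]]); x0,y0=P[0].astype(int)-[50,50]
for q in [(298,338),(408,374)]:
    px=[(x0+q[0]/7,y0+q[1]/7)]
    for z in (0,.01,.02,.03): print(q,z,plane(c,px,z).round(3))
# tip px predictions for offset
for z in (0,.01,.02): print(z,((proj(c,[[.638,-.181,z],[.638,-.197,z]])-[x0,y0])*7).round(0).tolist())
```

```text
(298, 338) 0 [[ 0.694 -0.187  0.   ]]
(298, 338) 0.01 [[ 0.688 -0.177  0.01 ]]
(298, 338) 0.02 [[ 0.683 -0.167  0.02 ]]
(298, 338) 0.03 [[ 0.678 -0.158  0.03 ]]
(408, 374) 0 [[ 0.636 -0.186  0.   ]]
(408, 374) 0.01 [[ 0.631 -0.177  0.01 ]]
(408, 374) 0.02 [[ 0.626 -0.167  0.02 ]]
(408, 374) 0.03 [[ 0.622 -0.157  0.03 ]]
0 [[399.0, 380.0], [413.0, 359.0]]
0.01 [[399.0, 364.0], [413.0, 343.0]]
0.02 [[398.0, 348.0], [413.0, 327.0]]
```

{"api": "jog_arm", "payload": {
  "moves": [
    [[0,0,2],[0,0,0],10],
    [[0,0,2],[0,0,0],10],
    [[0,0,2],[0,0,0],10],
    [[0,0,2],[0,0,0],10],
    [[0,0,2],[0,0,0],10]
  ],
  "squeeze": 55
}}

```text
time_s: 9.83
ee_pos: [0.6659, -0.1892, -0.0272]
eef_rot: [3.141, 0.0, 1.561]
force: [-0.7, -0.2, 2.1]
grip_width: 0.0273
```

{"api": "jog_arm", "payload": {
  "moves": [
    [[0,0,0],[0,0,0],10],
    [[0,0,10],[0,0,0],10],
    [[0,0,30],[0,0,0],10],
    [[0,0,60],[0,0,0],10],
    [[0,0,60],[0,0,0],10]
  ]
}}

```text
time_s: 10.25
ee_pos: [0.668, -0.1899, 0.038]
eef_rot: [3.135, 0.002, 1.561]
force: [2.1, -0.6, -6.2]
grip_width: 0.0272
```

```bash
python3 bar.py 7;python3 - <<'E'
from h import *
o,c=snap('side'); print(o['ee_pos'],o['force'],o['moment'],o['grip_width'])
P=proj(c,[[.666,-.189,0]])
x,y=P[0].astype(int); crop(c,x-70,y-70,x+50,y+50,6,'s9')
E
```

```text
[ 0.668  -0.1899  0.038 ] [3.135e+00 2.000e-03 1.561e+00] [-0.33   0.739  1.185  0.     1.211 -0.32 ]
[ 0.66719938 -0.18962276  0.03497779] [ 0.2958115  -0.76653078 -9.54974866] [-0.11713658 -0.11500453 -0.01573117] 0.027686594946178807
```

View pics/s9.png

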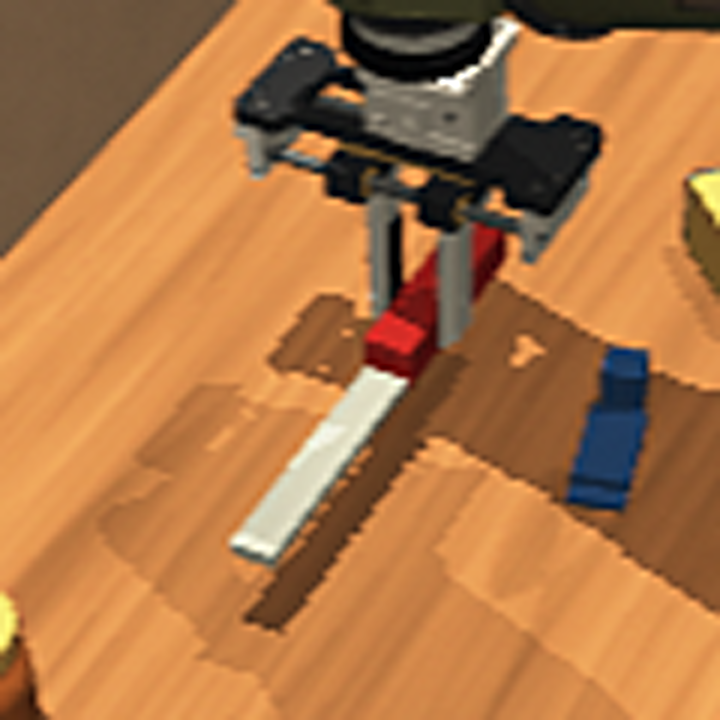

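View pics/w_7.png

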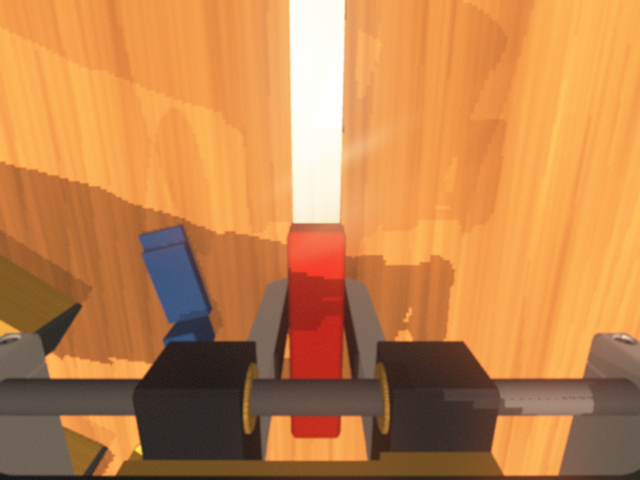

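```bash
cat > lev.py <<'E'
from h import *
import sys
u=np.array([.053,.9986,0]); xh=np.array([.9986,-.053,0]); zw=np.array([0,0,1.])
ridge=np.array([.4972,.1033,.024])
def pose(th,s=0.,lift=0.):
    xb=u*np.cos(th)+zw*np.sin(th); zb=-u*np.sin(th)+zw*np.cos(th)
    org=ridge+zb*lift-(.115+s)*xb
    ee=org-.0107*xb-.0272*zb
    Rt=R.from_rotvec(xh*th)*R.from_euler('xyz',[np.pi,0,1.518])
    return ee,Rt,org+.175*xb
if __name__=='__main__':
    o=ctrl.get_obs(); print('now',o['ee_pos'].round(4),o['eef_rot'].round(3),'F',o['force'].round(1),'w',o['grip_width'].round(4))
    Rn=R.from_euler('xyz',o['eef_rot'])
    for a in sys.argv[1:]:
        th,s,l=map(float,a.split(','))
        ee,Rt,toe=pose(th,s,l)
        print(a,'shift',((ee-o['ee_pos'])*1000).round(1),'turn',np.round(np.degrees((Rt*Rn.inv()).as_rotvec())/5,2),'toe',toe.round(4))
E
python3 lev.py 0,.15,.06 -.3,.15,.03 -.3,.08,.003 -.3,0,.0015
```

```text
Traceback (most recent call last):
  File "lev.py", line 12, in <module>
    o=ctrl.get_obs(); print('now',o['ee_pos'].round(4),o['eef_rot'].round(3),'F',o['force'].round(1),'w',o['grip_width'].round(4))
                                                                                                         ^^^^^^^^^^^^^^^^^^^^^
AttributeError: 'float' object has no attribute 'round'
```

```bash
sed -i "s/o\['grip_width'\].round(4)/round(o['grip_width'],4)/" lev.py
python3 lev.py 0,.15,.06 -.3,.15,.03 -.3,.08,.003 -.3,0,.0015
```

```text
now [ 0.6659 -0.1892  0.0323] [3.141 0.    1.561] F [ 0.   0.8 -9.7] w 0.0273
0,.15,.06 shift [-183.3   17.2   24.5] turn [ 0.    0.01 -0.5 ] toe [0.4924 0.0134 0.084 ]
-.3,.15,.03 shift [-182.6   30.3   75.8] turn [-3.43  0.11 -0.49] toe [0.4931 0.0263 0.0793]
-.3,.08,.003 shift [-179.5   89.1   29.3] turn [-3.43  0.11 -0.49] toe [0.4962 0.0851 0.0328]
-.3,0,.0015 shift [-175.5  165.     4.3] turn [-3.43  0.11 -0.49] toe [0.5003 0.161  0.0077]
```

{"api": "jog_arm", "payload": {
  "moves": [
    [[-10,2,35],[0,0,0],10],
    [[-45,5,60],[0,0,-0.2],10],
    [[-82,10,70],[0,0,-0.5],10],
    [[-120,15,76],[0,0,-0.5],10],
    [[-158,22,76],[0,0,-0.5],10]
  ]
}}

```text
time_s: 10.77
ee_pos: [0.5056, -0.1669, 0.1075]
eef_rot: [-3.14, -0.0, 1.517]
force: [0.5, -1.0, -7.9]
grip_width: 0.0277
```

{"api": "jog_arm", "payload": {
  "moves": [
    [[-25,5,0],[0,0,0],10],
    [[-25,8,0],[-1.2,0,0],10],
    [[-25,8,0],[-2.4,0.1,0],10],
    [[-25,8,0],[-3.43,0.1,0],10],
    [[-25,8,0],[-3.43,0.1,0],10]
  ]
}}

```text
time_s: 11.18
ee_pos: [0.4816, -0.1571, 0.106]
eef_rot: [3.138, 0.302, 1.521]
force: [-0.1, 0.8, -9.4]
grip_width: 0.0274
```

{"api": "jog_arm", "payload": {
  "moves": [
    [[0,0,0],[0,0,0],10],
    [[0,0,0],[0,0,0],10]
  ]
}}

```text
time_s: 11.35
ee_pos: [0.4825, -0.1591, 0.1075]
eef_rot: [3.136, 0.296, 1.517]
force: [-0.8, -0.7, -8.1]
grip_width: 0.0278
```

```bash
python3 lev.py -.3,.15,.03 -.3,.08,.003 -.3,0,.0015
python3 - <<'E'
from h import *
from lev import pose
o,c=snap('side');x,y=proj(c,[[.5,.0,0.05]])[0].astype(int)
crop(c,x-70,y-60,x+70,y+60,5,'s10');print(x,y, (proj(c,[pose(-.3,.15,.03)[2]])-[x-70,y-60])*5)
o,c=snap('top');crop(c,240,200,440,300,4,'t10')
E
```

```text
now [ 0.4825 -0.1591  0.1075] [3.136 0.296 1.517] F [-0.8 -0.7 -8.1] w 0.0278
-.3,.15,.03 shift [0.8 0.2 0.7] turn [-0.04  0.06 -0.01] toe [0.4931 0.0263 0.0793]
-.3,.08,.003 shift [  3.9  59.  -45.8] turn [-0.04  0.06 -0.01] toe [0.4962 0.0851 0.0328]
-.3,0,.0015 shift [  7.9 134.8 -70.9] turn [-0.04  0.06 -0.01] toe [0.5003 0.161  0.0077]
340 253 [[347.77802395 302.73412081]]
```

View pics/s10.png

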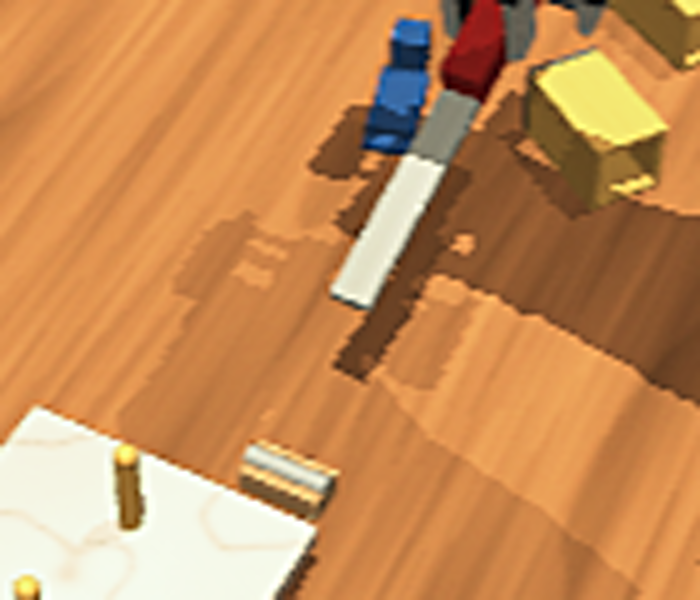

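View pics/t10.png

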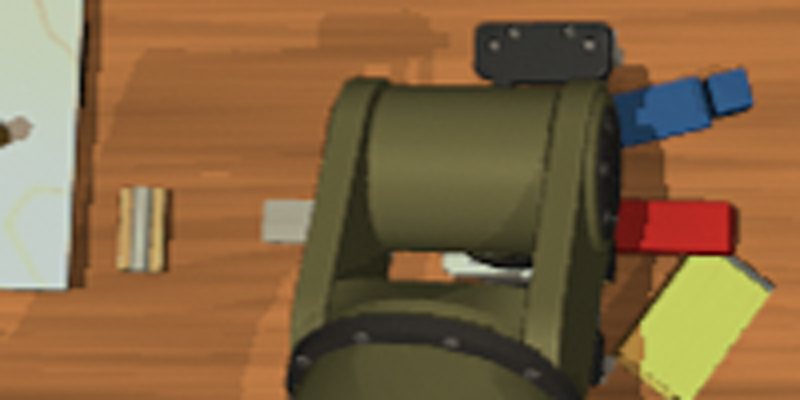

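{"api": "jog_arm", "payload": {
  "moves": [
    [[1,15,-12],[0,0,0],10],
    [[2,30,-23],[0,0,0],10],
    [[3,45,-35],[0,0,0],10],
    [[4,59,-45],[0,0,0],10],
    [[4,59,-45],[0,0,0],10]
  ]
}}

```text
time_s: 11.87
ee_pos: [0.486, -0.0989, 0.0614]
eef_rot: [3.137, 0.297, 1.517]
force: [-0.2, -0.6, -9.7]
grip_width: 0.0277
```

```bash
python3 lev.py -.3,.08,.003 -.3,0.04,.0025 -.3,0,.0015
python3 - <<'E'
from h import *
o,c=snap('side');x,y=proj(c,[[.5,.1,0.03]])[0].astype(int)
crop(c,x-50,y-50,x+50,y+40,7,'s11')
E
```

```text
now [ 0.486  -0.0989  0.0614] [3.137 0.297 1.517] F [-0.2 -0.6 -9.7] w 0.0277
-.3,.08,.003 shift [ 0.4 -1.2  0.2] turn [-0.03  0.05 -0.  ] toe [0.4962 0.0851 0.0328]
-.3,0.04,.0025 shift [  2.4  36.9 -12.1] turn [-0.03  0.05 -0.  ] toe [0.4983 0.1231 0.0205]
-.3,0,.0015 shift [  4.4  74.7 -24.8] turn [-0.03  0.05 -0.  ] toe [0.5003 0.161  0.0077]
```

View pics/s11.png

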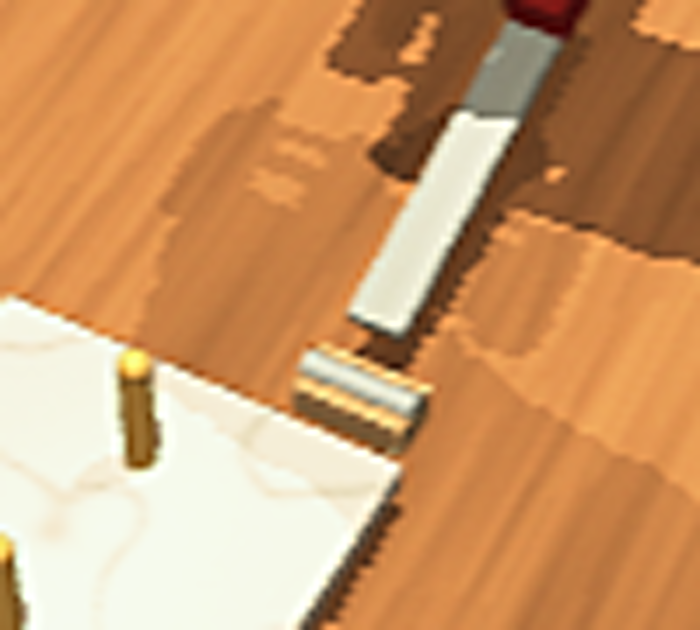

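{"api": "jog_arm", "payload": {
  "moves": [
    [[1,12,-4],[0,0,0],10],
    [[2,25,-8],[0,0,0],10],
    [[2,37,-12],[0,0,0],10],
    [[2,37,-12],[0,0,0],10]
  ]
}}

```text
time_s: 12.25
ee_pos: [0.4889, -0.0626, 0.0513]
eef_rot: [3.135, 0.298, 1.516]
force: [0.5, -0.3, -8.9]
grip_width: 0.0275
```

{"api": "jog_arm", "payload": {
  "moves": [
    [[1,12,-4],[0,0,0],10],
    [[2,25,-8],[0,0,0],10],
    [[2,38,-13],[0,0,0],10],
    [[2,38,-13],[0,0,0],10]
  ]
}}

```text
time_s: 12.58
ee_pos: [0.491, -0.0248, 0.0383]
eef_rot: [3.134, 0.298, 1.516]
force: [-0.4, -0.8, -8.4]
grip_width: 0.0275
```

```bash
python3 lev.py -.3,0,.0 -.2,0,0 -.1,0,.0 0,0,0 .06,0,0 .115,0,0
python3 - <<'E'
from h import *
o,c=snap('side');x,y=proj(c,[[.5,.1,0.03]])[0].astype(int)
crop(c,x-50,y-50,x+50,y+40,7,'s12')
E
```

```text
now [ 0.491  -0.0248  0.0383] [3.134 0.298 1.516] F [-0.4 -0.8 -8.4] w 0.0275
-.3,0,.0 shift [-0.6  0.1 -3.1] turn [-0.01  0.08 -0.01] toe [0.5002 0.1605 0.0063]
-.2,0,0 shift [ -0.6  -0.4 -16. ] turn [ 1.13  0.02 -0.  ] toe [0.5003 0.162  0.0121]
-.1,0,.0 shift [ -0.6   0.5 -28.8] turn [ 2.28 -0.04  0.  ] toe [0.5004 0.1629 0.018 ]
0,0,0 shift [ -0.5   2.5 -41.5] turn [ 3.42 -0.1   0.01] toe [0.5004 0.1632 0.024 ]
.06,0,0 shift [ -0.4   4.4 -49. ] turn [ 4.11 -0.14  0.01] toe [0.5004 0.1631 0.0276]
.115,0,0 shift [ -0.3   6.5 -55.7] turn [ 4.74 -0.17  0.01] toe [0.5004 0.1628 0.0309]
```

View pics/s12.png

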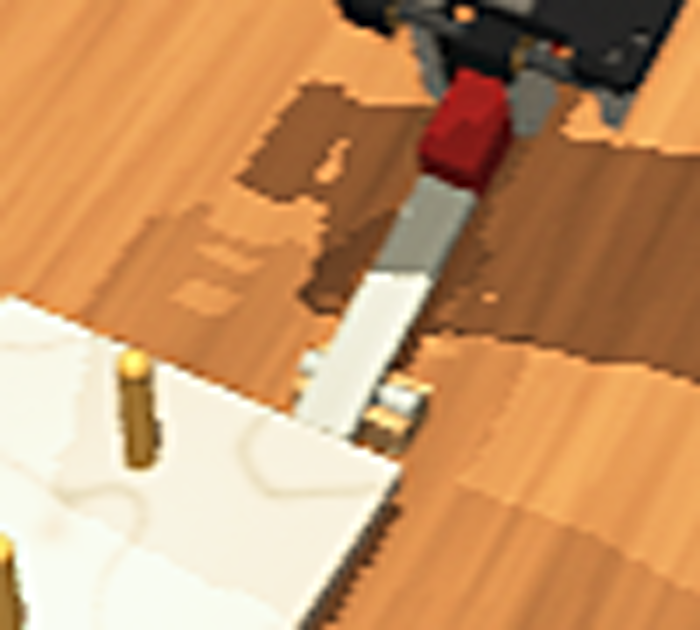

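{"api": "jog_arm", "payload": {
  "moves": [
    [[-0.5,0,-9],[0.6,0,0],10],
    [[-0.5,0,-16],[1.13,0,0],10],
    [[-0.5,0,-22],[1.7,0,0],10],
    [[-0.5,0.5,-29],[2.28,0,0],10],
    [[-0.5,0.5,-29],[2.28,0,0],10]
  ]
}}

```text
time_s: 13.05
ee_pos: [0.4904, -0.0262, 0.0093]
eef_rot: [-3.138, 0.097, 1.516]
force: [-0.2, 8.8, -7.4]
grip_width: 0.0275
```

```bash
python3 lev.py -.1,0,.0 0,0,0 .06,0,0 .1,0,0 .115,0,0
```

```text
now [ 0.4904 -0.0262  0.0093] [-3.138  0.097  1.516] F [-0.2  8.8 -7.4] w 0.0275
-.1,0,.0 shift [0.1 1.9 0.2] turn [-0.03 -0.04  0.02] toe [0.5004 0.1629 0.018 ]
0,0,0 shift [  0.2   4.  -12.5] turn [ 1.11 -0.1   0.02] toe [0.5004 0.1632 0.024 ]
.06,0,0 shift [  0.3   5.8 -20. ] turn [ 1.8  -0.14  0.02] toe [0.5004 0.1631 0.0276]
.1,0,0 shift [  0.3   7.3 -24.9] turn [ 2.26 -0.16  0.02] toe [0.5004 0.1629 0.03  ]
.115,0,0 shift [  0.4   7.9 -26.8] turn [ 2.43 -0.17  0.02] toe [0.5004 0.1628 0.0309]
```

{"api": "jog_arm", "payload": {
  "moves": [
    [[0,1,-6],[0.55,0,0],10],
    [[0,2,-12],[1.1,-0.1,0],10],
    [[0,3,-17],[1.5,-0.1,0],10],
    [[0,4,-22],[2.0,-0.1,0],10],
    [[0,5,-26],[2.4,-0.1,0],10]
  ]
}}

```text
time_s: 13.47
ee_pos: [0.4909, -0.0204, -0.0158]
eef_rot: [-3.137, -0.11, 1.518]
force: [0.8, 9.5, -7.7]
grip_width: 0.0274
```

{"api": "jog_arm", "payload": {
  "moves": [
    [[0,0,0],[0,0,0],10],
    [[0,0,0],[0,0,0],10],
    [[0,0,0],[0,0,0],10]
  ]
}}

```text
time_s: 13.72
ee_pos: [0.4908, -0.021, -0.0158]
eef_rot: [-3.137, -0.106, 1.519]
force: [0.2, -5.7, -5.8]
grip_width: 0.0274
```

```bash
python3 lev.py .115,0,0 .12,0,0
python3 - <<'E'
from h import *
o,c=snap('side');x,y=proj(c,[[.5,.1,0.03]])[0].astype(int)
crop(c,x-60,y-70,x+50,y+40,6,'s13')
E
```

```text
now [ 0.4908 -0.021  -0.0158] [-3.137 -0.106  1.519] F [ 0.2 -5.7 -5.8] w 0.0274
.115,0,0 shift [-0.1  2.7 -1.7] turn [ 0.1  -0.06 -0.01] toe [0.5004 0.1628 0.0309]
.12,0,0 shift [-0.1  2.9 -2.3] turn [ 0.16 -0.06 -0.01] toe [0.5004 0.1628 0.0312]
```

View pics/s13.png

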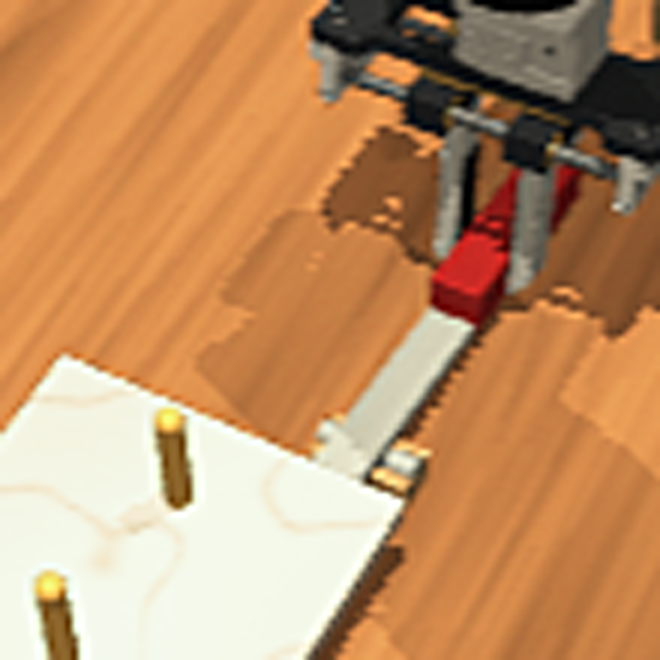

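{"api": "jog_arm", "payload": {
  "moves": [
    [[0,1,-1],[0.1,0,0],10],
    [[0,1,-2],[0.2,0,0],10],
    [[0,1,-3],[0.25,0,0],10],
    [[0,1,-3],[0.25,0,0],10],
    [[0,1,-3],[0.25,0,0],10]
  ]
}}

```text
time_s: 14.18
ee_pos: [0.4911, -0.0198, -0.018]
eef_rot: [-3.137, -0.128, 1.519]
force: [-4.0, -5.8, 7.3]
grip_width: 0.0275
```

{"api": "jog_arm", "payload": {
  "moves": [
    [[0,0,0],[0,0,0],45],
    [[0,0,0],[0,0,0],45],
    [[0,0,0],[0,0,0],45],
    [[0,0,5],[0,0,0],45],
    [[0,0,30],[0,0,0],45]
  ]
}}

```text
time_s: 14.6
ee_pos: [0.4885, -0.0184, 0.0086]
eef_rot: [-3.13, -0.131, 1.518]
force: [1.0, 0.6, -0.2]
grip_width: 0.045
```

{"api": "jog_arm", "payload": {
  "moves": [
    [[0,-5,40],[-0.6,0.1,0],60],
    [[0,-10,80],[-0.6,0.1,0],60],
    [[0,-40,110],[-0.6,0.1,0],60],
    [[0,-80,120],[-0.6,0.1,0],60],
    [[0,-120,120],[-0.6,0.1,0],60]
  ]
}}

```text
time_s: 15.02
ee_pos: [0.4917, -0.1401, 0.1347]
eef_rot: [-3.135, -0.076, 1.52]
force: [0.0, -0.2, 0.2]
grip_width: 0.0599
```

Run:
```python
from h import *
o,c=snap('side');x,y=proj(c,[[.5,.1,0.03]])[0].astype(int);print(o['force'],o['ee_pos'],o['qpos'].round(3),o['eef_rot'].round(3))
crop(c,x-80,y-80,x+50,y+40,6,'s14')
```

```text
[ 0.04367068 -0.20567952  0.19541326] [ 0.49168651 -0.14014139  0.13466572] [-0.39   0.267  1.657  0.073  1.25  -0.364] [-3.135 -0.076  1.52 ]
```

View pics/s14.png

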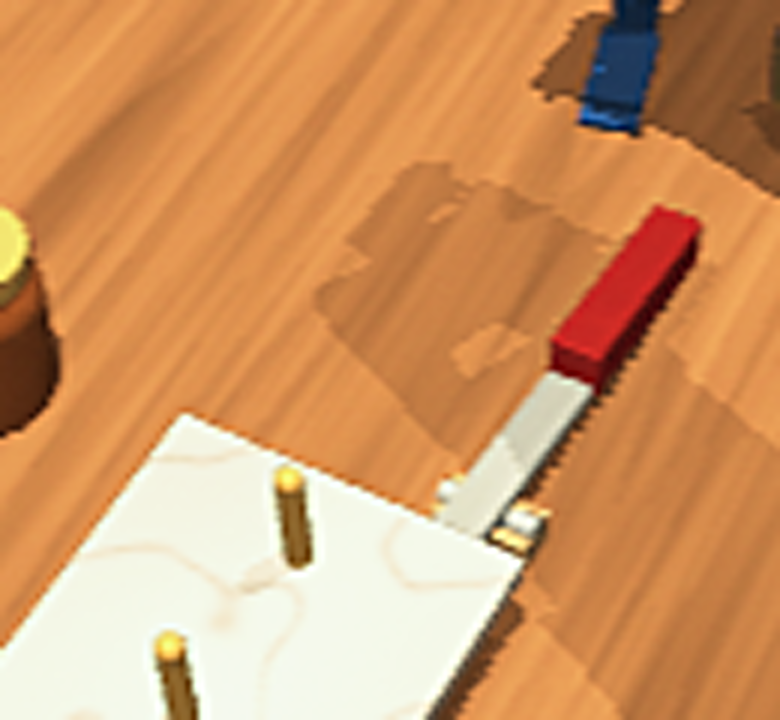

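```bash
cat > go.py <<'E'
from h import *
import sys
o=ctrl.get_obs(); print('now',o['ee_pos'].round(4),o['eef_rot'].round(3),'F',o['force'].round(1),'w',round(o['grip_width'],4),'t',round(o['time_s'],1))
Rn=R.from_euler('xyz',o['eef_rot'])
for a in sys.argv[1:]:
    v=list(map(float,a.split(',')))
    Rt=R.from_euler('xyz',v[3:])
    print(a,'shift',((np.array(v[:3])-o['ee_pos'])*1000).round(1),'turn',np.round(np.degrees((Rt*Rn.inv()).as_rotvec())/5,2))
E
python3 go.py .574,-.26,.12,3.1416,0,1.793
```

```text
now [ 0.4908 -0.1461  0.1329] [-3.133 -0.075  1.516] F [-1.5 -4.5 -1.2] w 0.0601 t 15.1
.574,-.26,.12,3.1416,0,1.793 shift [  83.2 -113.9  -12.9] turn [-0.85 -0.17  3.17]
```

{"api": "jog_arm", "payload": {
  "moves": [
    [[20,-28,-3],[-0.4,0,0.8],60],
    [[41,-57,-6],[-0.8,-0.17,1.6],60],
    [[62,-85,-10],[-0.85,-0.17,2.4],60],
    [[83,-114,-13],[-0.85,-0.17,3.17],60],
    [[83,-114,-13],[-0.85,-0.17,3.17],60]
  ]
}}

```text
time_s: 15.48
ee_pos: [0.5747, -0.2564, 0.1157]
eef_rot: [-3.136, -0.003, 1.797]
force: [-1.6, 0.1, -0.6]
grip_width: 0.0601
```

{"api": "jog_arm", "payload": {
  "moves": [
    [[0,0,0],[0,0,0],60],
    [[0,0,0],[0,0,0],60]
  ]
}}

```text
time_s: 15.65
ee_pos: [0.5731, -0.2522, 0.1176]
eef_rot: [-3.137, -0.003, 1.794]
force: [-0.5, -0.3, -0.5]
grip_width: 0.0599
```

```bash
python3 bar.py 15; python3 go.py .574,-.26,.12,3.1416,0,1.793
python3 - <<'E'
from h import *
o,c=snap('wrist')
H=hsv(c);h,s,v=[H[...,i].astype(int) for i in range(3)]
for k in blobs((h>98)&(h<122)&(s>110)&(v>40),300):
    print(k.min(0),k.max(0)); 
    a=cv2.approxPolyDP(k.reshape(-1,1,2),4,True)[:,0]; print(a.tolist(), plane(c,a,.01,o)[:,:2].round(4).tolist(), plane(c,a,.034,o)[:,:2].round(4).tolist())
E
```

```text
[ 0.5731 -0.2522  0.1176] [-3.137e+00 -3.000e-03  1.794e+00] [-0.473  0.518  1.346 -0.     1.283 -0.696]
now [ 0.5731 -0.2519  0.118 ] [-3.137e+00 -3.000e-03  1.794e+00] F [-1.6  0.2  0.7] w 0.0598 t 15.7
.574,-.26,.12,3.1416,0,1.793 shift [ 0.9 -8.1  2. ] turn [-0.02 -0.05 -0.02]
```

View pics/w_15.png

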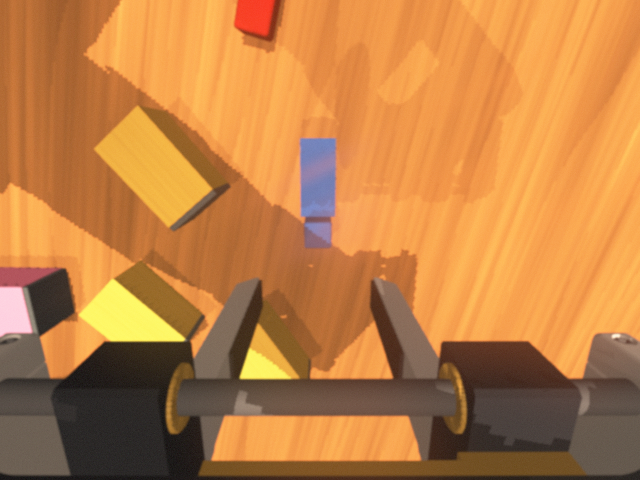

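Run:
```python
from h import *
o,c=snap('wrist')
crop(c,270,120,370,270,5,'w15c')
t=plane(c,[(318.5,138)],.005,o)[0]; b=plane(c,[(317.5,248)],.034,o)[0]; f=plane(c,[(317.5,222)],.034,o)[0]
print(t,b,f,np.linalg.norm(t-b),np.linalg.norm(f-b)); d=(t-b)[:2]; d/=np.linalg.norm(d); print('yaw',np.arctan2(d[1],d[0]),'org from tip',t[:2]-.082*d,'org from back',b[:2]+.012*d)
```

```text
[ 0.5576798  -0.16993268  0.005     ] [ 0.57773533 -0.26154631  0.034     ] [ 0.57247347 -0.238565    0.034     ] 0.09816456137293456 0.02357600140263583
yaw 1.7863107741933564 org from tip [ 0.57521551 -0.25003574] org from back [ 0.57516913 -0.24982391]
```

View pics/w15c.png

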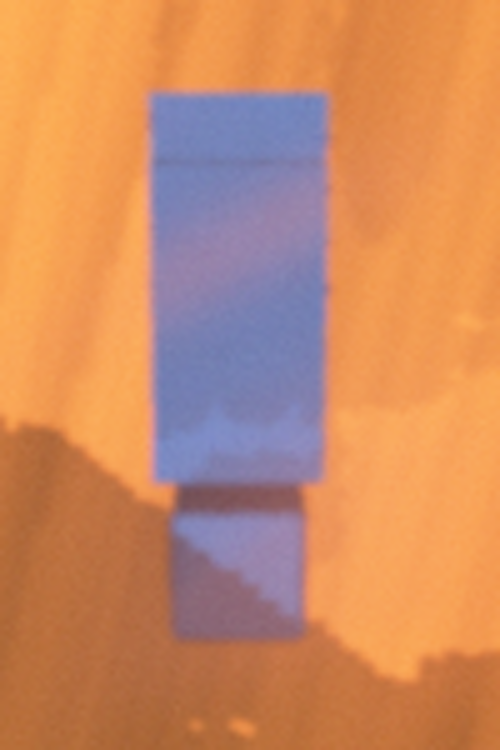

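{"api": "jog_arm", "payload": {
  "moves": [
    [[2,2,-35],[0,0,0],60],
    [[2,2,-70],[0,0,0],60],
    [[2,2,-105],[0,0,0],60],
    [[2,2,-130],[0,0,0],60],
    [[2,2,-142],[0,0,0],60]
  ]
}}

```text
time_s: 16.22
ee_pos: [0.5738, -0.2493, -0.0273]
eef_rot: [-3.134, -0.005, 1.795]
force: [-0.7, 0.1, -0.1]
grip_width: 0.0598
```

{"api": "jog_arm", "payload": {
  "moves": [
    [[0,0,0],[0,0,0],60],
    [[0,0,0],[0,0,0],10],
    [[0,0,0],[0,0,0],10],
    [[0,0,0],[0,0,0],10],
    [[0,0,0],[0,0,0],10]
  ],
  "squeeze": 25
}}

```text
time_s: 16.63
ee_pos: [0.5761, -0.251, -0.0229]
eef_rot: [-3.139, -0.002, 1.795]
force: [0.1, -0.0, -1.3]
grip_width: 0.037
```

{"api": "jog_arm", "payload": {
  "moves": [
    [[0,0,0],[0,0,0],10],
    [[0,0,0],[0,0,0],10],
    [[0,0,15],[0,0,0],10],
    [[0,0,30],[0,0,0],10],
    [[0,0,30],[0,0,0],10]
  ]
}}

```text
time_s: 17.05
ee_pos: [0.5767, -0.2514, 0.0084]
eef_rot: [-3.14, -0.0, 1.795]
force: [-0.4, 1.0, -0.1]
grip_width: 0.0237
```

```bash
python3 bar.py 16
```

```text
[ 0.5767 -0.2514  0.0084] [-3.14  -0.     1.795] [-0.469  0.643  1.424 -0.     1.076 -0.693]
```

View pics/w_16.png

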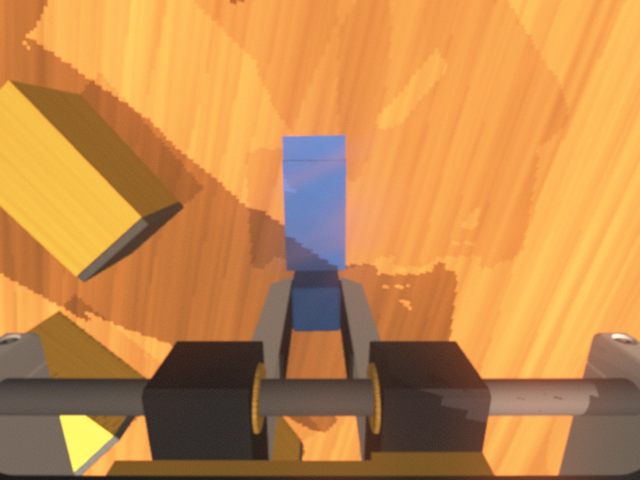

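```bash
python3 - <<'E'
from h import *
o,c=snap('wrist')
print(o['ee_pos'],o['eef_rot'])
for z in (.02,.037,.045):
    p=plane(c,[(283,136.5),(345.5,136.5)],z,o); m=p.mean(0); d=m-o['ee_pos']; print(z,m,np.linalg.norm(d[:2]),np.arctan2(d[1],d[0]),np.linalg.norm(p[1]-p[0]))
E
python3 go.py 0.598,.108,.03,3.1416,0,1.518
```

```text
[ 0.57614728 -0.25112916  0.00680585] [-3.13932004e+00 -1.33474505e-03  1.79484544e+00]
0.02 [ 0.5581575  -0.17035421  0.02      ] 0.08275399978687395 1.789934564477905 0.034100686779408355
0.037 [ 0.55832747 -0.17054868  0.037     ] 0.0825273268126037 1.7884365399277966 0.03119666176820491
0.045 [ 0.55840746 -0.17064019  0.045     ] 0.08242072151904715 1.787728736841381 0.02983006176293279
now [ 0.5755 -0.2508  0.0056] [-3.138e+00 -3.000e-03  1.795e+00] F [-0.6  0.6 -1.1] w 0.024 t 17.1
0.598,.108,.03,3.1416,0,1.518 shift [ 22.5 358.8  24.4] turn [-0.03 -0.04 -3.17]
```

{"api": "jog_arm", "payload": {
  "moves": [
    [[2,40,5],[0,0,-0.7],10],
    [[4,80,5],[0,0,-1.4],10],
    [[6,120,5],[0,0,-2.1],10],
    [[8,160,5],[0,0,-2.8],10],
    [[10,200,5],[0,0,-3.1],10]
  ]
}}

```text
time_s: 17.57
ee_pos: [0.5846, -0.0488, 0.0094]
eef_rot: [-3.136, -0.003, 1.52]
force: [0.7, 0.9, -0.6]
grip_width: 0.0239
```

```bash
python3 go.py 0.5931,.02,-.0205,3.1416,0,1.524
```

```text
now [ 0.5846 -0.0488  0.0094] [-3.136e+00 -3.000e-03  1.520e+00] F [ 0.7  0.9 -0.6] w 0.0239 t 17.6
0.5931,.02,-.0205,3.1416,0,1.524 shift [  8.5  68.8 -29.9] turn [-0.04 -0.06  0.04]
```

{"api": "jog_arm", "payload": {
  "moves": [
    [[4,35,-10],[0,0,0],10],
    [[8,68,-20],[0,0,0],10],
    [[8,68,-28],[0,0,0],10],
    [[8,68,-30],[0,0,0],10],
    [[8,68,-30],[0,0,0],10]
  ]
}}

```text
time_s: 17.98
ee_pos: [0.5926, 0.017, -0.0208]
eef_rot: [-3.135, -0.003, 1.525]
force: [-0.6, 0.1, -0.8]
grip_width: 0.0241
```

```bash
python3 bar.py 17; python3 go.py 0.5931,.02,-.0205,3.1416,0,1.524 0.5979,.1098,-.0205,3.1416,0,1.524;  python3 - <<'E'
from h import *
o,c=snap('side');x,y=proj(c,[[.58,.1,0.03]])[0].astype(int)
crop(c,x-60,y-60,x+60,y+50,6,'s17')
E
```

```text
[ 0.5926  0.017  -0.0208] [-3.135e+00 -3.000e-03  1.525e+00] [-0.035  0.618  1.547  0.004  0.983  0.01 ]
now [ 0.593   0.0165 -0.02  ] [-3.136e+00 -3.000e-03  1.524e+00] F [ 0.1 -0.7  0. ] w 0.0241 t 18.0
0.5931,.02,-.0205,3.1416,0,1.524 shift [ 0.1  3.5 -0.5] turn [-0.04 -0.06  0.  ]
0.5979,.1098,-.0205,3.1416,0,1.524 shift [ 4.9 93.3 -0.5] turn [-0.04 -0.06  0.  ]
```

View pics/s17.png

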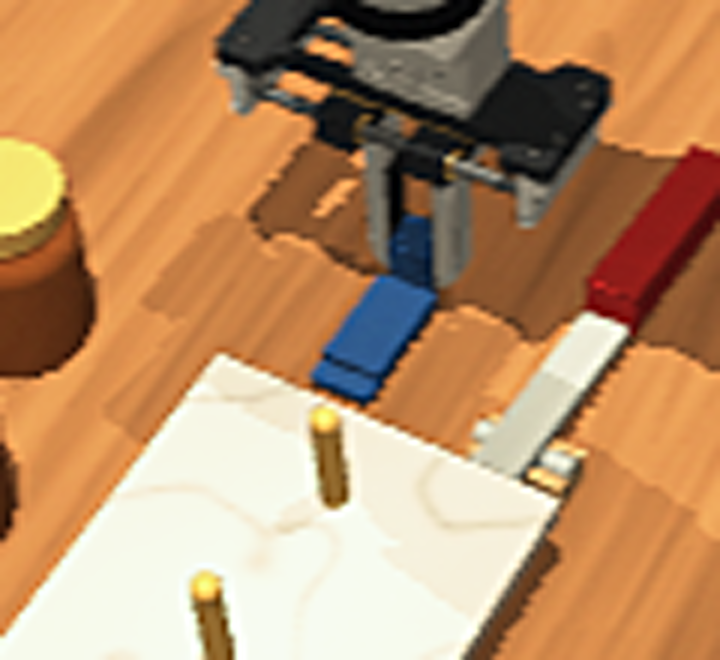

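View pics/w_17.png

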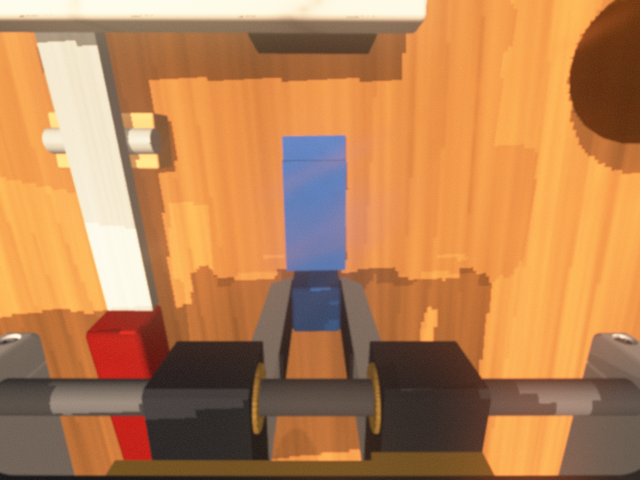

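{"api": "jog_arm", "payload": {
  "moves": [
    [[1,12,0],[0,0,0],10],
    [[1,24,0],[0,0,0],10],
    [[2,36,0],[0,0,0],10],
    [[3,48,0],[0,0,0],10],
    [[3,48,0],[0,0,0],10]
  ]
}}

```text
time_s: 18.5
ee_pos: [0.5965, 0.0679, -0.0193]
eef_rot: [-3.138, -0.003, 1.526]
force: [-0.2, 0.6, -0.6]
grip_width: 0.0236
```

{"api": "jog_arm", "payload": {
  "moves": [
    [[0,12,0],[0,0,0],10],
    [[1,24,0],[0,0,0],10],
    [[2,36,0],[0,0,0],10],
    [[2,45,0],[0,0,0],10],
    [[2,45,0],[0,0,0],10]
  ]
}}

```text
time_s: 18.92
ee_pos: [0.5981, 0.1124, -0.0197]
eef_rot: [-3.137, -0.003, 1.526]
force: [-0.8, 2.4, -2.4]
grip_width: 0.0238
```

```bash
python3 bar.py 18; python3 go.py 0.5979,.1098,-.0205,3.1416,0,1.524;  python3 - <<'E'
from h import *
o,c=snap('side');x,y=proj(c,[[.58,.1,0.03]])[0].astype(int)
crop(c,x-60,y-60,x+60,y+50,6,'s18')
E
```

```text
[ 0.5981  0.1124 -0.0197] [-3.137e+00 -3.000e-03  1.526e+00] [0.123 0.644 1.499 0.005 1.003 0.166]
now [ 0.5981  0.1115 -0.0197] [-3.137e+00 -3.000e-03  1.526e+00] F [ 0.2  0.7 -3.4] w 0.0239 t 19.0
0.5979,.1098,-.0205,3.1416,0,1.524 shift [-0.2 -1.7 -0.8] turn [-0.04 -0.05 -0.02]
```

View pics/s18.png

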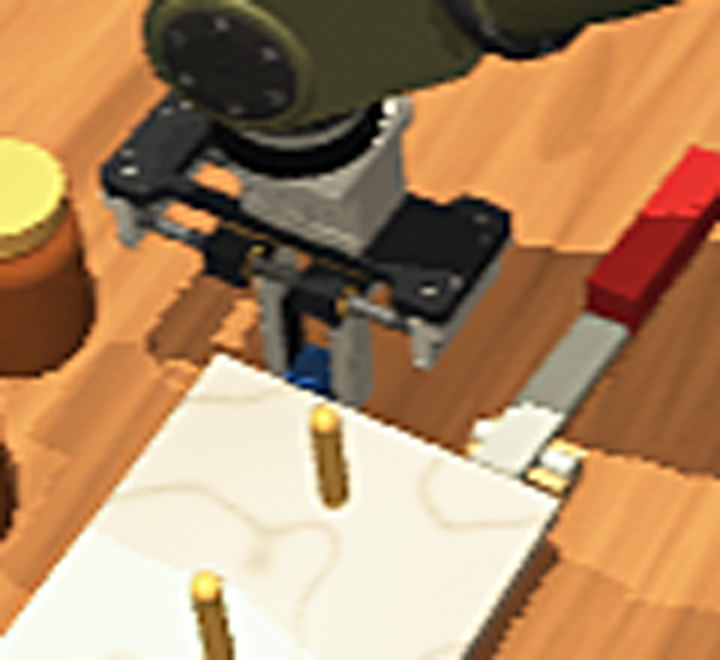

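View pics/w_18.png

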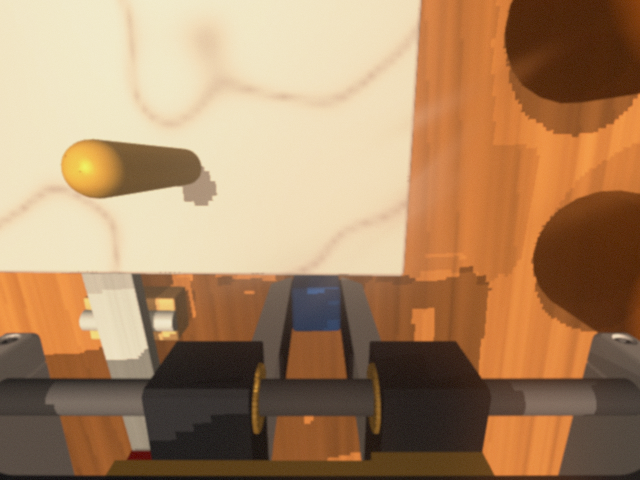

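{"api": "jog_arm", "payload": {
  "moves": [
    [[0,0,-1],[0,0,0],10],
    [[0,0,-2],[0,0,0],10],
    [[0,0,-2],[0,0,0],40],
    [[0,0,-2],[0,0,0],40],
    [[0,0,-2],[0,0,0],40]
  ]
}}

```text
time_s: 19.43
ee_pos: [0.5986, 0.11, -0.0213]
eef_rot: [-3.138, -0.003, 1.524]
force: [0.3, -0.0, 0.6]
grip_width: 0.0387
```

{"api": "jog_arm", "payload": {
  "moves": [
    [[0,-2,5],[0,0,0],50],
    [[0,-4,25],[0,0,0],50],
    [[0,-10,60],[0,0,0],50],
    [[0,-30,100],[0,0,0],50],
    [[0,-60,120],[0,0,0],50]
  ]
}}

```text
time_s: 19.85
ee_pos: [0.5992, 0.0513, 0.1028]
eef_rot: [-3.141, -0.004, 1.527]
force: [0.4, 0.1, 0.2]
grip_width: 0.0502
```

```bash
python3 - <<'E'
from h import *
o,c=snap('side','side19');x,y=proj(c,[[.58,.1,0.03]])[0].astype(int)
crop(c,x-60,y-60,x+60,y+50,6,'s19')
print(o['force'],o['ee_pos'])
E
python3 bar.py 19
```

```text
[0.38593158 0.05423647 0.15796774] [0.59924762 0.05134997 0.10275381]
[0.601  0.0453 0.1065] [ 3.137e+00 -3.000e-03  1.523e+00] [0.013 0.471 1.444 0.002 1.222 0.06 ]
```

View pics/s19.png

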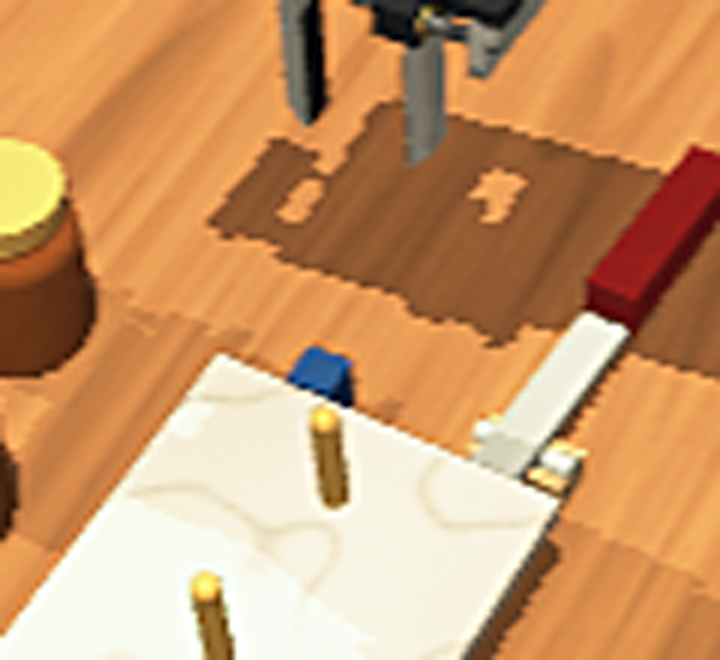

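View pics/w_19.png

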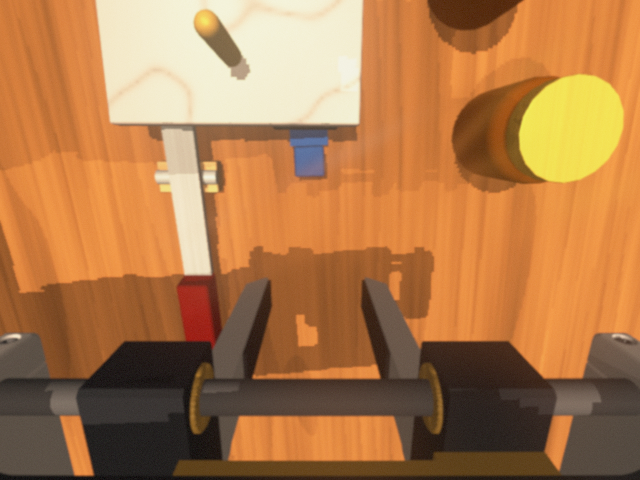

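```bash
python3 go.py .4911,-.0198,.07,-3.137,-.125,1.519
```

```text
now [0.6005 0.0471 0.1036] [ 3.138e+00 -3.000e-03  1.522e+00] F [ 0.4  0.  -0.2] w 0.0496 t 19.9
.4911,-.0198,.07,-3.137,-.125,1.519 shift [-109.4  -66.9  -33.6] turn [ 1.4   0.02 -0.02]
```

{"api": "jog_arm", "payload": {
  "moves": [
    [[-35,-20,0],[0.4,0,0],50],
    [[-70,-42,-10],[0.8,0,0],50],
    [[-109,-67,-20],[1.4,0,0],50],
    [[-109,-67,-34],[1.4,0,0],50],
    [[-109,-67,-34],[1.4,0,0],50]
  ]
}}

```text
time_s: 20.37
ee_pos: [0.4867, -0.0177, 0.0624]
eef_rot: [-3.128, -0.126, 1.52]
force: [-0.1, 0.9, -0.1]
grip_width: 0.05
```

{"api": "jog_arm", "payload": {
  "moves": [
    [[0,0,0],[0,0,0],50],
    [[0,0,0],[0,0,0],50]
  ]
}}

```text
time_s: 20.53
ee_pos: [0.4905, -0.016, 0.0651]
eef_rot: [-3.132, -0.125, 1.525]
force: [0.2, -0.2, 0.0]
grip_width: 0.0503
```

```bash
python3 bar.py 20; python3 go.py .4911,-.0198,-.018,-3.137,-.125,1.519
```

```text
[ 0.4905 -0.016   0.0651] [-3.132 -0.125  1.525] [-0.183  0.303  1.793  0.139  1.076 -0.206]
now [ 0.4905 -0.0159  0.0652] [-3.133 -0.125  1.525] F [0.6 0.1 0.2] w 0.0497 t 20.6
.4911,-.0198,-.018,-3.137,-.125,1.519 shift [  0.6  -3.9 -83.2] turn [-0.   -0.05 -0.08]
```

View pics/w_20.png

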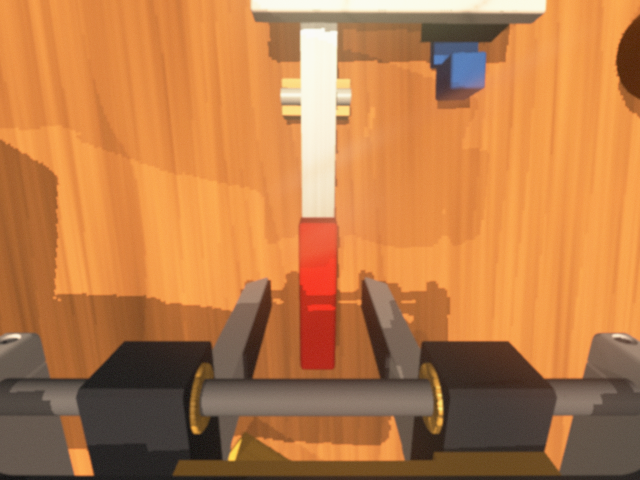

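{"api": "jog_arm", "payload": {
  "moves": [
    [[1,-4,-35],[0,0,0],50],
    [[1,-4,-65],[0,0,0],50],
    [[1,-4,-81],[0,0,0],50],
    [[1,-4,-81],[0,0,0],50],
    [[1,-4,-81],[0,0,0],50]
  ]
}}

```text
time_s: 21.0
ee_pos: [0.4909, -0.02, -0.0163]
eef_rot: [-3.131, -0.125, 1.525]
force: [0.2, -0.4, -0.3]
grip_width: 0.0499
```

{"api": "jog_arm", "payload": {
  "moves": [
    [[0,0,0],[0,0,0],10],
    [[0,0,0],[0,0,0],10],
    [[0,0,0],[0,0,0],10],
    [[0,0,0],[0,0,0],10],
    [[0,0,0],[0,0,0],10]
  ],
  "squeeze": 55
}}

```text
time_s: 21.42
ee_pos: [0.491, -0.0207, -0.0156]
eef_rot: [-3.133, -0.125, 1.524]
force: [-1.5, 0.5, 7.4]
grip_width: 0.0276
```

```bash
python3 lev.py .12,0,0 .06,0,0 0,0,0 -.1,0,0 -.2,0,0 -.3,0,.0015
```

```text
now [ 0.491  -0.0207 -0.0156] [-3.133 -0.125  1.524] F [-1.5  0.5  7.4] w 0.0276
.12,0,0 shift [-0.2  2.7 -2.5] turn [-0.06 -0.09 -0.08] toe [0.5004 0.1628 0.0312]
.06,0,0 shift [-0.3  0.4  4.9] turn [-0.75 -0.06 -0.08] toe [0.5004 0.1631 0.0276]
0,0,0 shift [-0.4 -1.5 12.4] turn [-1.44 -0.03 -0.08] toe [0.5004 0.1632 0.024 ]
-.1,0,0 shift [-0.6 -3.6 25. ] turn [-2.58  0.03 -0.07] toe [0.5004 0.1629 0.018 ]
-.2,0,0 shift [-0.6 -4.4 37.9] turn [-3.72  0.09 -0.07] toe [0.5003 0.162  0.0121]
-.3,0,.0015 shift [-0.6 -3.5 52.2] turn [-4.87  0.15 -0.06] toe [0.5003 0.161  0.0077]
```

{"api": "jog_arm", "payload": {
  "moves": [
    [[0,-1,4],[-0.35,0,0],10],
    [[0,-2,7.5],[-0.7,0,0],10],
    [[0,-3,11],[-1.05,0,0],10],
    [[0,-4,15],[-1.4,0,0],10],
    [[0,-5,21],[-1.95,0,0],10]
  ]
}}

```text
time_s: 21.83
ee_pos: [0.4902, -0.0261, 0.0046]
eef_rot: [-3.139, 0.046, 1.523]
force: [0.7, 0.3, -3.4]
grip_width: 0.0273
```

{"api": "jog_arm", "payload": {
  "moves": [
    [[0,-1,7],[-0.6,0,0],10],
    [[0,-2,14],[-1.2,0.1,0],10],
    [[0,-2,22],[-1.9,0.1,0],10],
    [[0,-1,31],[-2.7,0.1,0],10],
    [[0,-1,32],[-2.7,0.1,0],10]
  ]
}}

```text
time_s: 22.25
ee_pos: [0.4905, -0.0255, 0.0372]
eef_rot: [3.14, 0.284, 1.525]
force: [-0.5, 1.1, -8.7]
grip_width: 0.0276
```

```bash
python3 lev.py  -.27,0,.0015 -.27,.08,.004
python3 - <<'E'
from h import *
o,c=snap('side');x,y=proj(c,[[.55,.1,0.03]])[0].astype(int)
crop(c,x-60,y-60,x+60,y+50,6,'s21')
E
```

```text
now [ 0.4905 -0.0255  0.0372] [3.14  0.284 1.525] F [-0.5  1.1 -8.7] w 0.0276
-.27,0,.0015 shift [-0.1  1.  -4.4] turn [ 0.16  0.01 -0.09] toe [0.5003 0.1614 0.0094]
-.27,.08,.004 shift [ -4.2 -75.4  19.3] turn [ 0.16  0.01 -0.09] toe [0.4962 0.0851 0.0332]
```

View pics/s21.png

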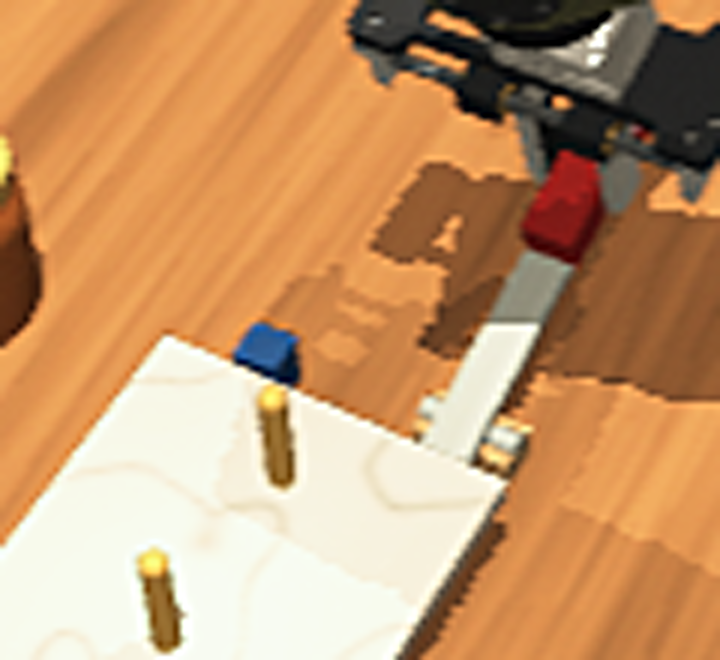

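{"api": "jog_arm", "payload": {
  "moves": [
    [[-1,-20,5],[0,0,0],10],
    [[-2,-40,10],[0,0,0],10],
    [[-3,-60,15],[0,0,0],10],
    [[-4,-80,21],[0,0,0],10],
    [[-5,-110,35],[0,0,0],10]
  ]
}}

```text
time_s: 22.72
ee_pos: [0.4836, -0.1367, 0.0695]
eef_rot: [-3.138, 0.277, 1.526]
force: [0.2, -0.5, -9.6]
grip_width: 0.0277
```

{"api": "jog_arm", "payload": {
  "moves": [
    [[20,-20,10],[0.6,0,0],10],
    [[55,-30,10],[1.4,0,0.2],10],
    [[90,-40,10],[2.4,0,0.4],10],
    [[130,-50,5],[3.2,0,0.5],10],
    [[160,-55,0],[3.3,0,0.5],10]
  ]
}}

```text
time_s: 23.13
ee_pos: [0.6466, -0.1956, 0.0705]
eef_rot: [-3.136, -0.013, 1.566]
force: [1.7, -0.8, -8.6]
grip_width: 0.0278
```

```bash
python3 go.py .666,-.2,-.0265,3.1416,0,1.561
```

```text
now [ 0.6466 -0.1956  0.0705] [-3.136 -0.013  1.566] F [ 1.7 -0.8 -8.6] w 0.0278 t 23.1
.666,-.2,-.0265,3.1416,0,1.561 shift [ 19.4  -4.4 -97. ] turn [-0.15 -0.06 -0.06]
```

{"api": "jog_arm", "payload": {
  "moves": [
    [[19,-4,-30],[-0.15,0,0],10],
    [[19,-4,-60],[-0.15,0,0],10],
    [[19,-4,-80],[-0.15,0,0],10],
    [[19,-4,-92],[-0.15,0,0],10],
    [[19,-4,-92],[-0.15,0,0],10]
  ]
}}

```text
time_s: 23.55
ee_pos: [0.6626, -0.196, -0.0232]
eef_rot: [-3.131, 0.003, 1.568]
force: [-0.8, -0.9, -8.1]
grip_width: 0.0273
```

{"api": "jog_arm", "payload": {
  "moves": [
    [[0,0,-1],[0,0,0],10],
    [[0,0,-2],[0,0,0],10],
    [[0,0,-3],[0,0,0],10],
    [[0,0,-3],[0,0,0],10]
  ]
}}

```text
time_s: 23.88
ee_pos: [0.6644, -0.1958, -0.0232]
eef_rot: [-3.135, 0.006, 1.569]
force: [0.4, 0.1, -8.7]
grip_width: 0.028
```

{"api": "jog_arm", "payload": {
  "moves": [
    [[0,0,-1],[0,0,0],10],
    [[0,0,-2],[0,0,0],10],
    [[0,0,-3],[0,0,0],10],
    [[0,0,-3],[0,0,0],10]
  ]
}}

```text
time_s: 24.22
ee_pos: [0.6646, -0.1958, -0.0255]
eef_rot: [-3.135, 0.006, 1.569]
force: [-3.8, 0.4, 2.2]
grip_width: 0.0277
```

{"api": "jog_arm", "payload": {
  "moves": [
    [[0,0,-1],[0,0,0],10],
    [[0,0,-1],[0,0,0],40],
    [[0,0,-1],[0,0,0],40],
    [[0,0,-1],[0,0,0],40],
    [[0,0,4],[0,0,0],50]
  ]
}}

```text
time_s: 24.63
ee_pos: [0.6642, -0.1956, -0.023]
eef_rot: [-3.134, 0.006, 1.569]
force: [0.2, 1.0, -0.8]
grip_width: 0.0439
```

{"api": "jog_arm", "payload": {
  "moves": [
    [[0,0,35],[0,0,0],60],
    [[0,-10,75],[0,0,0],60],
    [[-30,-20,115],[0,0,-1.2],60],
    [[-60,-30,150],[0,0,-2.4],60],
    [[-90,-40,180],[0,0,-3.6],60]
  ]
}}

```text
time_s: 25.05
ee_pos: [0.585, -0.2321, 0.1479]
eef_rot: [-3.136, 0.006, 1.25]
force: [0.2, -0.8, 0.7]
grip_width: 0.0595
```

```bash
python3 go.py
python3 - <<'E'
from h import *
o,c=snap('side','side22');o,c=snap('top','top22'); print(o['qpos'])
E
```

```text
now [ 0.585  -0.2321  0.1479] [-3.136  0.006  1.25 ] F [ 0.2 -0.8  0.7] w 0.0595 t 25.1
[-0.43757847  0.48887929  1.30177536 -0.00755106  1.34845656 -0.1049985 ]
```

View pics/side22.png

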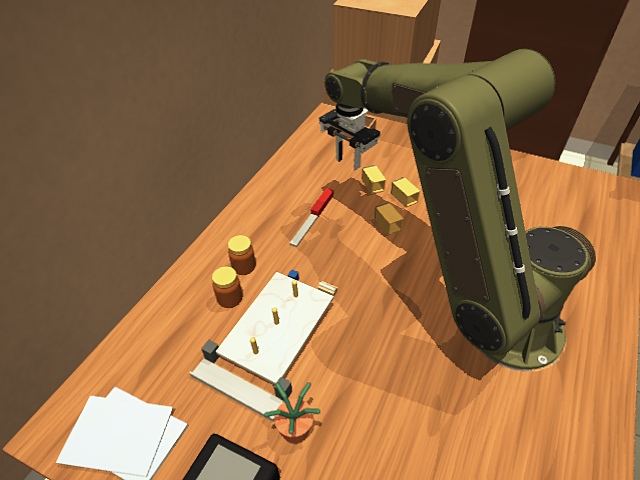

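View pics/top22.png

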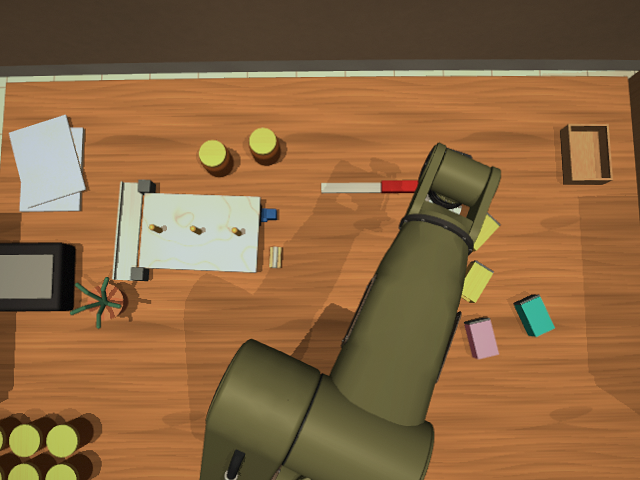

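```bash
cat > kin.py <<'E'
import numpy as np
from scipy.spatial.transform import Rotation as R
from scipy.optimize import least_squares
D=[([-1.26659784,.300470837,1.52158175,-2.87e-5,1.32070959,-.0665773],[.19919569,-.51233356,.17198622],[-3.14042387,0,.370783]),
([-.311,.634,1.041,0,1.467,-.302],[.67,-.177,.1722],[-3.142,0,1.561]),
([-.33,.775,1.204,0,1.16,-.32],[.6667,-.1895,.0053],[3.139,.001,1.561]),
([-.473,.518,1.346,0,1.283,-.696],[.5731,-.2522,.1176],[-3.137,-.003,1.794]),
([.123,.644,1.499,.005,1.003,.166],[.5981,.1124,-.0197],[-3.137,-.003,1.526]),
([-.183,.303,1.793,.139,1.076,-.206],[.4905,-.016,.0651],[-3.132,-.125,1.525])]
ry=lambda a:R.from_euler('y',a).as_matrix(); rz=lambda a:R.from_euler('z',a).as_matrix()
def fk(q,p):
    h0,e,a1,L1,b,L2,d=p
    A=rz(q[0]); B=A@ry(q[1]); C=A@ry(q[1]+q[2]); E=C@rz(q[3])@ry(q[4])
    x=A@[a1,e,h0]+B@[0,0,L1]+C@[b,0,L2]+E@[0,0,d]
    return x,E@rz(q[5])@rz(np.pi/2)
def fit():
    f=lambda p:np.concatenate([fk(q,p)[0]-np.array(x) for q,x,_ in D])
    return least_squares(f,[.2,0,0,.4,0,.4,.25])
P=None
def params():
    global P
    if P is None: P=fit().x
    return P
LO=np.array([-3.03,-.79,.23,-1.04,0,-2.55]);HI=np.array([3.03,2.21,2.52,4.18,3.07,2.55])
def ik(pos,Rt,q0):
    p=params()
    def f(q):
        x,E=fk(q,p); return np.concatenate([(x-pos)*5,(R.from_matrix(E.T@Rt)).as_rotvec()])
    s=least_squares(f,np.clip(q0,LO+1e-3,HI-1e-3),bounds=(LO,HI)); return s.x,np.abs(s.fun).max()
if __name__=='__main__':
    s=fit(); print(s.x.round(4),np.abs(s.fun).max())
    for q,x,r in D:
        X,E=fk(q,s.x); print((X-x).round(4),(R.from_matrix(E).inv()*R.from_euler('xyz',r)).as_rotvec().round(3))
E
python3 kin.py
```

```text
[ 2.201e-01  3.670e-02 -1.000e-04  4.245e-01  4.120e-02  4.476e-01
  3.023e-01] 0.00022382750915948824
[ 0.0001  0.     -0.    ] [ 0. -0. -0.]
[ 0.0001  0.0001 -0.0001] [-0.001 -0.     0.001]
[-0.     -0.0001  0.0002] [-0. -0. -0.]
[-0.      0.0001  0.0001] [ 0. -0. -0.]
[ 0.     -0.0002 -0.0001] [-0.    -0.    -0.001]
[0. 0. 0.] [0. 0. 0.]
```

```bash
cat > plan.py <<'E'
from kin import *
zw=np.array([0,0,1.])
def Rgrasp(psi,al):
    h=np.array([np.cos(psi),np.sin(psi),0]); z=-np.cos(al)*zw-np.sin(al)*h; x=np.cos(al)*h-np.sin(al)*zw
    return np.c_[x,np.cross(z,x),z]
def Rplace(phi,al):
    h=np.array([np.cos(phi),np.sin(phi),0]); z=np.cos(al)*h-np.sin(al)*zw; x=np.sin(al)*h+np.cos(al)*zw
    return np.c_[x,np.cross(z,x),z]
def ee_of(c,Rm,basedir,m=.010,k=.048): return np.array(c)+m*np.array(basedir)+k*Rm[:,2]
u=np.array([.053,.9986,0]); free=np.array([.5495,.1405,0])
pegs=[free+u*d+zw*(.039+.010*(1-d/.28)) for d in (.045,.14,.235)]
tins={'B':([.4346,-.2196,.025],np.radians(-38.1)),'C':([.4283,-.3624,.025],np.radians(-33)),'A':([.5523,-.3815,.025],np.radians(-46.5))}
if __name__=='__main__':
    print(np.round(pegs,4))
    for n,(c,psi) in tins.items():
        for al in np.radians([0,15,25,35,45]):
            h=[np.cos(psi),np.sin(psi),0]; Rm=Rgrasp(psi,al)
            best=min((ik(ee_of(c,Rm,h),Rm,q0) for q0 in ([-.5,.5,1.4,0,1.3,1.5],[-.5,.9,1.0,-.3,2,1.5])),key=lambda s:s[1])
            print(n,round(np.degrees(al)),best[0].round(2),round(best[1],4))
    for i,p in enumerate(pegs):
        for phi in (0,20,45,70,90,110):
            for al in np.radians([0,15,25,35,45]):
                Rm=Rplace(np.radians(phi),al); c=p+zw*.043
                best=None
                for q0 in ([.4,.5,1.5,.8,1.,0],[.4,.3,1.8,1.5,1.4,0],[.4,.3,1.8,3.1,.5,1.5],[.4,.3,1.8,0,.3,0]):
                    r=[ik(ee_of(c+zw*dz,Rm,zw),Rm,q0) for dz in (0,.08)]
                    e=max(r[0][1],r[1][1])
                    if best is None or e<best[0]: best=(e,r)
                if best[0]<.005: print('peg',i+1,phi,round(np.degrees(al)),best[1][0][0].round(2),best[1][1][0].round(2))
E
python3 plan.py
```

```text
[[0.5519 0.1854 0.0474]
 [0.5569 0.2803 0.044 ]
 [0.562  0.3752 0.0406]]
B 0 [-0.55  0.45  1.84 -0.    0.86  1.69] 0.0
B 15 [-0.56  0.57  1.65  0.03  1.18  1.66] 0.0
B 25 [-0.57  0.67  1.53  0.04  1.38  1.65] 0.0
B 35 [-0.57  0.77  1.41  0.05  1.57  1.65] 0.0
B 45 [-0.58  0.88  1.29  0.06  1.76  1.64] 0.0
C 0 [-0.76  0.58  1.62 -0.    0.94  1.38] 0.0
C 15 [-0.74  0.71  1.42 -0.05  1.27  1.42] 0.0
C 25 [-0.73  0.81  1.28 -0.07  1.49  1.43] 0.0
C 35 [-0.73  0.92  1.13 -0.09  1.69  1.44] 0.0
C 45 [-0.72  1.03  0.99 -0.11  1.9   1.43] 0.0
A 0 [-0.66  0.79  1.26  0.    1.1   1.72] 0.0
A 15 [-0.67  0.94  1.    0.04  1.46  1.7 ] 0.0
A 25 [-0.68  1.06  0.81  0.06  1.7   1.7 ] 0.0
A 35 [-0.69  1.2   0.59  0.08  1.95  1.7 ] 0.0
A 45 [-0.69  1.39  0.3   0.11  2.23  1.72] 0.0
peg 1 0 0 [ 0.45  0.7   2.18  3.61  1.34 -1.69] [ 0.45  0.46  2.22  3.64  1.16 -1.78]
peg 1 0 15 [ 0.44  0.51  2.2   3.68  0.93 -1.79] [ 0.44  0.28  2.21  3.8   0.75 -1.96]
peg 1 0 25 [ 0.42  0.41  2.18  3.8   0.65 -1.94] [ 0.42  0.2   2.16  4.05  0.49 -2.23]
peg 1 20 0 [ 0.19  0.69  2.23  2.98  1.36 -1.54] [ 0.19  0.43  2.
[... 5793 characters left out ...]
0 25 [ 0.19  0.72  1.6   1.36  1.14 -0.67] [ 0.19  0.59  1.59  1.3   1.18 -0.52]
peg 3 90 35 [ 0.23  0.67  1.58  1.18  1.04 -0.5 ] [ 0.23  0.55  1.56  1.11  1.1  -0.35]
peg 3 90 45 [ 0.27  0.63  1.55  0.97  0.98 -0.3 ] [ 0.27  0.52  1.51  0.89  1.07 -0.16]
peg 3 110 0 [ 0.15  1.05  1.29  1.43  1.71 -0.77] [ 0.15  0.91  1.33  1.45  1.73 -0.67]
peg 3 110 15 [ 0.16  0.93  1.33  1.25  1.54 -0.7 ] [ 0.16  0.8   1.33  1.25  1.58 -0.59]
peg 3 110 25 [ 0.19  0.86  1.34  1.12  1.44 -0.63] [ 0.19  0.74  1.33  1.11  1.5  -0.52]
peg 3 110 35 [ 0.22  0.8   1.35  0.99  1.35 -0.55] [ 0.22  0.69  1.32  0.96  1.42 -0.43]
peg 3 110 45 [ 0.26  0.75  1.35  0.83  1.27 -0.44] [ 0.26  0.65  1.31  0.8   1.36 -0.33]
```

Run:
```python
from h import *
c=eyes.camera('side')
x0,y0=proj(c,[[.666,-.189,0]])[0].astype(int)-[50,50]
for z in (0,.03,.05,.06,.07,.08,.1): print(z,((proj(c,[[.754,-.189,z],[.578,-.189,z],[.638,-.181,z]])-[x0,y0])*7).round(0).tolist())
o,c=snap('wrist','w_23'); print(ctrl.get_obs()['time_s'])
```

```text
0 [[188.0, 299.0], [523.0, 407.0], [399.0, 380.0]]
0.03 [[184.0, 251.0], [524.0, 359.0], [398.0, 332.0]]
0.05 [[182.0, 218.0], [525.0, 327.0], [398.0, 299.0]]
0.06 [[181.0, 202.0], [526.0, 310.0], [398.0, 283.0]]
0.07 [[180.0, 185.0], [526.0, 293.0], [398.0, 266.0]]
0.08 [[179.0, 169.0], [527.0, 277.0], [398.0, 249.0]]
0.1 [[176.0, 135.0], [528.0, 242.0], [397.0, 215.0]]
25.25
```

View pics/w_23.png

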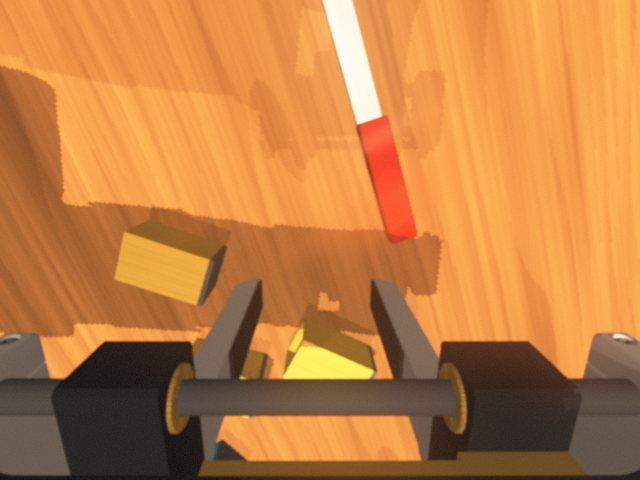

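```bash
cat > tin.py <<'E'
from h import *
from plan import *
import sys
def out(name,ee,Rm,o):
    Rn=R.from_euler('xyz',o['eef_rot']); t=np.degrees((R.from_matrix(Rm)*Rn.inv()).as_rotvec())/5
    q,e=ik(ee,Rm,o['qpos']); print(name,'shift',((ee-o['ee_pos'])*1000).round(1),'turn',t.round(2),'ee',ee.round(4),'ik',q.round(2),round(e,4))
def grasp(c,psi,al,m,back): 
    h=np.array([np.cos(psi),np.sin(psi),0]); Rm=Rgrasp(psi,al); return ee_of(c,Rm,h,m)-back*Rm[:,2],Rm
def place(i,phi,al,m,dz,adj=(0,0)):
    Rm=Rplace(phi,al); return ee_of(pegs[i]+np.array([adj[0],adj[1],.043+dz]),Rm,zw,m),Rm
def measure(c,o=None,win=None,show=False):
    H=hsv(c);h,s,v=[H[...,i].astype(int) for i in range(3)]
    res=[]
    m=((h>20)&(h<38)&(s>100)&(v>150))
    if win: 
        w=np.zeros_like(m);w[win[1]:win[3],win[0]:win[2]]=1;m&=w
    for k in blobs(cv2.morphologyEx(m.astype(np.uint8),cv2.MORPH_OPEN,np.ones((3,3))),200):
        P=plane(c,k,.05,o)[:,:2]*1000
        (ct,sz,a)=cv2.minAreaRect(P.astype(np.float32)); res.append((ct,sz,a)); print('px',k.mean(0).round(),'ctr',np.round(ct,1),'size',np.round(sz,1),'ang',round(a,1))
    return res
E
python3 - <<'E'
from tin import *
o=ctrl.get_obs(); print(o['ee_pos'].round(4))
out('preB',*grasp([.4346,-.2196,.025],np.radians(-38.1),np.radians(30),.012,.10),o)
E
```

```text
[ 0.5858 -0.2323  0.1471]
preB shift [-121.3  -10.7  -77.1] turn [ -2.07   6.61 -21.42] ee [ 0.4645 -0.243   0.07  ] ik [-0.58  0.71  1.26  0.04  1.7   1.65] 0.0
```

{"api": "jog_arm", "payload": {
  "moves": [
    [[-25,-5,8],[0,0,-1.4],75],
    [[-50,-10,16],[0,0,-2.8],75],
    [[-75,-20,24],[0,0,-4.2],75],
    [[-100,-25,24],[0,0,-5.6],75],
    [[-120,-25,24],[0,0,-7.0],75]
  ]
}}

```text
time_s: 25.67
ee_pos: [0.4646, -0.2571, 0.1687]
eef_rot: [-3.133, 0.007, 0.639]
force: [-0.6, -1.1, -0.0]
grip_width: 0.0747
```

{"api": "jog_arm", "payload": {
  "moves": [
    [[0,0,0],[0,0,-1.4],75],
    [[0,0,0],[0,0,-2.8],75],
    [[0,0,0],[0,0,-4.2],75],
    [[0,0,0],[0,0,-5.6],75],
    [[0,0,0],[0,0,-7.0],75]
  ]
}}

```text
time_s: 26.08
ee_pos: [0.466, -0.2564, 0.1683]
eef_rot: [-3.133, 0.008, 0.029]
force: [-0.4, 0.8, 0.4]
grip_width: 0.0747
```

{"api": "jog_arm", "payload": {
  "moves": [
    [[0,0,0],[0,0,-1.4],75],
    [[0,0,0],[0,0,-2.8],75],
    [[0,0,0],[0,0,-4.2],75],
    [[0,0,0],[0,0,-5.6],75],
    [[0,0,0],[0,0,-7.0],75]
  ]
}}

```text
time_s: 26.5
ee_pos: [0.466, -0.2564, 0.1683]
eef_rot: [-3.135, 0.008, -0.582]
force: [-0.2, -0.7, 0.5]
grip_width: 0.0751
```

```bash
python3 bar.py 24
python3 - <<'E'
from tin import *
o=ctrl.get_obs(); print(o['ee_pos'].round(4))
out('preB',*grasp([.4346,-.2196,.025],np.radians(-38.1),np.radians(30),.012,.10),o)
o,c=snap('wrist'); measure(c,o)
E
```

```text
[ 0.466  -0.2564  0.1683] [-3.135  0.008 -0.582] [-0.576  0.268  1.572  0.007  1.31   1.575]
[ 0.466  -0.2564  0.1683]
preB shift [ -1.5  13.4 -98.3] turn [ 3.41  4.82 -0.8 ] ee [ 0.4645 -0.243   0.07  ] ik [-0.58  0.71  1.26  0.04  1.7   1.65] 0.0
px [299. 270.] ctr [ 439.  -218.2] size [42.3 83.1] ang 52.3
px [453. 196.] ctr [ 422.3 -378.4] size [21.  80.7] ang 56.8
px [385.  57.] ctr [ 555.3 -386.5] size [52.3 71.4] ang 45.1
```

View pics/w_24.png

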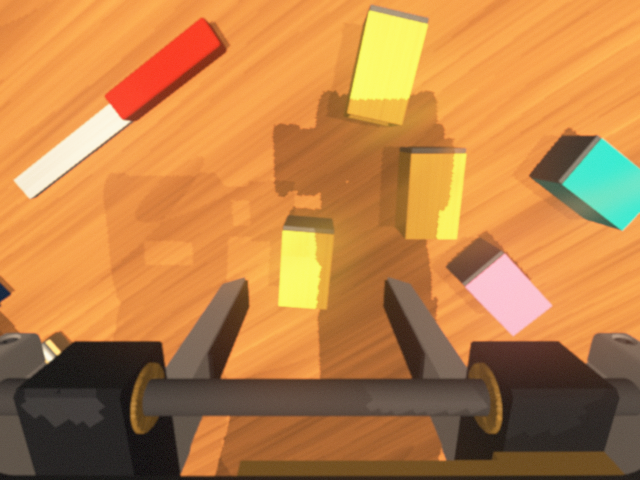

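Run:
```python
from tin import *
o,c=snap('wrist'); crop(c,260,195,360,325,5,'c24')
P=plane(c,[(284,229),(333,232),(279,307),(325,308)],.05,o)[:,:2]; print(P.round(4).tolist(), P.mean(0))
b=P[:2].mean(0);f=P[2:].mean(0);print(np.linalg.norm(b-f),np.degrees(np.arctan2(*(b-f)[::-1])))
```

```text
[[0.4831, -0.2291], [0.4545, -0.2674], [0.4169, -0.177], [0.3898, -0.2166]] [ 0.43606784 -0.22251452]
0.08321966171704069 -38.20125407971483
```

View pics/c24.png

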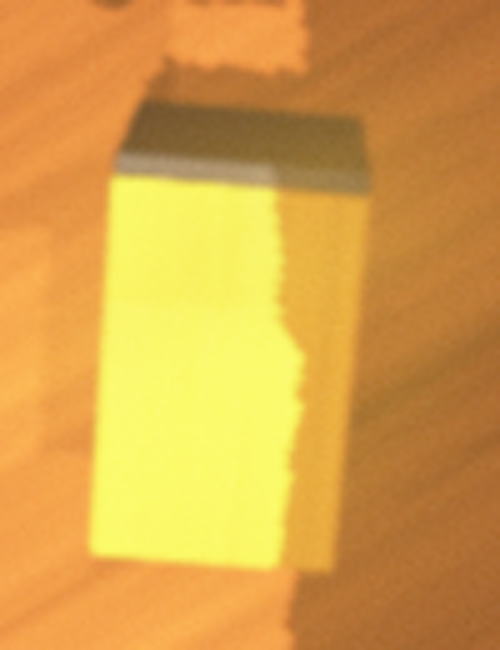

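Run:
```python
from tin import *
o=ctrl.get_obs()
for b in (.1,.05,0): out(f'B{b}',*grasp([.436,-.222,.025],np.radians(-38.2),np.radians(30),.012,b),o)
```

```text
B0.1 shift [ -0.   11.  -98.6] turn [ 3.37  4.86 -1.02] ee [ 0.4659 -0.2455  0.07  ] ik [-0.58  0.71  1.25  0.04  1.7   1.65] 0.0
B0.05 shift [ -19.7   26.5 -141.9] turn [ 3.37  4.86 -1.02] ee [ 0.4462 -0.23    0.0267] ik [-0.58  0.71  1.36  0.05  1.59  1.65] 0.0
B0 shift [ -39.3   41.9 -185.2] turn [ 3.37  4.86 -1.02] ee [ 0.4266 -0.2146 -0.0166] ik [-0.57  0.73  1.45  0.05  1.48  1.65] 0.0
```

{"api": "jog_arm", "payload": {
  "moves": [
    [[0,3,-20],[0.8,1.0,-0.2],75],
    [[0,5,-40],[1.6,2.2,-0.5],75],
    [[0,8,-65],[2.4,3.4,-0.7],75],
    [[0,11,-90],[3.37,4.86,-1.02],75],
    [[0,11,-99],[3.37,4.86,-1.02],75]
  ]
}}

```text
time_s: 27.07
ee_pos: [0.4642, -0.2445, 0.0643]
eef_rot: [3.14, 0.538, -0.667]
force: [-1.8, 0.9, -1.0]
grip_width: 0.0751
```

{"api": "jog_arm", "payload": {
  "moves": [
    [[0,0,0],[0,0,0],75],
    [[0,0,0],[0,0,0],75]
  ]
}}

```text
time_s: 27.23
ee_pos: [0.4657, -0.2458, 0.0698]
eef_rot: [3.14, 0.522, -0.667]
force: [-0.9, -0.4, 0.8]
grip_width: 0.0751
```

```bash
python3 bar.py 25
python3 - <<'E'
from tin import *
o=ctrl.get_obs()
for b in (.1,.05,0): out(f'B{b}',*grasp([.436,-.222,.025],np.radians(-38.2),np.radians(30),.012,b),o)
E
```

```text
[ 0.4657 -0.2458  0.0698] [ 3.14   0.522 -0.667] [-0.58   0.713  1.251  0.043  1.698  1.652]
B0.1 shift [-0.2  0.5 -1.4] turn [0.04 0.03 0.01] ee [ 0.4659 -0.2455  0.07  ] ik [-0.58  0.71  1.25  0.04  1.7   1.65] 0.0
B0.05 shift [-19.9  16.  -44.7] turn [0.04 0.03 0.01] ee [ 0.4462 -0.23    0.0267] ik [-0.58  0.71  1.36  0.05  1.59  1.65] 0.0
B0 shift [-39.5  31.4 -88. ] turn [0.04 0.03 0.01] ee [ 0.4266 -0.2146 -0.0166] ik [-0.57  0.73  1.45  0.05  1.48  1.65] 0.0
```

View pics/w_25.png

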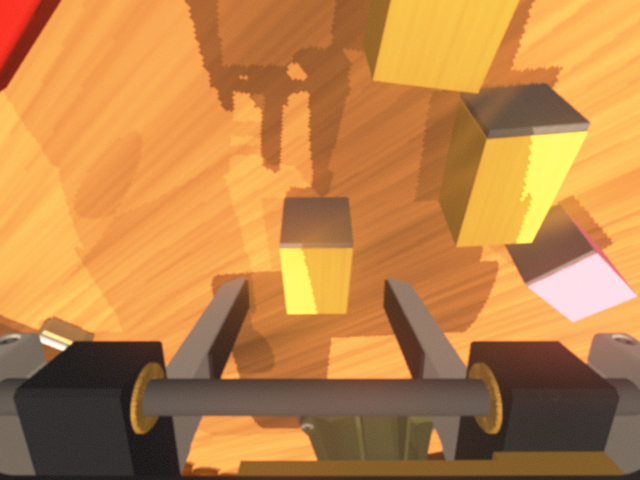

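{"api": "jog_arm", "payload": {
  "moves": [
    [[-10,8,-22],[0,0,0],75],
    [[-20,16,-45],[0,0,0],75],
    [[-30,23,-65],[0,0,0],75],
    [[-39,31,-85],[0,0,0],75],
    [[-39,31,-87],[0,0,0],75]
  ]
}}

```text
time_s: 27.7
ee_pos: [0.425, -0.2135, -0.0166]
eef_rot: [3.14, 0.522, -0.669]
force: [0.4, 0.6, -1.0]
grip_width: 0.0748
```

{"api": "jog_arm", "payload": {
  "moves": [
    [[0,0,0],[0,0,0],30],
    [[0,0,0],[0,0,0],30],
    [[0,0,0],[0,0,0],30],
    [[0,0,0],[0,0,0],30],
    [[0,0,0],[0,0,0],30]
  ],
  "squeeze": 30
}}

```text
time_s: 28.12
ee_pos: [0.4275, -0.2156, -0.0151]
eef_rot: [3.139, 0.519, -0.671]
force: [1.0, -0.8, 6.7]
grip_width: 0.0497
```

{"api": "jog_arm", "payload": {
  "moves": [
    [[0,0,0],[0,0,0],30],
    [[0,0,0],[0,0,0],30],
    [[0,0,10],[0,0,0],30],
    [[0,0,35],[0,0,0],30],
    [[0,0,70],[0,0,0],30]
  ]
}}

```text
time_s: 28.53
ee_pos: [0.4255, -0.2143, 0.0535]
eef_rot: [3.138, 0.526, -0.672]
force: [-0.7, -0.8, -1.0]
grip_width: 0.05
```

```bash
python3 bar.py 26; python3 go.py; python3 -c "
from h import *
o,c=snap('side'); x,y=proj(c,[o['ee_pos']])[0].astype(int); crop(c,x-60,y-60,x+60,y+50,6,'s26')"
```

```text
[ 0.4255 -0.2143  0.0535] [ 3.138  0.526 -0.672] [-0.573  0.632  1.431  0.046  1.603  1.658]
now [ 0.4285 -0.2161  0.061 ] [ 3.139  0.515 -0.671] F [ 0.9 -0.8  5.8] w 0.05 t 28.6
```

View pics/w_26.png

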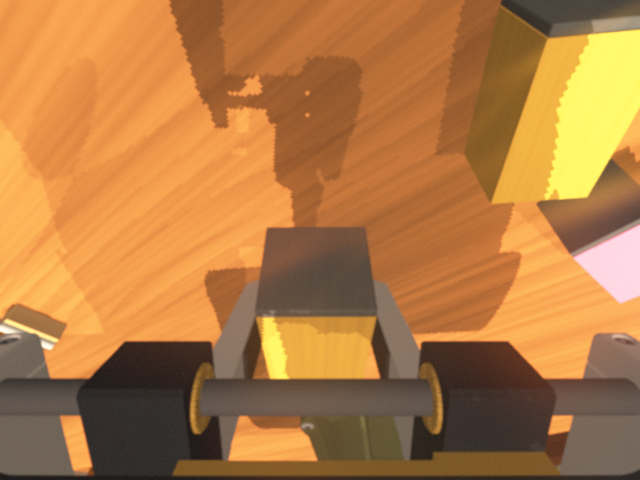

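View pics/s26.png

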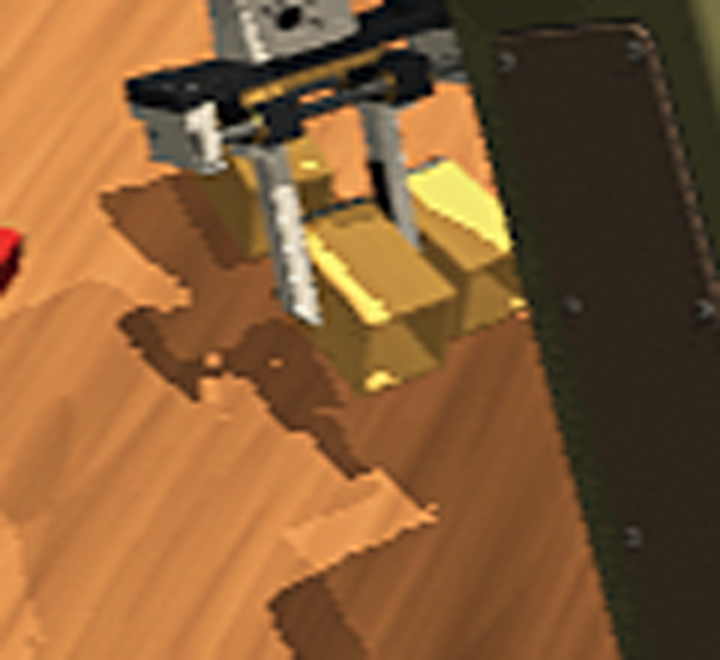

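```bash
cat > chk.py <<'E'
from tin import *
def chain(poses,q0,n=8):
    q=np.array(q0);prev=None;worst=0
    for (a,Ra),(b,Rb) in zip(poses[:-1],poses[1:]):
        rv=(R.from_matrix(Rb)*R.from_matrix(Ra).inv()).as_rotvec()
        for s in np.linspace(1/n,1,n):
            q2,e=ik(a+(b-a)*s,(R.from_rotvec(rv*s)*R.from_matrix(Ra)).as_matrix(),q); worst=max(worst,e)
            dq=np.abs(q2-q).max(); q=q2
            if dq>.6 or e>.003: print('  jump',dq.round(2),'err',round(e,4),q2.round(2))
        print(' q',q.round(2),'err',round(e,4))
    return q
E
python3 - <<'E'
from chk import *
d=np.radians
o=ctrl.get_obs()
R0=R.from_euler('xyz',o['eef_rot']).as_matrix()
W0=(o['ee_pos'],R0)
W1=(np.array([.45,-.12,.24]),Rgrasp(d(20),d(30)))
W2=(np.array([.50,-.0,.27]),Rgrasp(d(90),d(30)))
W3=place(2,d(90),d(30),.012,.10); W2b=(np.array([.53,.12,.28]),Rgrasp(d(90),-d(20)))
W4=place(2,d(90),d(30),.012,.0)
chain([W0,W1,W2,W2b,W3,W4],o['qpos'])
for n,w in zip('123 34',[W1,W2,W2b,W3,W4]): out(n,*w,o)
E
```

```text
q [-0.18  0.39  1.34 -0.27  1.87  1.03] err 0.0
 q [ 0.22  0.2   1.51 -0.51  1.56  0.26] err 0.0
 q [-0.04  0.2   1.44  0.35  1.52 -0.06] err 0.0
 q [ 0.21  0.54  1.57  1.19  1.15 -0.39] err 0.0
 q [ 0.21  0.69  1.59  1.27  1.09 -0.58] err 0.0
1 shift [ 21.2  96.4 181.3] turn [ 0.04  0.11 11.68] ee [ 0.45 -0.12  0.24] ik [-0.18  0.39  1.34 -0.27  1.87  1.03] 0.0
2 shift [ 71.2 216.4 211.3] turn [-0.04  0.14 25.68] ee [ 0.5  -0.    0.27] ik [ 0.22  0.2   1.51 -0.51  1.56  0.26] 0.0
3 shift [101.2 336.4 221.3] turn [  5.31 -10.93  23.77] ee [0.53 0.12 0.28] ik [-0.04  0.2   1.44  0.35  1.52 -0.06] 0.0
  shift [133.2 633.1 112.9] turn [  9.29 -19.18  19.38] ee [0.562  0.4167 0.1716] ik [ 0.21  0.54  1.57  1.19  1.15 -0.39] 0.0
3 shift [133.2 633.1  12.9] turn [  9.29 -19.18  19.38] ee [0.562  0.4167 0.0716] ik [ 0.21  0.69  1.59  1.27  1.09 -0.58] 0.0
```

Path is well-conditioned. Lift and yaw first.

{"api": "jog_arm", "payload": {
  "moves": [
    [[2,8,38],[0,0,1.2],30],
    [[4,20,75],[0,0,2.4],30],
    [[8,32,110],[0,0,3.6],30],
    [[12,45,140],[0,0,4.8],30],
    [[15,57,170],[0,0,6.0],30]
  ]
}}

```text
time_s: 29.05
ee_pos: [0.4417, -0.1572, 0.2257]
eef_rot: [3.139, 0.521, -0.143]
force: [0.4, -0.7, -2.2]
grip_width: 0.0496
```

{"api": "jog_arm", "payload": {
  "moves": [
    [[7,15,5],[0,0,1.4],30],
    [[15,30,10],[0,0,2.8],30],
    [[22,45,15],[0,0,4.2],30],
    [[30,60,20],[0,0,5.6],30],
    [[35,80,25],[0,0,7.0],30]
  ]
}}

```text
time_s: 29.47
ee_pos: [0.4771, -0.0775, 0.2489]
eef_rot: [3.139, 0.522, 0.469]
force: [0.8, -0.1, -1.3]
grip_width: 0.0497
```

{"api": "jog_arm", "payload": {
  "moves": [
    [[5,15,2],[0,0,1.4],30],
    [[10,30,5],[0,0,2.8],30],
    [[15,45,8],[0,0,4.2],30],
    [[20,60,10],[0,0,5.6],30],
    [[25,75,10],[0,0,7.0],30]
  ]
}}

```text
time_s: 29.88
ee_pos: [0.5019, -0.0019, 0.2592]
eef_rot: [3.138, 0.522, 1.08]
force: [0.8, -0.0, -1.7]
grip_width: 0.0501
```

Run:
```python
from chk import *
d=np.radians
o=ctrl.get_obs(); print(o['ee_pos'].round(3),o['eef_rot'].round(3),o['qpos'].round(2),o['grip_width'])
out('2b',np.array([.53,.12,.28]),Rgrasp(d(90),d(30)),o)
out('3',*place(2,d(90),d(30),.012,.10),o)
```

```text
[ 0.502 -0.002  0.259] [3.138 0.522 1.08 ] [ 0.16  0.35  1.34 -0.42  1.76  0.64] 0.050121615972874296
2b shift [ 28.1 121.9  20.8] turn [-0.01  0.04  5.61] ee [0.53 0.12 0.28] ik [ 0.41  0.36  1.28 -0.48  1.71  0.4 ] 0.0
3 shift [ 60.1 418.7 -87.6] turn [17.59 -4.37  4.42] ee [0.562  0.4167 0.1716] ik [ 0.21  0.54  1.57  1.19  1.15 -0.39] 0.0
```

{"api": "jog_arm", "payload": {
  "moves": [
    [[5,10,5],[0,0,1.4],30],
    [[10,20,10],[0,0,2.8],30],
    [[15,30,15],[0,0,4.2],30],
    [[20,40,20],[0,0,5.6],30],
    [[20,50,20],[0,0,5.6],30]
  ]
}}

```text
time_s: 30.3
ee_pos: [0.5215, 0.048, 0.2802]
eef_rot: [3.137, 0.521, 1.568]
force: [-0.1, -0.4, 0.1]
grip_width: 0.05
```

{"api": "jog_arm", "payload": {
  "moves": [
    [[0,15,0],[1.3,0,0],30],
    [[0,30,0],[2.6,0,0],30],
    [[3,45,0],[3.9,0,0],30],
    [[5,60,0],[5.2,0,0],30],
    [[5,75,0],[6.5,0,0],30]
  ]
}}

```text
time_s: 30.72
ee_pos: [0.527, 0.123, 0.2794]
eef_rot: [-3.139, -0.052, 1.559]
force: [0.1, 0.2, -1.5]
grip_width: 0.0497
```

{"api": "jog_arm", "payload": {
  "moves": [
    [[2,20,0],[1.3,0,0],30],
    [[4,40,0],[2.6,0,0],30],
    [[6,60,0],[3.9,0,0],30],
    [[8,80,0],[5.2,0,0],30],
    [[10,100,0],[6.5,0,0],30]
  ]
}}

```text
time_s: 31.13
ee_pos: [0.537, 0.2226, 0.2796]
eef_rot: [-3.132, -0.619, 1.556]
force: [-0.2, 0.8, -1.2]
grip_width: 0.0497
```

Run:
```python
from chk import *
d=np.radians
o=ctrl.get_obs(); print(o['ee_pos'].round(3),o['eef_rot'].round(3),o['qpos'].round(2),o['grip_width'])
out('3',*place(2,d(90),d(30),.012,.10),o)
```

```text
[0.537 0.223 0.28 ] [-3.132 -0.619  1.556] [ 0.02  0.24  1.48  0.62  1.44 -0.06] 0.04971363981210678
3 shift [  24.9  194.1 -108. ] turn [ 4.91 -0.11  0.08] ee [0.562  0.4167 0.1716] ik [ 0.21  0.54  1.57  1.19  1.15 -0.39] 0.0
```

{"api": "jog_arm", "payload": {
  "moves": [
    [[5,38,0],[1.3,0,0],30],
    [[10,76,0],[2.6,0,0],30],
    [[15,114,0],[3.9,0,0],30],
    [[20,152,-15],[4.9,-0.1,0.1],30],
    [[25,190,-30],[4.9,-0.1,0.1],30]
  ]
}}

```text
time_s: 31.55
ee_pos: [0.5618, 0.4121, 0.2455]
eef_rot: [-3.131, -1.045, 1.562]
force: [1.6, -1.2, -2.8]
grip_width: 0.0499
```

{"api": "jog_arm", "payload": {
  "moves": [
    [[0,4,-30],[0,0,0],30],
    [[0,4,-60],[0,0,0],30],
    [[0,4,-72],[0,0,0],30],
    [[0,4,-72],[0,0,0],30]
  ]
}}

```text
time_s: 31.88
ee_pos: [0.5608, 0.4158, 0.1736]
eef_rot: [-3.133, -1.04, 1.566]
force: [0.1, -0.0, -1.1]
grip_width: 0.0499
```

```bash
python3 bar.py 27;python3 - <<'E'
from chk import *
d=np.radians
o,c=snap('side');x,y=proj(c,[pegs[2]+[0,0,.1]])[0].astype(int); crop(c,x-70,y-60,x+70,y+60,5,'s27')
o,c=snap('top');x,y=proj(c,[pegs[2]+[0,0,.1]])[0].astype(int); crop(c,max(x-60,0),y-60,x+80,y+60,5,'t27')
o=ctrl.get_obs(); print(o['ee_pos'].round(3),o['eef_rot'].round(3),o['qpos'].round(2),o['grip_width'])
out('3',*place(2,d(90),d(30),.012,.10),o)
E
```

```text
[0.5608 0.4158 0.1736] [-3.133 -1.04   1.566] [ 0.205  0.532  1.564  1.175  1.158 -0.381]
[0.563 0.416 0.179] [ 3.133 -1.041  1.581] [ 0.2   0.53  1.56  1.17  1.16 -0.38] 0.050043172478508265
3 shift [-0.5  0.9 -7.2] turn [ 0.07  0.05 -0.04] ee [0.562  0.4167 0.1716] ik [ 0.21  0.54  1.57  1.19  1.15 -0.39] 0.0
```

View pics/s27.png

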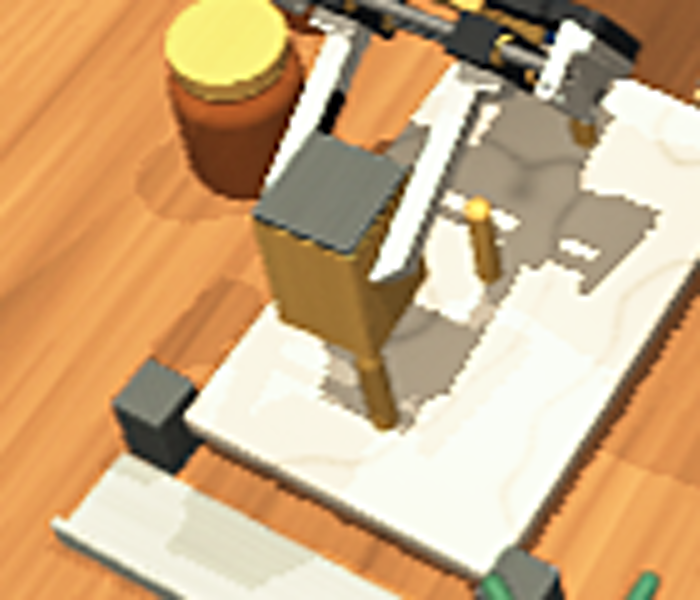

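View pics/t27.png

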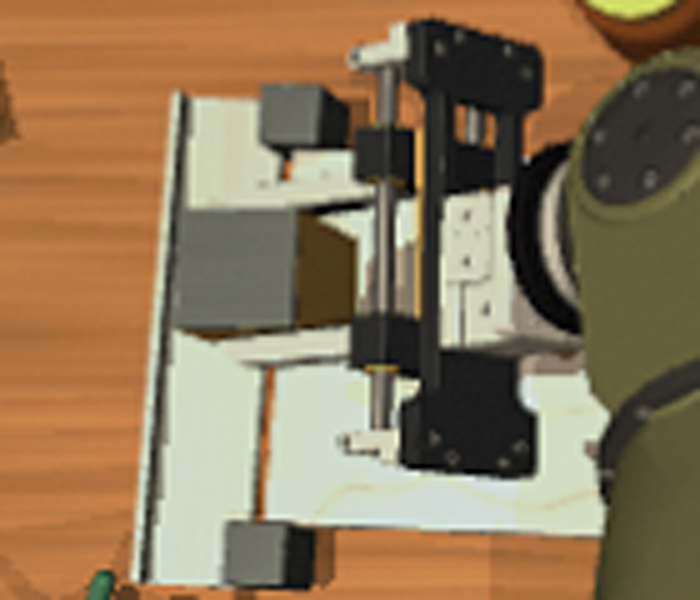

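View pics/w_27.png

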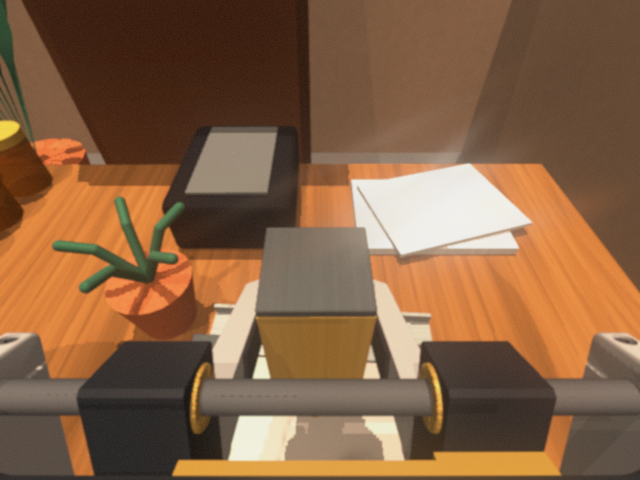

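Run:
```python
from chk import *
d=np.radians
o,c=snap('top');x,y=proj(c,[pegs[2]+[0,0,.1]])[0].astype(int);x0,y0=max(x-60,0),y-60
H=hsv(c)
px=np.array([(180,210),(298,208),(295,327),(178,328)])/5+[x0,y0]
for z in (.225,.235):
    P=plane(c,px,z); print(z,P[:,:2].round(4).tolist(),P.mean(0).round(4))
print('peg3',pegs[2])
o=ctrl.get_obs(); print(o['ee_pos'].round(4),o['eef_rot'].round(3),o['time_s'],o['joint_vel'].round(3))
```

```text
0.225 [[0.5886, 0.4018], [0.5889, 0.3527], [0.5395, 0.3526], [0.5396, 0.401]] [0.5641 0.377  0.225 ]
0.235 [[0.5868, 0.3982], [0.587, 0.3496], [0.538, 0.3494], [0.5382, 0.3974]] [0.5625 0.3737 0.235 ]
peg3 [0.561955   0.375171   0.04060714]
[0.5625 0.4158 0.1791] [ 3.131 -1.041  1.583] 32.0833 [ 0.003 -0.005  0.005  0.001 -0.005 -0.011]
```

{"api": "jog_arm", "payload": {
  "moves": [
    [[0,0,-25],[0,0,0],30],
    [[0,0,-50],[0,0,0],30],
    [[0,0,-75],[0,0,0],30],
    [[0,0,-92],[0,0,0],30],
    [[0,0,-98],[0,0,0],30]
  ]
}}

```text
time_s: 32.5
ee_pos: [0.5616, 0.4157, 0.0778]
eef_rot: [3.138, -1.04, 1.577]
force: [-0.0, 0.5, -1.2]
grip_width: 0.0501
```

{"api": "jog_arm", "payload": {
  "moves": [
    [[0,0,-2],[0,0,0],30],
    [[0,0,-4],[0,0,0],30],
    [[0,0,-6],[0,0,0],30],
    [[0,0,-6],[0,0,0],30]
  ]
}}

```text
time_s: 32.83
ee_pos: [0.5621, 0.4161, 0.0739]
eef_rot: [3.132, -1.041, 1.583]
force: [0.6, -0.7, -0.7]
grip_width: 0.0493
```

```bash
python3 go.py
python3 - <<'E'
from chk import *
o,c=snap('side');x,y=proj(c,[pegs[2]+[0,0,.05]])[0].astype(int); crop(c,x-60,y-60,x+60,y+50,6,'s28')
E
```

```text
now [0.5621 0.4161 0.0739] [ 3.132 -1.041  1.583] F [ 0.6 -0.7 -0.7] w 0.0493 t 32.8
```

View pics/s28.png

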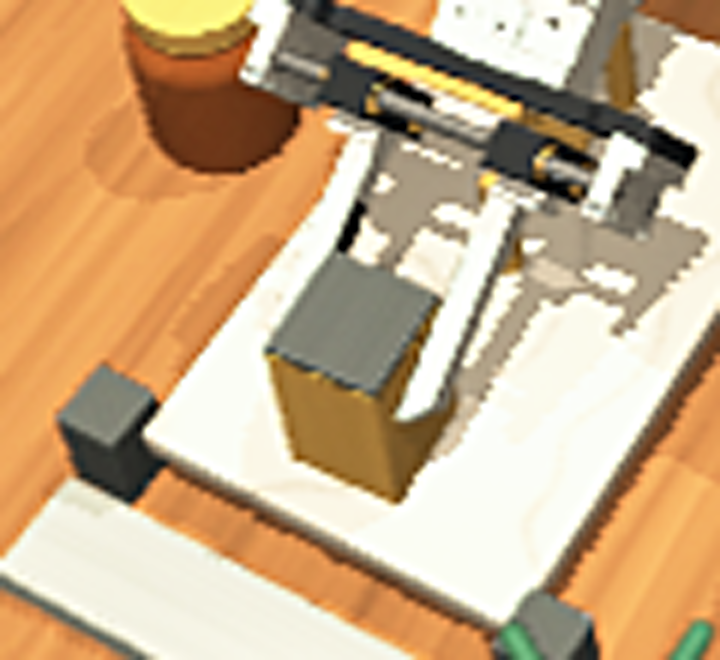

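{"api": "jog_arm", "payload": {
  "moves": [
    [[0,0,-1],[0,0,0],30],
    [[0,0,-2],[0,0,0],30],
    [[0,0,-2],[0,0,0],30],
    [[0,0,-2],[0,0,0],30]
  ]
}}

```text
time_s: 33.22
ee_pos: [0.5622, 0.4162, 0.0722]
eef_rot: [3.132, -1.042, 1.583]
force: [-0.2, -1.1, 5.7]
grip_width: 0.0499
```

{"api": "jog_arm", "payload": {
  "moves": [
    [[0,0,-1],[0,0,0],30],
    [[0,0,-2],[0,0,0],30],
    [[0,0,-2],[0,0,0],30],
    [[0,0,-2],[0,0,0],30]
  ]
}}

```text
time_s: 33.55
ee_pos: [0.5626, 0.4166, 0.0716]
eef_rot: [3.129, -1.044, 1.585]
force: [-1.7, -1.8, 13.3]
grip_width: 0.0499
```

{"api": "jog_arm", "payload": {
  "moves": [
    [[0,0,0],[0,0,0],64],
    [[0,0,1],[0,0,0],64],
    [[0,0,1],[0,0,0],64],
    [[0,0,1],[0,0,0],64],
    [[0,0,1],[0,0,0],64]
  ]
}}

```text
time_s: 33.97
ee_pos: [0.5616, 0.416, 0.0697]
eef_rot: [3.135, -1.04, 1.58]
force: [0.9, 0.2, 0.0]
grip_width: 0.064
```

```bash
python3 go.py
python3 - <<'E'
from chk import *
o,c=snap('side');x,y=proj(c,[pegs[2]+[0,0,.05]])[0].astype(int); crop(c,x-60,y-60,x+60,y+50,6,'s29')
E
```

```text
now [0.5616 0.416  0.0697] [ 3.135 -1.04   1.58 ] F [0.9 0.2 0. ] w 0.064 t 34.0
```

View pics/s29.png

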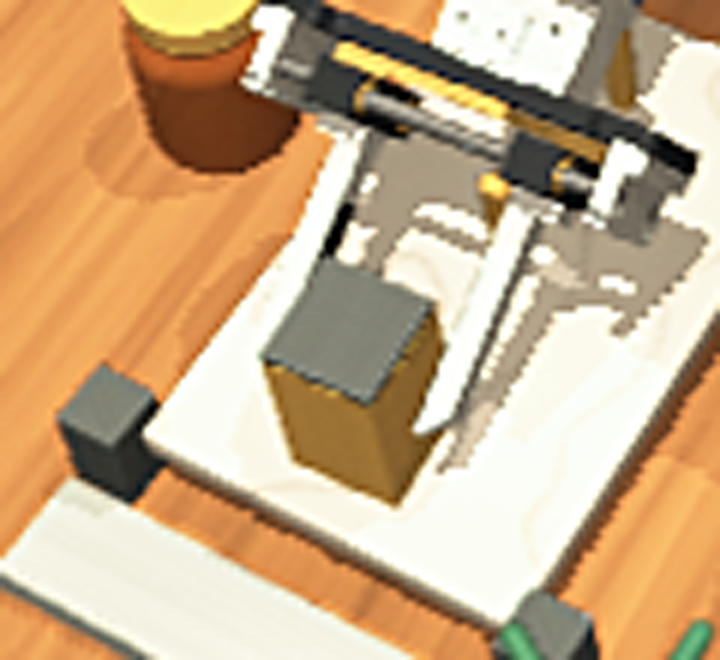

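{"api": "jog_arm", "payload": {
  "moves": [
    [[0,0,10],[0,0,0],68],
    [[0,0,30],[0,0,0],68],
    [[0,-5,60],[0,0,0],68],
    [[0,-15,95],[0,0,0],68],
    [[0,-45,120],[0,0,0],68]
  ]
}}

```text
time_s: 34.43
ee_pos: [0.5609, 0.3727, 0.1932]
eef_rot: [3.131, -1.041, 1.587]
force: [-0.4, 0.1, 0.3]
grip_width: 0.0679
```

```bash
python3 go.py
python3 - <<'E'
from chk import *
o,c=snap('side','side30');x,y=proj(c,[pegs[2]+[0,0,.05]])[0].astype(int); crop(c,x-60,y-60,x+60,y+50,6,'s30')
o,c=snap('top','top30'); measure(c,None,(390,200,510,310))
E
```

```text
now [0.5609 0.3727 0.1932] [ 3.131 -1.041  1.587] F [-0.4  0.1  0.3] w 0.0679 t 34.4
px [474. 283.] ctr [ 428.3 -363.1] size [50.  88.2] ang 56.9
px [478. 233.] ctr [ 547.4 -378. ] size [50.1 92.6] ang 45.2
```

View pics/s30.png

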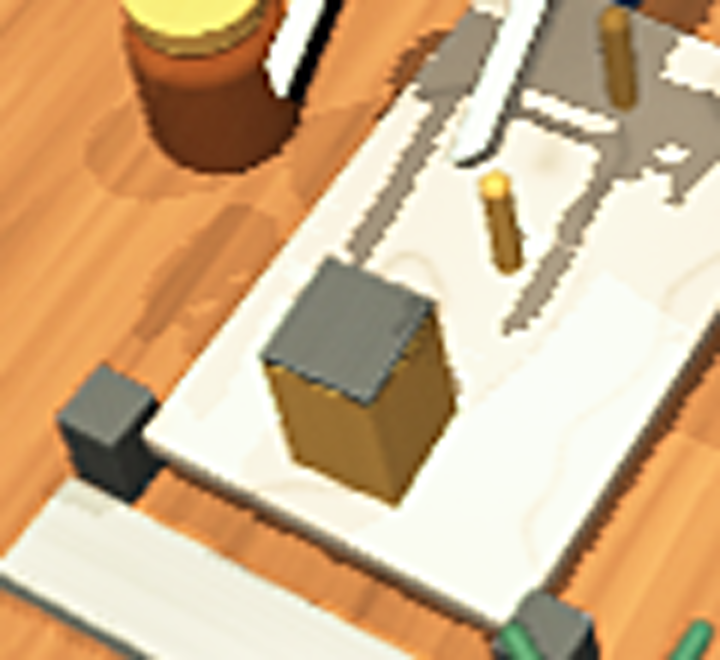

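View pics/top30.png

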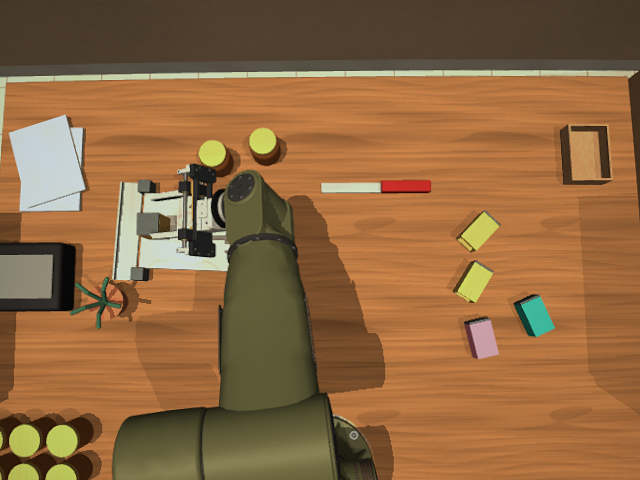

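{"api": "jog_arm", "payload": {
  "moves": [
    [[-5,-35,15],[-1.3,0,0],68],
    [[-10,-70,30],[-2.6,0,0],68],
    [[-15,-105,45],[-3.9,0,0],68],
    [[-20,-140,60],[-5.2,0,0],68],
    [[-25,-175,75],[-6.5,0,0],68]
  ]
}}

```text
time_s: 34.95
ee_pos: [0.5365, 0.1941, 0.2662]
eef_rot: [3.14, -0.467, 1.575]
force: [-0.5, -0.3, -1.1]
grip_width: 0.0679
```

{"api": "jog_arm", "payload": {
  "moves": [
    [[0,-35,0],[-1.3,0,-0.3],75],
    [[0,-70,0],[-2.6,0,-0.3],75],
    [[0,-105,0],[-3.9,0,-0.3],75],
    [[0,-140,0],[-5.2,0,-0.3],75],
    [[0,-175,0],[-5.5,0,-0.3],75]
  ]
}}

```text
time_s: 35.37
ee_pos: [0.5367, 0.0213, 0.2652]
eef_rot: [3.137, 0.013, 1.553]
force: [0.2, 0.5, -0.3]
grip_width: 0.075
```

Run:
```python
from chk import *
d=np.radians
o=ctrl.get_obs(); print(o['ee_pos'].round(3),o['eef_rot'].round(3),o['qpos'].round(2),o['time_s'])
W=(np.array([.5,-.25,.2]),Rgrasp(d(-45),0));out('w',*W,o)
P=grasp([.5497,-.3803,.025],d(-44.8),d(30),.012,.1); out('preA',*P,o)
chain([(o['ee_pos'],R.from_euler('xyz',o['eef_rot']).as_matrix()),W,P],o['qpos'])
```

```text
[0.537 0.021 0.265] [3.137 0.013 1.553] [-0.02  0.21  1.41 -0.01  1.51 -0.  ] 35.3667
w shift [ -36.7 -271.3  -65.2] turn [  0.14  -0.15 -26.8 ] ee [ 0.5  -0.25  0.2 ] ik [-0.53  0.3   1.46  0.    1.39  1.83] 0.0
preA shift [  39.9 -428.4 -195.2] turn [ -2.71   6.87 -26.06] ee [ 0.5767 -0.4071  0.07  ] ik [-0.69  1.27  0.24  0.06  2.15  1.68] 0.0
 q [-0.53  0.3   1.46  0.    1.39  1.83] err 0.0
 q [-0.69  1.27  0.24  0.06  2.15  1.68] err 0.0
```

{"api": "jog_arm", "payload": {
  "moves": [
    [[-7,-15,-5],[0,0,-1.4],75],
    [[-14,-30,-10],[0,0,-2.8],75],
    [[-20,-45,-15],[0,0,-4.2],75],
    [[-20,-60,-20],[0,0,-5.6],75],
    [[-20,-75,-25],[0,0,-7.0],75]
  ]
}}

```text
time_s: 35.78
ee_pos: [0.5164, -0.0543, 0.2394]
eef_rot: [3.137, 0.007, 0.934]
force: [-0.2, 0.2, 0.6]
grip_width: 0.0749
```

{"api": "jog_arm", "payload": {
  "moves": [
    [[-5,-15,-5],[0,0,-1.4],75],
    [[-10,-30,-10],[0,0,-2.8],75],
    [[-15,-45,-15],[0,0,-4.2],75],
    [[-15,-60,-20],[0,0,-5.6],75],
    [[-15,-75,-25],[0,0,-7.0],75]
  ]
}}

```text
time_s: 36.2
ee_pos: [0.5015, -0.1293, 0.2143]
eef_rot: [3.137, 0.007, 0.323]
force: [-0.4, -0.5, 0.2]
grip_width: 0.0752
```

{"api": "jog_arm", "payload": {
  "moves": [
    [[0,-15,-3],[0,0,-1.4],75],
    [[0,-30,-6],[0,0,-2.8],75],
    [[0,-45,-9],[0,0,-4.2],75],
    [[0,-60,-12],[0,0,-5.6],75],
    [[0,-75,-15],[0,0,-7.0],75]
  ]
}}

```text
time_s: 36.62
ee_pos: [0.5017, -0.2043, 0.1993]
eef_rot: [3.137, 0.007, -0.288]
force: [-0.2, -0.0, -0.3]
grip_width: 0.075
```

{"api": "jog_arm", "payload": {
  "moves": [
    [[0,-15,0],[0,0,-1.4],75],
    [[0,-30,0],[0,0,-2.8],75],
    [[0,-45,0],[0,0,-4.2],75],
    [[0,-60,0],[0,0,-5.6],75],
    [[0,-60,0],[0,0,-5.6],75]
  ]
}}

```text
time_s: 37.03
ee_pos: [0.5014, -0.2655, 0.1991]
eef_rot: [3.137, 0.007, -0.779]
force: [0.3, 0.3, -0.4]
grip_width: 0.075
```

```bash
python3 bar.py 31
python3 - <<'E'
from chk import *
d=np.radians
o,c=snap('wrist'); measure(c,o); o=ctrl.get_obs()
for al in (25,30):
  for dz in (0,.05,.1):
    ee,Rm=grasp([.5497,-.3803,.025],d(-44.8),d(al),.012,0); out((al,dz),ee+[0,0,dz],Rm,o)
E
```

```text
[ 0.5014 -0.2655  0.1991] [ 3.137  0.007 -0.779] [-0.55   0.326  1.425 -0.003  1.399  1.8  ]
px [443. 200.] ctr [ 425.2 -373.7] size [32.5 82.3] ang 56.6
px [367.  69.] ctr [ 570.  -401.3] size [51.7 30.1] ang 47.0
(25, 0) shift [  42.2 -110.8 -217.8] turn [ 3.47  3.48 -0.17] ee [ 0.5438 -0.3745 -0.0185] ik [-0.68  1.06  0.81  0.04  1.7   1.67] 0.0
(25, 0.05) shift [  42.2 -110.8 -167.8] turn [ 3.47  3.48 -0.17] ee [ 0.5438 -0.3745  0.0315] ik [-0.68  1.01  0.79  0.04  1.78  1.67] 0.0
(25, 0.1) shift [  42.2 -110.8 -117.8] turn [ 3.47  3.48 -0.17] ee [ 0.5438 -0.3745  0.0815] ik [-0.68  0.96  0.75  0.05  1.86  1.68] 0.0
(30, 0) shift [  39.6 -108.2 -215.9] turn [ 4.17  4.19 -0.17] ee [ 0.5412 -0.3718 -0.0166] ik [-0.68  1.13  0.71  0.05  1.83  1.67] 0.0
(30, 0.05) shift [  39.6 -108.2 -165.9] turn [ 4.17  4.19 -0.17] ee [ 0.5412 -0.3718  0.0334] ik [-0.68  1.08  0.69  0.05  1.9   1.68] 0.0
(30, 0.1) shift [  39.6 -108.2 -115.9] turn [ 4.17  4.19 -0.17] ee [ 0.5412 -0.3718  0.0834] ik [-0.68  1.04  0.65  0.05  1.98  1.68] 0.0
```

View pics/w_31.png

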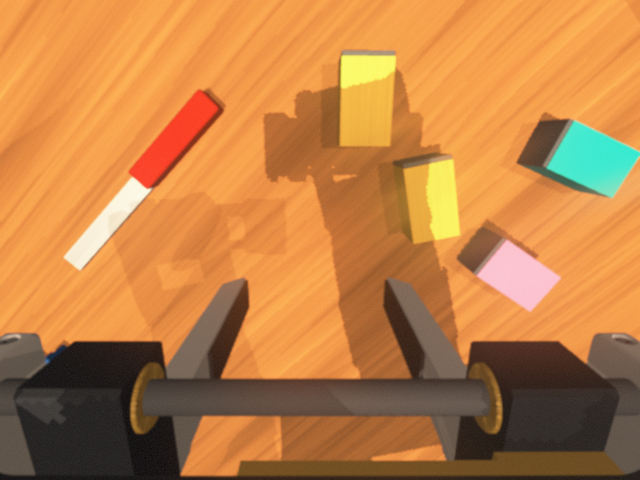

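```bash
cat > face.py <<'E'
from tin import *
def face(px):
    o,c=snap('wrist'); P=plane(c,px,.05,o)[:,:2]; b=P[:2].mean(0);f=P[2:].mean(0)
    print('ctr',P.mean(0).round(4),'len',np.linalg.norm(b-f).round(4),'wid',np.linalg.norm(P[0]-P[1]).round(4),np.linalg.norm(P[2]-P[3]).round(4),'psi',np.degrees(np.arctan2(*(b-f)[::-1])).round(1),'base',b.round(4),'mouth',f.round(4))
E
python3 - <<'E'
from face import *
face([(343,52),(396,52),(341,145),(391,146)])
o,c=snap('wrist'); crop(c,320,30,480,260,3,'c31')
E
```

```text
ctr [ 0.5526 -0.3822] len 0.0837 wid 0.0492 0.0499 psi -43.9 base [ 0.5827 -0.4112] mouth [ 0.5224 -0.3531]
```

View pics/c31.png

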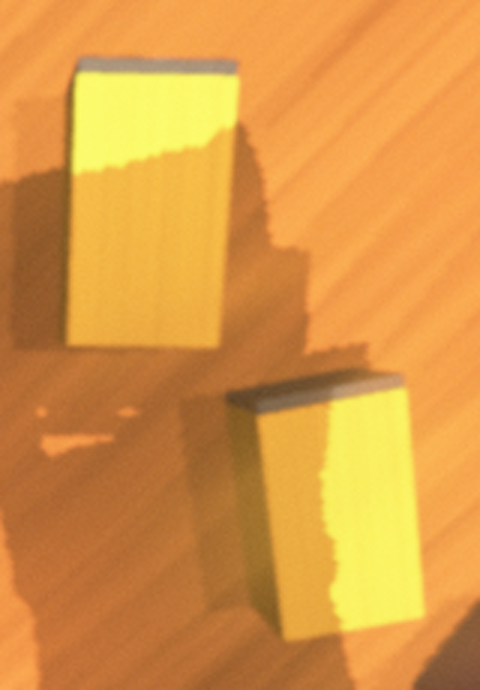

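Run:
```python
from face import *
face([(345.7,49),(399.7,50),(342,145.5),(393,146)])
o=ctrl.get_obs();d=np.radians
for dz in (.1,0):
    ee,Rm=grasp([.552,-.382,.025],d(-44.4),d(30),.012,0); out(dz,ee+[0,0,dz],Rm,o)
```

```text
ctr [ 0.552  -0.3839] len 0.0862 wid 0.0502 0.0509 psi -44.8 base [ 0.5826 -0.4143] mouth [ 0.5214 -0.3535]
0.1 shift [  41.7 -110.5 -116.3] turn [ 4.16  4.21 -0.1 ] ee [ 0.5434 -0.3736  0.0834] ik [-0.68  1.05  0.63  0.05  1.99  1.67] 0.0
0 shift [  41.7 -110.5 -216.3] turn [ 4.16  4.21 -0.1 ] ee [ 0.5434 -0.3736 -0.0166] ik [-0.68  1.14  0.69  0.05  1.84  1.67] 0.0
```

{"api": "jog_arm", "payload": {
  "moves": [
    [[10,-25,-15],[1.0,1.0,0],75],
    [[20,-50,-35],[2.0,2.0,0],75],
    [[30,-75,-60],[3.0,3.1,0],75],
    [[42,-112,-85],[4.16,4.2,-0.1],75],
    [[42,-112,-110],[4.16,4.2,-0.1],75]
  ]
}}

```text
time_s: 37.7
ee_pos: [0.5423, -0.3662, 0.1116]
eef_rot: [3.14, 0.476, -0.775]
force: [-0.1, 0.2, 2.3]
grip_width: 0.0749
```

{"api": "jog_arm", "payload": {
  "moves": [
    [[0,0,0],[0,0,0],75],
    [[0,0,0],[0,0,0],75]
  ]
}}

```text
time_s: 37.87
ee_pos: [0.5403, -0.3643, 0.1028]
eef_rot: [3.138, 0.487, -0.777]
force: [1.0, 0.4, 0.7]
grip_width: 0.0748
```

```bash
python3 bar.py 32
python3 - <<'E'
from face import *
o=ctrl.get_obs();d=np.radians
for dz in (.1,0):
    ee,Rm=grasp([.552,-.3835,.025],d(-44.7),d(30),.012,0); out(dz,ee+[0,0,dz],Rm,o)
E
```

```text
[ 0.5403 -0.3643  0.1028] [ 3.138  0.487 -0.777] [-0.671  0.973  0.706  0.05   1.948  1.683]
0.1 shift [  1.9 -10.5 -25.6] turn [ 0.39  0.36 -0.06] ee [ 0.5435 -0.3751  0.0834] ik [-0.68  1.05  0.62  0.05  1.99  1.68] 0.0
0 shift [   1.9  -10.5 -125.6] turn [ 0.39  0.36 -0.06] ee [ 0.5435 -0.3751 -0.0166] ik [-0.68  1.14  0.68  0.05  1.84  1.67] 0.0
```

View pics/w_32.png

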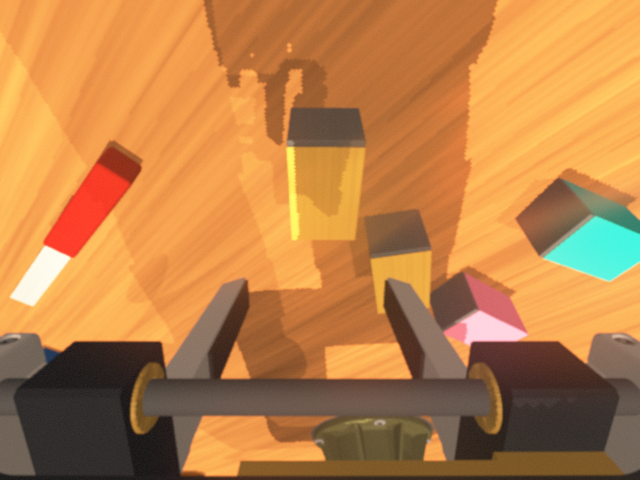

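{"api": "jog_arm", "payload": {
  "moves": [
    [[2,-10,-20],[0.4,0.36,0],75],
    [[2,-10,-45],[0.4,0.36,0],75],
    [[2,-10,-70],[0.4,0.36,0],75],
    [[2,-10,-95],[0.4,0.36,0],75],
    [[2,-10,-115],[0.4,0.36,0],75]
  ]
}}

```text
time_s: 38.33
ee_pos: [0.5452, -0.3752, 0.0004]
eef_rot: [-3.14, 0.514, -0.773]
force: [-0.2, 0.2, -0.4]
grip_width: 0.0751
```

{"api": "jog_arm", "payload": {
  "moves": [
    [[0,0,0],[0,0,0],75],
    [[0,0,0],[0,0,0],75]
  ]
}}

```text
time_s: 38.5
ee_pos: [0.5448, -0.3752, 0.0004]
eef_rot: [-3.14, 0.516, -0.774]
force: [-0.2, 0.4, -0.0]
grip_width: 0.0749
```

```bash
python3 bar.py 33
python3 - <<'E'
from face import *
o=ctrl.get_obs();d=np.radians
for dz in (0,):
    ee,Rm=grasp([.552,-.3835,.025],d(-44.7),d(30),.012,0); out(dz,ee+[0,0,dz],Rm,o)
E
```

```text
[ 5.448e-01 -3.752e-01  4.000e-04] [-3.14   0.516 -0.774] [-0.68   1.121  0.678  0.05   1.857  1.666]
0 shift [ -1.6   0.6 -17.4] turn [ 0.06  0.08 -0.06] ee [ 0.5435 -0.3751 -0.0166] ik [-0.68  1.14  0.68  0.05  1.84  1.67] 0.0
```

View pics/w_33.png

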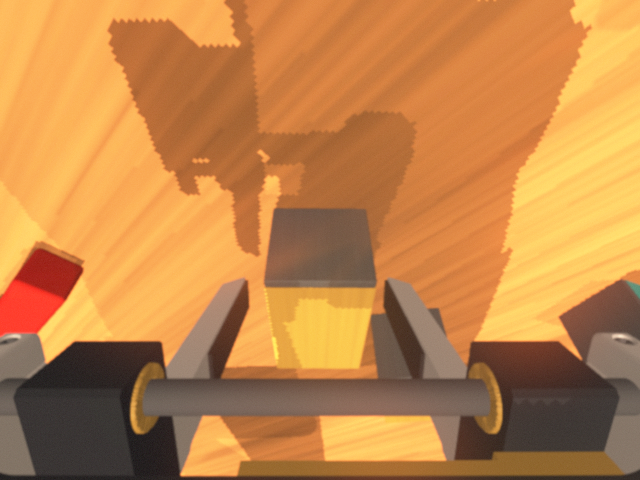

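{"api": "jog_arm", "payload": {
  "moves": [
    [[-1,0,-9],[0,0,0],75],
    [[-1,0,-16],[0,0,0],75],
    [[-1,0,-16],[0,0,0],30],
    [[-1,0,-16],[0,0,0],30],
    [[-1,0,-16],[0,0,0],30]
  ]
}}

```text
time_s: 38.97
ee_pos: [0.5425, -0.3753, -0.0202]
eef_rot: [-3.141, 0.522, -0.776]
force: [0.1, 0.1, 0.2]
grip_width: 0.0586
```

{"api": "jog_arm", "payload": {
  "moves": [
    [[0,0,0],[0,0,0],30],
    [[0,0,0],[0,0,0],30],
    [[0,0,0],[0,0,0],30],
    [[0,0,10],[0,0,0],30],
    [[0,0,40],[0,0,0],30]
  ]
}}

```text
time_s: 39.38
ee_pos: [0.5407, -0.3739, 0.0161]
eef_rot: [3.141, 0.53, -0.777]
force: [0.2, 0.6, -1.8]
grip_width: 0.0496
```

```bash
python3 bar.py 34
python3 - <<'E'
from chk import *
d=np.radians
o=ctrl.get_obs(); print(o['force'],o['grip_width'])
W0=(o['ee_pos'],R.from_euler('xyz',o['eef_rot']).as_matrix())
W1=(np.array([.45,-.22,.2]),Rgrasp(d(-30),d(30)))
W2=(np.array([.50,-.0,.27]),Rgrasp(d(90),d(30)))
W3=place(1,d(90),d(30),.012,.10); W2b=(np.array([.53,.12,.28]),Rgrasp(d(90),-d(20)))
chain([W0,W1,W2,W2b,W3],o['qpos'])
for n,w in zip('1234',[W1,W2,W2b,W3]): out(n,*w,o)
E
```

```text
[ 0.5407 -0.3739  0.0161] [ 3.141  0.53  -0.777] [-0.682  1.106  0.676  0.05   1.888  1.668]
[ 1.44670159 -0.27083921  5.26628605] 0.04994227377067748
 q [-0.53  0.54  1.21 -0.    1.91  1.57] err 0.0
 q [ 0.22  0.2   1.51 -0.51  1.56  0.26] err 0.0
 q [-0.04  0.2   1.44  0.35  1.52 -0.06] err 0.0
 q [ 0.04  0.49  1.63  1.13  1.27 -0.47] err 0.0
1 shift [-93.3 155.9 174.7] turn [0.03 0.05 2.9 ] ee [ 0.45 -0.22  0.2 ] ik [-0.53  0.54  1.21 -0.    1.91  1.57] 0.0
2 shift [-43.3 375.9 244.7] turn [-0.04  0.06 26.9 ] ee [ 0.5  -0.    0.27] ik [ 0.22  0.2   1.51 -0.51  1.56  0.26] 0.0
3 shift [-13.3 495.9 254.7] turn [  4.81 -11.51  24.82] ee [0.53 0.12 0.28] ik [-0.04  0.2   1.44  0.35  1.52 -0.06] 0.0
4 shift [ 13.6 697.8 149.7] turn [  8.4  -20.04  20.13] ee [0.5569 0.3219 0.175 ] ik [ 0.04  0.49  1.63  1.13  1.27 -0.47] 0.0
```

View pics/w_34.png

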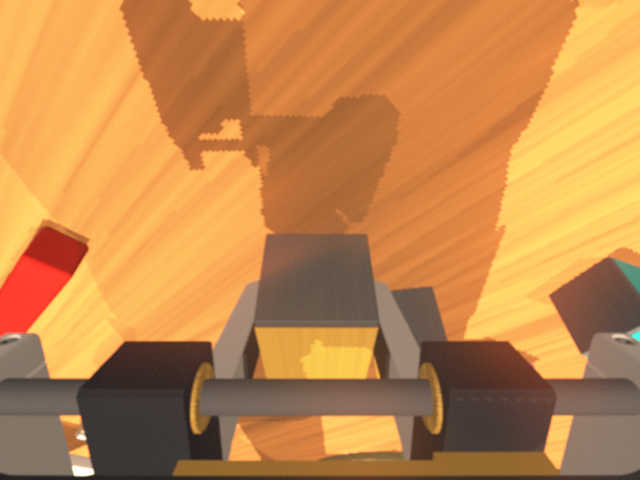

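{"api": "jog_arm", "payload": {
  "moves": [
    [[-5,5,38],[0,0,0],30],
    [[-20,20,70],[0,0,0.7],30],
    [[-38,45,100],[0,0,1.9],30],
    [[-55,75,130],[0,0,3.1],30],
    [[-70,105,155],[0,0,4.3],30]
  ]
}}

```text
time_s: 39.85
ee_pos: [0.4733, -0.2737, 0.1734]
eef_rot: [-3.141, 0.521, -0.397]
force: [1.9, 0.4, -0.4]
grip_width: 0.05
```

{"api": "jog_arm", "payload": {
  "moves": [
    [[-5,25,15],[0,0,1.4],30],
    [[-5,50,30],[0,0,2.8],30],
    [[0,75,40],[0,0,4.2],30],
    [[5,100,50],[0,0,5.6],30],
    [[10,125,60],[0,0,7.0],30]
  ]
}}

```text
time_s: 40.27
ee_pos: [0.4845, -0.1478, 0.2327]
eef_rot: [3.141, 0.521, 0.216]
force: [1.2, -0.8, -1.1]
grip_width: 0.0501
```

{"api": "jog_arm", "payload": {
  "moves": [
    [[5,20,5],[0,0,1.4],30],
    [[10,40,10],[0,0,2.8],30],
    [[15,60,15],[0,0,4.2],30],
    [[20,80,20],[0,0,5.6],30],
    [[25,100,20],[0,0,7.0],30]
  ]
}}

```text
time_s: 40.68
ee_pos: [0.5099, -0.0479, 0.2529]
eef_rot: [3.14, 0.521, 0.826]
force: [1.3, -0.2, -1.1]
grip_width: 0.0498
```

Run:
```python
from chk import *
d=np.radians
o=ctrl.get_obs(); print(o['ee_pos'].round(3),o['eef_rot'].round(3),o['qpos'].round(2),o['grip_width'])
out('2b',np.array([.52,.04,.28]),Rgrasp(d(90),d(30)),o)
out('3',*place(1,d(90),d(30),.012,.10),o)
```

```text
[ 0.51  -0.048  0.253] [3.14  0.521 0.826] [ 0.04  0.42  1.26 -0.37  1.82  0.76] 0.04975541337266739
2b shift [10.1 87.9 27.1] turn [-0.02  0.03  8.52] ee [0.52 0.04 0.28] ik [ 0.29  0.27  1.41 -0.5   1.62  0.3 ] 0.0
3 shift [ 47.  369.7 -77.9] turn [17.07 -6.64  6.69] ee [0.5569 0.3219 0.175 ] ik [ 0.04  0.49  1.63  1.13  1.27 -0.47] 0.0
```

{"api": "jog_arm", "payload": {
  "moves": [
    [[2,15,5],[0,0,1.4],30],
    [[4,30,10],[0,0,2.8],30],
    [[6,45,15],[0,0,4.2],30],
    [[8,60,20],[0,0,5.6],30],
    [[10,75,27],[0,0,7.0],30]
  ]
}}

```text
time_s: 41.1
ee_pos: [0.5193, 0.0269, 0.2789]
eef_rot: [-3.142, 0.523, 1.438]
force: [0.7, 0.6, -1.4]
grip_width: 0.0499
```

{"api": "jog_arm", "payload": {
  "moves": [
    [[0,10,0],[0,0,1.5],30],
    [[2,15,0],[1.3,0,1.5],30],
    [[4,25,0],[2.6,0,1.5],30],
    [[6,40,0],[3.9,0,1.5],30],
    [[8,55,0],[5.2,0,1.5],30]
  ]
}}

```text
time_s: 41.52
ee_pos: [0.5277, 0.0819, 0.2803]
eef_rot: [-3.113, 0.064, 1.575]
force: [-0.7, 0.2, -2.0]
grip_width: 0.0499
```

{"api": "jog_arm", "payload": {
  "moves": [
    [[2,15,0],[1.3,0,0],30],
    [[5,30,0],[2.6,0,0],30],
    [[8,45,0],[3.9,0,0],30],
    [[11,60,0],[5.2,0,0],30],
    [[14,80,0],[6.5,0,0],30]
  ]
}}

```text
time_s: 41.93
ee_pos: [0.542, 0.1609, 0.2801]
eef_rot: [-3.115, -0.502, 1.576]
force: [1.1, 0.6, -1.8]
grip_width: 0.05
```

Run:
```python
from chk import *
d=np.radians
o=ctrl.get_obs(); print(o['ee_pos'].round(3),o['eef_rot'].round(3),o['qpos'].round(2),o['grip_width'])
out('3',*place(1,d(90),d(30),.012,.10),o)
```

```text
[0.542 0.161 0.28 ] [-3.115 -0.502  1.576] [-0.04  0.26  1.41  0.5   1.53 -0.09] 0.04995931918406235
3 shift [  15.   161.  -105.1] turn [ 6.24 -0.2  -0.27] ee [0.5569 0.3219 0.175 ] ik [ 0.04  0.49  1.63  1.13  1.27 -0.47] 0.0
```

{"api": "jog_arm", "payload": {
  "moves": [
    [[3,32,0],[1.3,0,0],30],
    [[6,64,0],[2.6,0,-0.1],30],
    [[9,96,0],[3.9,-0.1,-0.2],30],
    [[12,130,0],[5.2,-0.2,-0.27],30],
    [[15,161,-10],[6.24,-0.2,-0.27],30]
  ]
}}

```text
time_s: 42.35
ee_pos: [0.5571, 0.3227, 0.2707]
eef_rot: [3.139, -1.047, 1.574]
force: [0.5, 1.0, -0.4]
grip_width: 0.0497
```

{"api": "jog_arm", "payload": {
  "moves": [
    [[0,0,-30],[0,0,0],30],
    [[0,0,-60],[0,0,0],30],
    [[0,0,-92],[0,0,0],30],
    [[0,0,-92],[0,0,0],30],
    [[0,0,-92],[0,0,0],30]
  ]
}}

```text
time_s: 42.77
ee_pos: [0.5563, 0.3219, 0.1765]
eef_rot: [-3.133, -1.042, 1.566]
force: [0.1, -0.1, -0.1]
grip_width: 0.0501
```

Run:
```python
from chk import *
d=np.radians
o,c=snap('side');x,y=proj(c,[pegs[1]+[0,0,.1]])[0].astype(int); crop(c,x-70,y-60,x+70,y+60,5,'s37')
o,c=snap('top');x,y=proj(c,[pegs[1]+[0,0,.1]])[0].astype(int); crop(c,max(x-60,0),y-60,x+80,y+60,5,'t37');print(x-60,y-60)
o=ctrl.get_obs(); print(o['ee_pos'].round(3),o['eef_rot'].round(3),o['qpos'].round(2),o['grip_width'])
out('3',*place(1,d(90),d(30),.012,.10),o)
```

```text
129 165
[0.557 0.322 0.179] [ 3.141 -1.042  1.574] [ 0.04  0.48  1.63  1.12  1.28 -0.46] 0.049733411838890955
3 shift [-0.3 -0.1 -3.8] turn [ 0.06  0.01 -0.03] ee [0.5569 0.3219 0.175 ] ik [ 0.04  0.49  1.63  1.13  1.27 -0.47] 0.0
```

View pics/s37.png

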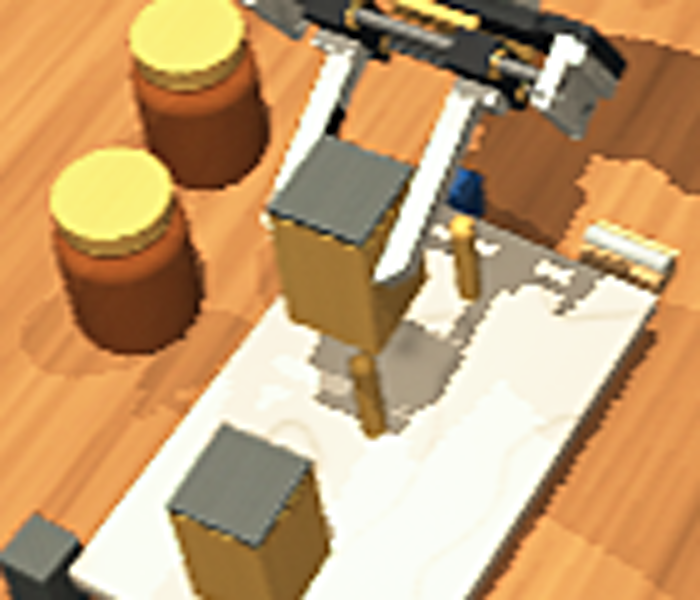

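View pics/t37.png

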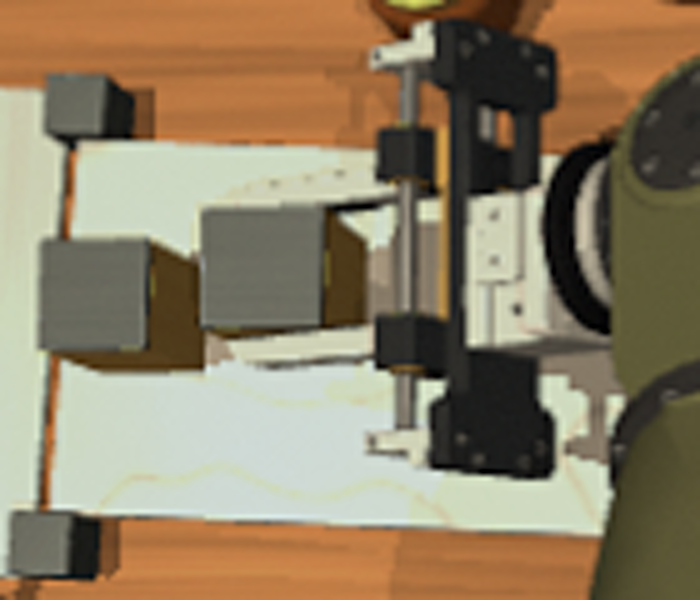

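Run:
```python
from chk import *
o,c=snap('top')
px=np.array([(202,208),(323,208),(320,327),(203,328)])/5+[129,165]
for z in (.23,.237):
    P=plane(c,px,z); print(z,P.mean(0).round(4), np.linalg.norm(P[0]-P[1]),np.linalg.norm(P[1]-P[2]))
print(pegs[1])
# verify pegs from top0 image
import cv2
```

```text
0.23 [0.5583 0.2768 0.23  ] 0.04972465637477965 0.04900784754474684
0.237 [0.5572 0.2751 0.237 ] 0.0494161082941331 0.048703747357857964
[0.55692  0.280304 0.044   ]
```

{"api": "jog_arm", "payload": {
  "moves": [
    [[0,0,-25],[0,0,0],30],
    [[0,0,-50],[0,0,0],30],
    [[0,0,-75],[0,0,0],30],
    [[0,0,-90],[0,0,0],30],
    [[0,0,-95],[0,0,0],30]
  ]
}}

```text
time_s: 43.33
ee_pos: [0.5564, 0.3218, 0.0807]
eef_rot: [-3.136, -1.042, 1.568]
force: [0.7, 0.4, -0.8]
grip_width: 0.0495
```

{"api": "jog_arm", "payload": {
  "moves": [
    [[0,0,-2],[0,0,0],30],
    [[0,0,-4],[0,0,0],30],
    [[0,0,-5],[0,0,0],30],
    [[0,0,-5],[0,0,0],30]
  ]
}}

```text
time_s: 43.67
ee_pos: [0.5568, 0.3219, 0.0774]
eef_rot: [-3.14, -1.042, 1.572]
force: [-0.6, -0.1, -1.3]
grip_width: 0.0498
```

{"api": "jog_arm", "payload": {
  "moves": [
    [[0,2,-1],[0,0,0],30],
    [[0,3,-2],[0,0,0],30],
    [[0,3,-3],[0,0,0],30],
    [[0,3,-3],[0,0,0],30]
  ]
}}

```text
time_s: 44.0
ee_pos: [0.5568, 0.3254, 0.0752]
eef_rot: [-3.14, -1.044, 1.573]
force: [-3.0, -1.8, 10.6]
grip_width: 0.05
```

{"api": "jog_arm", "payload": {
  "moves": [
    [[0,0,-1],[0,0,0],30],
    [[0,0,-2],[0,0,0],30],
    [[0,0,-2],[0,0,0],30],
    [[0,0,-2],[0,0,0],30]
  ]
}}

```text
time_s: 44.33
ee_pos: [0.5569, 0.3257, 0.0742]
eef_rot: [-3.141, -1.045, 1.574]
force: [-6.4, -1.0, 17.7]
grip_width: 0.05
```

{"api": "jog_arm", "payload": {
  "moves": [
    [[0,0,1],[0,0,0],64],
    [[0,0,2],[0,0,0],64],
    [[0,0,2],[0,0,0],64],
    [[0,0,2],[0,0,0],64],
    [[0,0,2],[0,0,0],64]
  ]
}}

```text
time_s: 44.75
ee_pos: [0.5564, 0.3249, 0.0731]
eef_rot: [-3.136, -1.042, 1.569]
force: [-0.3, -0.8, 0.3]
grip_width: 0.0638
```

{"api": "jog_arm", "payload": {
  "moves": [
    [[0,0,10],[0,0,0],68],
    [[0,0,30],[0,0,0],68],
    [[0,-5,60],[0,0,0],68],
    [[0,-15,95],[0,0,0],68],
    [[0,-45,120],[0,0,0],68]
  ]
}}

```text
time_s: 45.17
ee_pos: [0.5558, 0.2815, 0.1965]
eef_rot: [-3.14, -1.042, 1.575]
force: [1.0, 0.1, 1.0]
grip_width: 0.0677
```

```bash
python3 go.py
python3 - <<'E'
from chk import *
o,c=snap('side','side40');x,y=proj(c,[pegs[1]+[0,0,.05]])[0].astype(int); crop(c,x-60,y-60,x+60,y+50,6,'s40')
o,c=snap('top','top40'); measure(c,None,(390,200,510,310))
E
```

```text
now [0.5558 0.2815 0.1965] [-3.14  -1.042  1.575] F [1.  0.1 1. ] w 0.0677 t 45.2
px [474. 283.] ctr [ 428.3 -363.1] size [50.  88.2] ang 56.9
```

View pics/s40.png

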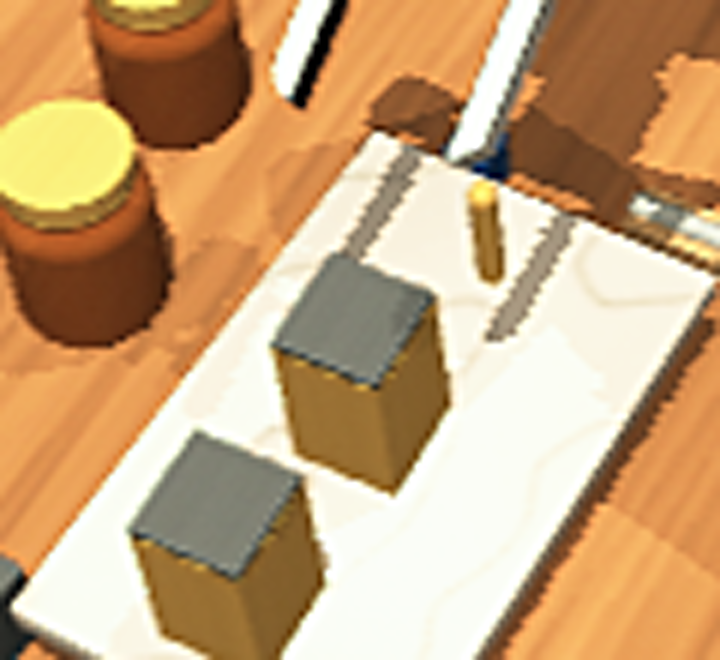

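Both stand well. The last tin (C) is unmoved at (428, -363). Return for it.

{"api": "jog_arm", "payload": {
  "moves": [
    [[-5,-30,15],[-1.3,0,0],68],
    [[-10,-60,30],[-2.6,0,0],68],
    [[-15,-90,45],[-3.9,0,0],68],
    [[-20,-120,60],[-5.2,0,0],68],
    [[-25,-150,70],[-6.5,0,0],68]
  ]
}}

```text
time_s: 45.68
ee_pos: [0.5315, 0.1282, 0.2653]
eef_rot: [-3.14, -0.468, 1.569]
force: [-0.8, -0.2, 0.3]
grip_width: 0.0676
```

{"api": "jog_arm", "payload": {
  "moves": [
    [[0,-30,0],[-1.3,0,-0.3],75],
    [[0,-60,0],[-2.6,0,-0.3],75],
    [[0,-90,0],[-3.9,0,-0.3],75],
    [[0,-120,0],[-5.2,0,-0.3],75],
    [[0,-150,0],[-5.5,0,-0.3],75]
  ]
}}

```text
time_s: 46.1
ee_pos: [0.5316, -0.0196, 0.2637]
eef_rot: [3.138, 0.012, 1.548]
force: [0.1, -0.7, -0.5]
grip_width: 0.0751
```

{"api": "jog_arm", "payload": {
  "moves": [
    [[-10,-20,-5],[0,0,-1.4],75],
    [[-20,-40,-10],[0,0,-2.8],75],
    [[-30,-60,-15],[0,0,-4.2],75],
    [[-40,-80,-20],[0,0,-5.6],75],
    [[-50,-100,-25],[0,0,-7.0],75]
  ]
}}

```text
time_s: 46.52
ee_pos: [0.4808, -0.1205, 0.2376]
eef_rot: [3.139, 0.005, 0.928]
force: [0.2, -0.6, 0.2]
grip_width: 0.0749
```

{"api": "jog_arm", "payload": {
  "moves": [
    [[-5,-20,-5],[0,0,-1.4],75],
    [[-10,-40,-10],[0,0,-2.8],75],
    [[-15,-60,-15],[0,0,-4.2],75],
    [[-20,-80,-20],[0,0,-5.6],75],
    [[-25,-100,-25],[0,0,-7.0],75]
  ]
}}

```text
time_s: 46.93
ee_pos: [0.4561, -0.2206, 0.2126]
eef_rot: [3.139, 0.006, 0.317]
force: [0.4, -0.6, -0.1]
grip_width: 0.0748
```

{"api": "jog_arm", "payload": {
  "moves": [
    [[-5,-10,-3],[0,0,-1.4],75],
    [[-10,-20,-6],[0,0,-2.8],75],
    [[-15,-40,-9],[0,0,-4.2],75],
    [[-15,-60,-12],[0,0,-5.6],75],
    [[-15,-80,-15],[0,0,-7.0],75]
  ]
}}

```text
time_s: 47.35
ee_pos: [0.4413, -0.3006, 0.1979]
eef_rot: [3.139, 0.006, -0.294]
force: [-0.6, 0.4, 1.0]
grip_width: 0.0753
```

Run:
```python
from chk import *
d=np.radians
o=ctrl.get_obs(); print(o['ee_pos'].round(3),o['eef_rot'].round(3),o['qpos'].round(2),o['time_s'])
out('w',np.array([.395,-.28,.2]),Rgrasp(d(-33.1),0),o)
```

```text
[ 0.441 -0.301  0.198] [ 3.139  0.006 -0.294] [-0.66  0.25  1.53 -0.    1.37  1.2 ] 47.35
w shift [-46.3  20.6   2.1] turn [-0.   -0.07 -3.25] ee [ 0.395 -0.28   0.2  ] ik [-0.69  0.13  1.66  0.    1.35  1.46] 0.0
```

{"api": "jog_arm", "payload": {
  "moves": [
    [[-20,5,0],[0,0,-1.3],75],
    [[-40,10,0],[0,0,-2.6],75],
    [[-46,0,0],[0,0,-3.25],75],
    [[-46,0,0],[0,0,-3.25],75],
    [[-46,0,0],[0,0,-3.25],75]
  ]
}}

```text
time_s: 47.77
ee_pos: [0.3956, -0.3, 0.1981]
eef_rot: [3.139, 0.005, -0.57]
force: [0.5, -1.3, 0.3]
grip_width: 0.0751
```

```bash
python3 bar.py 41; python3 -c "
from h import *
o,c=snap('wrist'); crop(c,230,100,430,300,4,'c41')"
```

```text
[ 0.3956 -0.3     0.1981] [ 3.139  0.005 -0.57 ] [-0.721  0.164  1.628 -0.003  1.355  1.421]
```

View pics/c41.png

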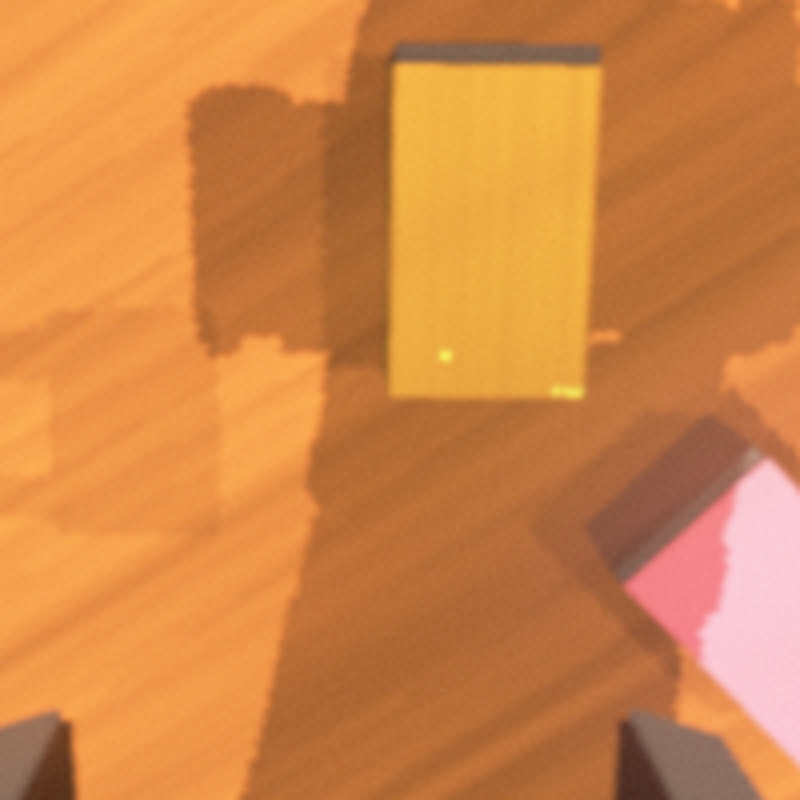

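Run:
```python
from face import *
face([(328.2,111),(380,111.3),(327.2,199.3),(376.2,199.5)])
```

```text
ctr [ 0.4321 -0.3668] len 0.0858 wid 0.0501 0.0507 psi -32.5 base [ 0.4683 -0.3899] mouth [ 0.3959 -0.3437]
```

Run:
```python
from face import *
o=ctrl.get_obs();d=np.radians
for dz in (.09,0):
    ee,Rm=grasp([.4312,-.3658,.025],d(-32.7),d(30),.012,0); out(dz,ee+[0,0,dz],Rm,o)
```

```text
0.09 shift [  25.2  -59.6 -124.6] turn [ 3.23  4.98 -0.02] ee [ 0.4211 -0.3593  0.0734] ik [-0.73  0.77  1.15 -0.08  1.74  1.42] 0.0
0 shift [  25.2  -59.6 -214.6] turn [ 3.23  4.98 -0.02] ee [ 0.4211 -0.3593 -0.0166] ik [-0.73  0.88  1.18 -0.08  1.6   1.43] 0.0
```

{"api": "jog_arm", "payload": {
  "moves": [
    [[5,-15,-20],[0.7,1.1,0],75],
    [[10,-30,-40],[1.5,2.2,0],75],
    [[18,-45,-65],[2.3,3.5,0],75],
    [[25,-60,-95],[3.23,4.98,0],75],
    [[25,-60,-120],[3.23,4.98,0],75]
  ]
}}

```text
time_s: 48.33
ee_pos: [0.4217, -0.3614, 0.0766]
eef_rot: [3.141, 0.527, -0.57]
force: [-0.5, -0.2, -0.1]
grip_width: 0.0751
```

{"api": "jog_arm", "payload": {
  "moves": [
    [[0,0,0],[0,0,0],75],
    [[0,0,0],[0,0,0],75]
  ]
}}

```text
time_s: 48.5
ee_pos: [0.4201, -0.359, 0.0748]
eef_rot: [-3.14, 0.529, -0.569]
force: [-0.3, -0.1, 1.1]
grip_width: 0.0751
```

```bash
python3 bar.py 42
python3 - <<'E'
from face import *
o=ctrl.get_obs();d=np.radians
for dz in (0,):
    ee,Rm=grasp([.4312,-.3658,.025],d(-32.7),d(30),.012,0); out(dz,ee+[0,0,dz],Rm,o)
E
```

```text
[ 0.4201 -0.359   0.0748] [-3.14   0.529 -0.569] [-0.73   0.772  1.141 -0.081  1.752  1.417]
0 shift [  0.2   0.5 -95. ] turn [ 0.01  0.01 -0.01] ee [ 0.4211 -0.3593 -0.0166] ik [-0.73  0.88  1.18 -0.08  1.6   1.43] 0.0
```

View pics/w_42.png

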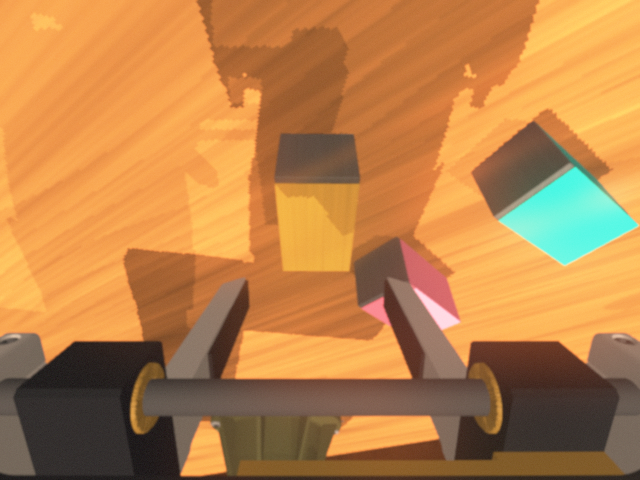

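Run:
```python
from face import *
o,c=snap('wrist')
P=np.r_[plane(c,[(355,265),(398,238)],.0,o),plane(c,[(360,306),(407,285)],.05,o)]; print(P.round(3))
psi=np.radians(-32.7);h=np.array([np.cos(psi),np.sin(psi)]);r=np.array([np.sin(psi),-np.cos(psi)])
for p in P: q=p[:2]-[.4312,-.3658]; print((q@h).round(3),(q@r).round(3))
```

```text
[[ 0.329 -0.346  0.   ]
 [ 0.341 -0.396  0.   ]
 [ 0.332 -0.348  0.05 ]
 [ 0.338 -0.394  0.05 ]]
-0.097 0.038
-0.059 0.074
-0.093 0.039
-0.063 0.074
```

{"api": "jog_arm", "payload": {
  "moves": [
    [[0,0,-25],[0,0,0],75],
    [[0,0,-50],[0,0,0],75],
    [[0,0,-75],[0,0,0],75],
    [[0,0,-91],[0,0,0],75],
    [[0,0,-91],[0,0,0],75]
  ]
}}

```text
time_s: 49.02
ee_pos: [0.4202, -0.3597, -0.0126]
eef_rot: [3.141, 0.523, -0.571]
force: [-0.9, -0.3, -0.4]
grip_width: 0.0751
```

{"api": "jog_arm", "payload": {
  "moves": [
    [[0,0,0],[0,0,0],30],
    [[0,0,0],[0,0,0],30],
    [[0,0,0],[0,0,0],30],
    [[0,0,0],[0,0,0],30],
    [[0,0,0],[0,0,0],30]
  ]
}}

```text
time_s: 49.43
ee_pos: [0.4209, -0.3605, -0.0115]
eef_rot: [3.141, 0.522, -0.571]
force: [1.0, 0.1, 6.0]
grip_width: 0.0499
```

{"api": "jog_arm", "payload": {
  "moves": [
    [[0,0,0],[0,0,0],30],
    [[0,0,0],[0,0,0],30],
    [[0,0,10],[0,0,0],30],
    [[0,0,35],[0,0,0],30],
    [[0,0,70],[0,0,0],30]
  ]
}}

```text
time_s: 49.85
ee_pos: [0.4193, -0.3592, 0.0565]
eef_rot: [-3.141, 0.528, -0.571]
force: [0.3, -0.3, -1.0]
grip_width: 0.0497
```

```bash
python3 bar.py 43
python3 - <<'E'
from chk import *
d=np.radians
o=ctrl.get_obs(); print(o['force'],o['grip_width'])
W0=(o['ee_pos'],R.from_euler('xyz',o['eef_rot']).as_matrix())
W1=(np.array([.42,-.25,.2]),Rgrasp(d(-10),d(30)))
W2=(np.array([.50,-.02,.27]),Rgrasp(d(90),d(30)))
W3=place(0,d(90),d(30),.012,.10); W2b=(np.array([.53,.10,.28]),Rgrasp(d(90),-d(20)))
chain([W0,W1,W2,W2b,W3],o['qpos'])
for n,w in zip('1234',[W1,W2,W2b,W3]): out(n,*w,o)
E
```

```text
[ 0.4193 -0.3592  0.0565] [-3.141  0.528 -0.571] [-0.731  0.79   1.154 -0.081  1.72   1.42 ]
[ 0.78309966 -0.79369096  5.84407387] 0.049802026480839555
 q [-0.51  0.5   1.28 -0.17  1.86  1.23] err 0.0
 q [ 0.19  0.19  1.53 -0.51  1.54  0.23] err 0.0
 q [-0.08  0.2   1.44  0.35  1.53 -0.09] err 0.0
 q [-0.13  0.47  1.65  1.06  1.4  -0.54] err 0.0
1 shift [ -1.9 111.5 135. ] turn [0.05 0.07 4.54] ee [ 0.42 -0.25  0.2 ] ik [-0.51  0.5   1.28 -0.17  1.86  1.23] 0.0
2 shift [ 78.1 341.5 205. ] turn [-0.03  0.09 24.54] ee [ 0.5  -0.02  0.27] ik [ 0.19  0.19  1.53 -0.51  1.54  0.23] 0.0
3 shift [108.1 461.5 215. ] turn [  5.76 -10.49  22.73] ee [0.53 0.1  0.28] ik [-0.08  0.2   1.44  0.35  1.53 -0.09] 0.0
4 shift [130.  588.5 113.4] turn [ 10.09 -18.44  18.58] ee [0.5519 0.227  0.1784] ik [-0.13  0.47  1.65  1.06  1.4  -0.54] 0.0
```

View pics/w_43.png

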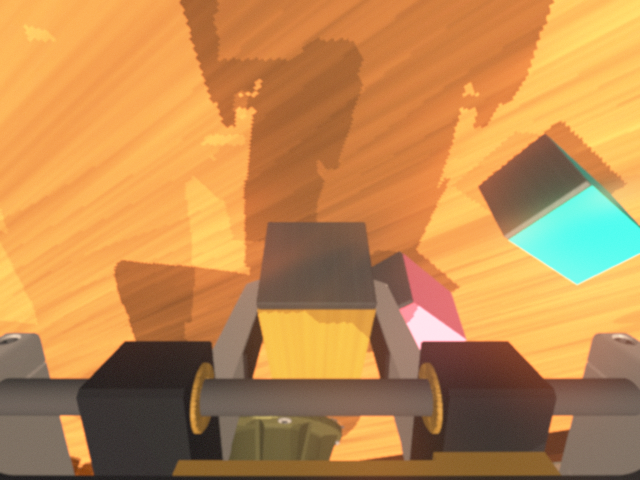

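{"api": "jog_arm", "payload": {
  "moves": [
    [[0,15,30],[0,0,0.8],30],
    [[0,35,60],[0,0,1.8],30],
    [[0,55,90],[0,0,3.0],30],
    [[0,80,115],[0,0,4.2],30],
    [[2,105,140],[0,0,5.5],30]
  ]
}}

```text
time_s: 50.32
ee_pos: [0.4221, -0.2543, 0.1992]
eef_rot: [3.14, 0.522, -0.087]
force: [0.9, -0.2, -1.6]
grip_width: 0.0498
```

{"api": "jog_arm", "payload": {
  "moves": [
    [[8,20,8],[0,0,1.4],30],
    [[16,42,16],[0,0,2.8],30],
    [[24,64,24],[0,0,4.2],30],
    [[32,86,32],[0,0,5.6],30],
    [[40,108,40],[0,0,7.0],30]
  ]
}}

```text
time_s: 50.73
ee_pos: [0.4627, -0.1458, 0.2383]
eef_rot: [3.14, 0.523, 0.526]
force: [0.5, -0.6, -0.5]
grip_width: 0.0498
```

{"api": "jog_arm", "payload": {
  "moves": [
    [[8,20,5],[0,0,1.4],30],
    [[16,40,10],[0,0,2.8],30],
    [[24,60,15],[0,0,4.2],30],
    [[32,80,20],[0,0,5.6],30],
    [[38,100,25],[0,0,7.0],30]
  ]
}}

```text
time_s: 51.15
ee_pos: [0.5007, -0.0458, 0.2631]
eef_rot: [3.14, 0.523, 1.137]
force: [-0.0, -0.5, -1.3]
grip_width: 0.0502
```

Run:
```python
from chk import *
d=np.radians
o=ctrl.get_obs(); print(o['ee_pos'].round(3),o['eef_rot'].round(3),o['qpos'].round(2),o['grip_width'])
out('2',np.array([.51,.0,.27]),Rgrasp(d(90),d(30)),o)
out('3',*place(0,d(90),d(30),.012,.10),o)
```

```text
[ 0.501 -0.046  0.263] [3.14  0.523 1.137] [ 0.1   0.32  1.38 -0.45  1.71  0.53] 0.05021092519791733
2 shift [ 9.3 45.8  6.9] turn [-0.    0.01  4.97] ee [0.51 0.   0.27] ik [ 0.22  0.22  1.49 -0.51  1.56  0.26] 0.0
3 shift [ 51.2 272.8 -84.7] turn [17.69 -3.89  3.91] ee [0.5519 0.227  0.1784] ik [-0.13  0.47  1.65  1.06  1.4  -0.54] 0.0
```

{"api": "jog_arm", "payload": {
  "moves": [
    [[2,12,5],[0,0,1.3],30],
    [[4,24,10],[0,0,2.6],30],
    [[6,36,15],[0,0,3.9],30],
    [[9,46,17],[0,0,4.97],30],
    [[9,46,17],[0,0,4.97],30]
  ]
}}

```text
time_s: 51.57
ee_pos: [0.5091, 0.0005, 0.2807]
eef_rot: [3.139, 0.523, 1.57]
force: [-0.0, -0.5, -1.3]
grip_width: 0.05
```

{"api": "jog_arm", "payload": {
  "moves": [
    [[2,10,0],[1.3,0,0],30],
    [[4,20,0],[2.6,0,0],30],
    [[6,30,0],[3.9,0,0],30],
    [[8,40,0],[5.2,0,0],30],
    [[10,50,0],[6.5,0,0],30]
  ]
}}

```text
time_s: 51.98
ee_pos: [0.5198, 0.0489, 0.2805]
eef_rot: [-3.14, -0.049, 1.562]
force: [-0.4, 0.3, -1.6]
grip_width: 0.0496
```

{"api": "jog_arm", "payload": {
  "moves": [
    [[3,18,0],[1.3,0,0],30],
    [[6,36,0],[2.6,0,0],30],
    [[9,54,0],[3.9,0,0],30],
    [[12,72,0],[5.2,0,0],30],
    [[16,90,0],[6.5,0,0],30]
  ]
}}

```text
time_s: 52.4
ee_pos: [0.5359, 0.1386, 0.2805]
eef_rot: [-3.135, -0.617, 1.561]
force: [-0.0, 0.6, -0.5]
grip_width: 0.0499
```

Run:
```python
from chk import *
d=np.radians
o=ctrl.get_obs(); print(o['ee_pos'].round(3),o['eef_rot'].round(3),o['qpos'].round(2),o['grip_width'])
out('3',*place(0,d(90),d(30),.012,.10),o)
```

```text
[0.536 0.139 0.28 ] [-3.135 -0.617  1.561] [-0.14  0.24  1.48  0.61  1.53 -0.19] 0.049931241031811915
3 shift [  16.    88.4 -102.1] turn [ 4.93 -0.08  0.06] ee [0.5519 0.227  0.1784] ik [-0.13  0.47  1.65  1.06  1.4  -0.54] 0.0
```

{"api": "jog_arm", "payload": {
  "moves": [
    [[4,22,0],[1.3,0,0],30],
    [[8,44,0],[2.6,0,0],30],
    [[12,66,-5],[3.9,0,0],30],
    [[16,85,-25],[4.93,-0.1,0.1],30],
    [[16,85,-50],[4.93,-0.1,0.1],30]
  ]
}}

```text
time_s: 52.82
ee_pos: [0.5513, 0.2244, 0.2276]
eef_rot: [3.141, -1.047, 1.576]
force: [-0.2, -0.1, -1.8]
grip_width: 0.0497
```

{"api": "jog_arm", "payload": {
  "moves": [
    [[0,0,-30],[0,0,0],30],
    [[0,0,-47],[0,0,0],30],
    [[0,0,-47],[0,0,0],30],
    [[0,0,-47],[0,0,0],30]
  ]
}}

```text
time_s: 53.15
ee_pos: [0.5516, 0.2234, 0.1825]
eef_rot: [3.138, -1.042, 1.579]
force: [-0.1, 0.5, -0.4]
grip_width: 0.0499
```

Run:
```python
from chk import *
d=np.radians
o,c=snap('side');x,y=proj(c,[pegs[0]+[0,0,.1]])[0].astype(int); crop(c,x-70,y-60,x+70,y+60,5,'s47')
o,c=snap('top');x,y=proj(c,[pegs[0]+[0,0,.1]])[0].astype(int); crop(c,max(x-60,0),y-60,x+80,y+60,5,'t47');print(x-60,y-60)
o=ctrl.get_obs(); print(o['ee_pos'].round(3),o['eef_rot'].round(3),o['qpos'].round(2),o['grip_width'])
out('3',*place(0,d(90),d(30),.012,.10),o)
```

```text
172 166
[0.552 0.224 0.184] [ 3.13  -1.041  1.586] [-0.14  0.46  1.65  1.05  1.41 -0.54] 0.049835433858955065
3 shift [-0.2  3.5 -5.5] turn [ 0.07  0.06 -0.06] ee [0.5519 0.227  0.1784] ik [-0.13  0.47  1.65  1.06  1.4  -0.54] 0.0
```

View pics/s47.png

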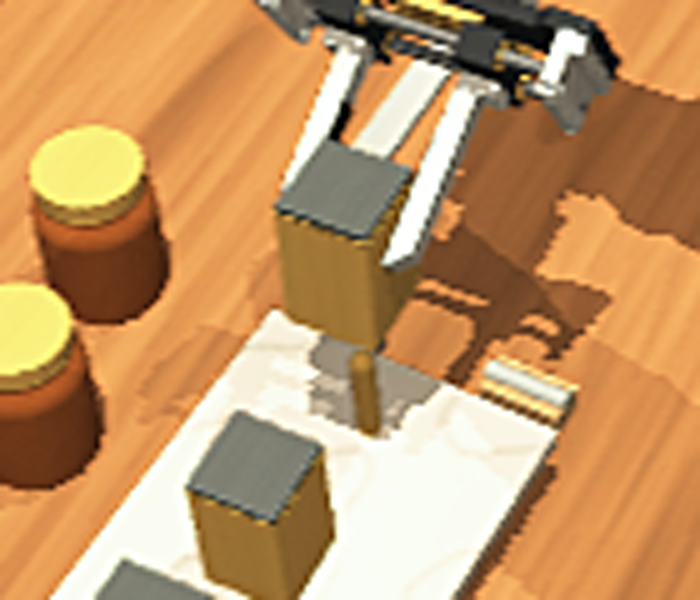

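View pics/t47.png

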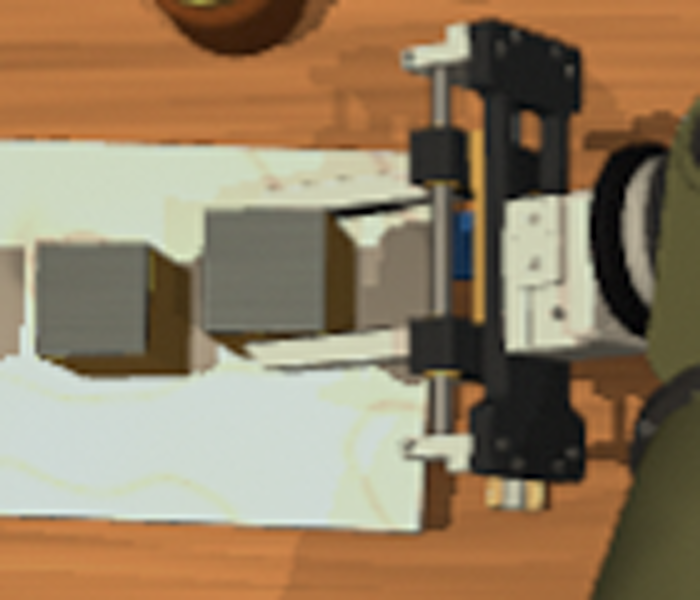

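Run:
```python
from chk import *
o,c=snap('top')
px=np.array([(205,209),(326,210),(323,331),(206,331)])/5+[172,166]
for z in (.235,.24):
    P=plane(c,px,z); print(z,P.mean(0).round(4), np.linalg.norm(P[0]-P[1]))
print(pegs[0])
```

```text
0.235 [0.5534 0.1868 0.235 ] 0.049249666514241563
0.24 [0.5526 0.186  0.24  ] 0.04903040849230799
[0.551885   0.185437   0.04739286]
```

{"api": "jog_arm", "payload": {
  "moves": [
    [[0,0,-25],[0,0,0],30],
    [[0,0,-50],[0,0,0],30],
    [[0,0,-75],[0,0,0],30],
    [[0,0,-88],[0,0,0],30],
    [[0,0,-93],[0,0,0],30]
  ]
}}

```text
time_s: 53.72
ee_pos: [0.5512, 0.2238, 0.0884]
eef_rot: [3.136, -1.041, 1.581]
force: [-0.2, -0.8, -0.7]
grip_width: 0.0502
```

{"api": "jog_arm", "payload": {
  "moves": [
    [[0,0,-2],[0,0,0],30],
    [[0,0,-4],[0,0,0],30],
    [[0,0,-6],[0,0,0],30],
    [[0,0,-6],[0,0,0],30]
  ]
}}

```text
time_s: 54.05
ee_pos: [0.5517, 0.2239, 0.084]
eef_rot: [3.131, -1.041, 1.586]
force: [0.7, -0.1, -1.5]
grip_width: 0.0501
```

{"api": "jog_arm", "payload": {
  "moves": [
    [[0,0,-1],[0,0,0],30],
    [[0,0,-2],[0,0,0],30],
    [[0,0,-4],[0,0,0],30],
    [[0,0,-4],[0,0,0],30]
  ]
}}

```text
time_s: 54.38
ee_pos: [0.5516, 0.2239, 0.0795]
eef_rot: [3.132, -1.042, 1.585]
force: [-0.3, -0.4, 1.1]
grip_width: 0.0501
```

{"api": "jog_arm", "payload": {
  "moves": [
    [[0,0,-1],[0,0,0],30],
    [[0,0,-2],[0,0,0],30],
    [[0,0,-2],[0,0,0],30],
    [[0,0,-2],[0,0,0],30]
  ]
}}

```text
time_s: 54.72
ee_pos: [0.5517, 0.2242, 0.079]
eef_rot: [3.13, -1.043, 1.587]
force: [-4.1, -1.2, 13.4]
grip_width: 0.0501
```

Contact. Release and rise.

{"api": "jog_arm", "payload": {
  "moves": [
    [[0,0,1],[0,0,0],64],
    [[0,0,1],[0,0,0],64],
    [[0,0,1],[0,0,0],64],
    [[0,0,1],[0,0,0],64],
    [[0,0,1],[0,0,0],64]
  ]
}}

```text
time_s: 55.13
ee_pos: [0.5513, 0.2239, 0.078]
eef_rot: [3.134, -1.041, 1.583]
force: [-0.9, 1.4, 0.3]
grip_width: 0.064
```

{"api": "jog_arm", "payload": {
  "moves": [
    [[0,0,10],[0,0,0],68],
    [[0,0,30],[0,0,0],68],
    [[0,-5,60],[0,0,0],68],
    [[0,-15,95],[0,0,0],68],
    [[0,-45,120],[0,0,0],68]
  ]
}}

```text
time_s: 55.55
ee_pos: [0.5508, 0.1805, 0.2015]
eef_rot: [3.13, -1.041, 1.59]
force: [0.3, -0.3, -0.1]
grip_width: 0.0676
```

{"api": "jog_arm", "payload": {
  "moves": [
    [[-20,-40,20],[0,0,0],68],
    [[-50,-80,40],[-1.3,0,0],68],
    [[-80,-120,60],[-2.6,0,0],68],
    [[-110,-160,70],[-3.9,0,0],68],
    [[-140,-200,70],[-5.2,0,0],68]
  ]
}}

```text
time_s: 55.97
ee_pos: [0.4391, 0.0151, 0.2649]
eef_rot: [3.137, -0.58, 1.579]
force: [0.2, -0.5, 0.2]
grip_width: 0.0679
```

{"api": "jog_arm", "payload": {
  "moves": [
    [[-20,-40,0],[-1.3,0,0],68],
    [[-40,-80,0],[-2.6,0,0],68],
    [[-60,-120,0],[-3.9,0,0],68],
    [[-60,-150,0],[-5.2,0,0],68],
    [[-60,-160,0],[-5.2,0,0],68]
  ]
}}

```text
time_s: 56.38
ee_pos: [0.3795, -0.1449, 0.2645]
eef_rot: [3.141, -0.126, 1.577]
force: [0.1, -0.3, 0.8]
grip_width: 0.068
```

```bash
python3 go.py
python3 - <<'E'
from chk import *
o,c=snap('side','side50');x,y=proj(c,[pegs[1]+[0,0,.05]])[0].astype(int); crop(c,x-70,y-70,x+70,y+50,5,'s50')
o,c=snap('top','top50');crop(c,100,120,300,300,4,'t50')
E
```

```text
now [ 0.3795 -0.1449  0.2645] [ 3.141 -0.126  1.577] F [ 0.1 -0.3  0.8] w 0.068 t 56.4
```

View pics/s50.png

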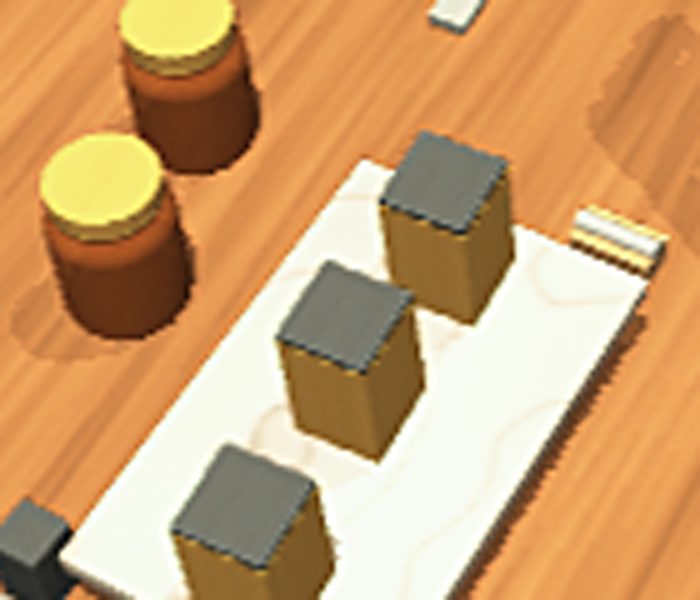

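View pics/top50.png

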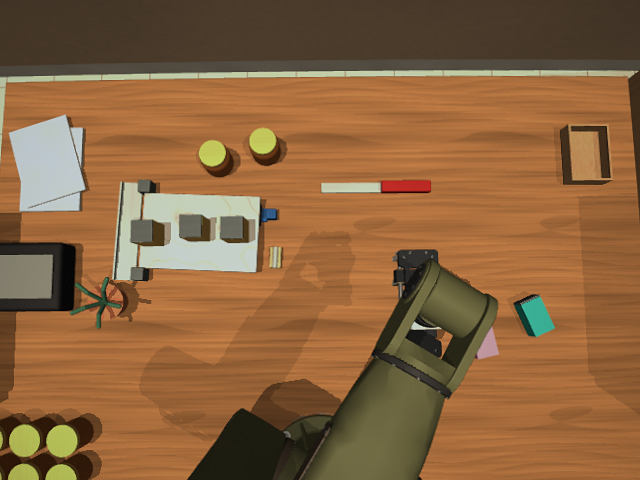

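View pics/t50.png

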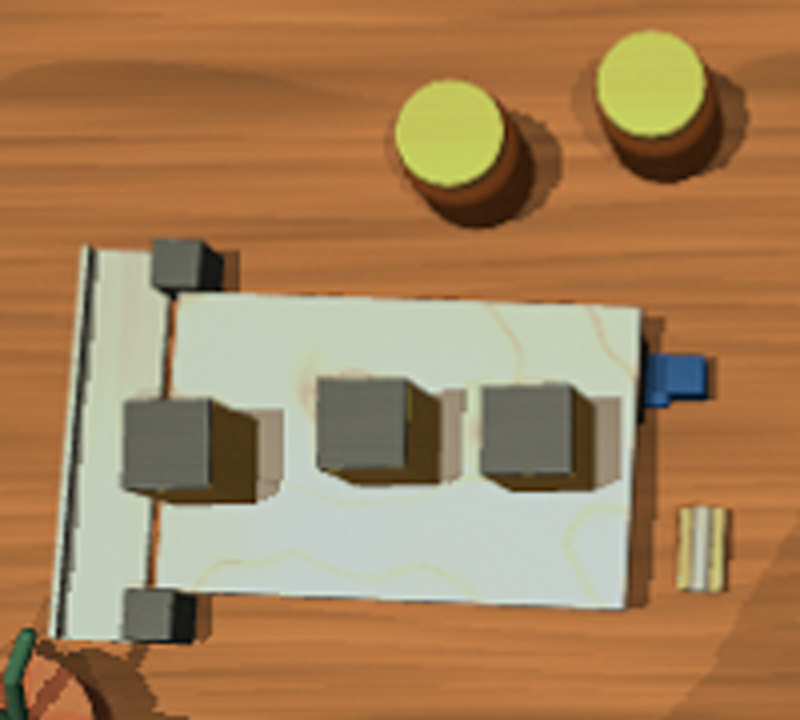

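Run:
```python
from chk import *
o,c=snap('top')
for i,(p,corn) in enumerate(zip(pegs,[[(482,387),(570,382),(574,472),(484,475)],[(317,378),(405,378),(408,467),(318,467)],[(122,400),(209,399),(211,487),(124,487)]])):
    px=np.array(corn)/4+[100,120]
    n=np.array([0,-.0375,1])  # not needed
    P=plane(c,px,p[2]+.086); m=P.mean(0); print(i+1,m.round(4),'d top vs peg',((m-p)[:2]*1000).round(1),'size',np.linalg.norm(P[0]-P[1]).round(4))
# side check
o,c=snap('side')
for i,p in enumerate(pegs): print(proj(c,[p+[0,0,.086]]).round(1))
x,y=proj(c,[pegs[1]+[0,0,.05]])[0].astype(int)
for corn,p in (([(425,132),(508,160),(465,233),(382,198)],pegs[0]),([(328,261),(413,294),(363,374),(279,336)],pegs[1]),([(228,443),(317,486),(262,566),(173,531)],pegs[2])):
    px=np.array(corn)/5+[x-70,y-70]; P=plane(c,px,p[2]+.086); print(P.mean(0).round(4),((P.mean(0)-p)[:2]*1000).round(1))
```

```text
1 [0.5532 0.1887 0.1334] d top vs peg [1.3 3.3] size 0.0487
2 [0.5583 0.2811 0.13  ] d top vs peg [1.4 0.8] size 0.0491
3 [0.5484 0.391  0.1266] d top vs peg [-13.6  15.9] size 0.0489
[[293. 274.]]
[[272.8 301.4]]
[[250.6 331.6]]
[0.5487 0.1915 0.1334] [-3.2  6.1]
[0.5536 0.2844 0.13  ] [-3.3  4.1]
[0.5435 0.3946 0.1266] [-18.5  19.5]
```

Run:
```python
from chk import *
o,c=snap('side');x,y=proj(c,[pegs[2]+[0,0,.03]])[0].astype(int); crop(c,x-45,y-40,x+45,y+40,8,'s51')
# top-face vs bottom edge: verticality from side corners of tin3
o2,t=snap('top');crop(t,110,200,270,270,5,'t51')
```

```text
(no output)
```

View pics/s51.png

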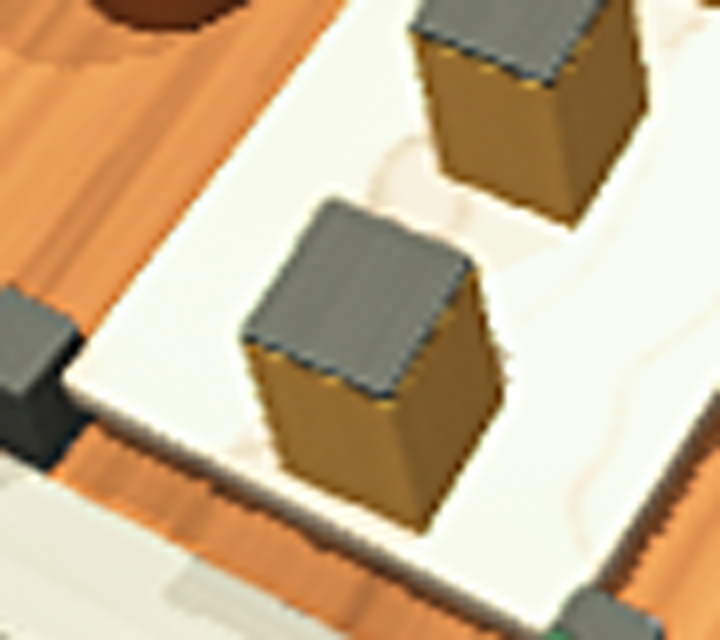

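View pics/t51.png

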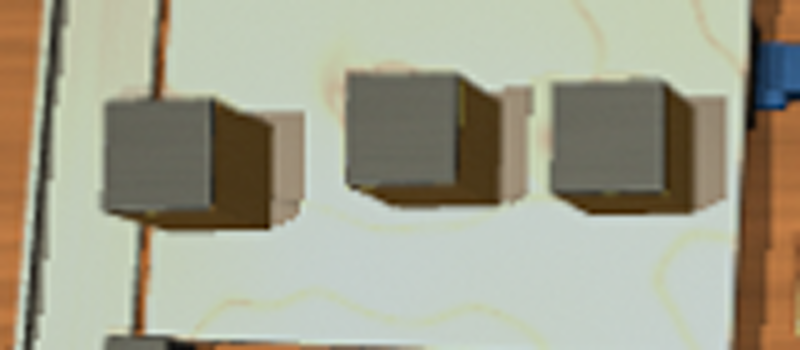

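Run:
```python
from chk import *
o,c=snap('top')
H=hsv(c);h,s,v=[H[...,i].astype(int) for i in range(3)]
m=(h>98)&(h<122)&(s>100); m[:, :255]=0; m[:,290:]=0
for k in blobs(m,20):
    P=plane(c,k,.034)[:,:2]; print('shim blue',P.min(0).round(4),P.max(0).round(4))
m=((h<8)|(h>172))&(s>150)&(v>140); m[:,:370]=0;m[:,440:]=0;m[:170]=0;m[200:]=0
for k in blobs(m,60): print('handle',np.array(cv2.minAreaRect((plane(c,k,.028)[:,:2]*1000).astype(np.float32))[0]).round(1))
m=(s<70)&(v>130); m[:,:310]=0;m[:,381:]=0;m[:170]=0;m[200:]=0
for k in blobs(m,60): print('blade',[np.round(q,1) for q in cv2.minAreaRect((plane(c,k,.008)[:,:2]*1000).astype(np.float32))])
m=(h>20)&(h<40)&(s>90)&(v>150); m[:,:190]=0;m[:,290:]=0;m[:120]=0;m[180:]=0
for k in blobs(m,60): print('honey',np.round(cv2.minAreaRect((plane(c,k,.1)[:,:2]*1000).astype(np.float32))[0],1))
o,c=snap('side');x,y=proj(c,[[.6,.12,.02]])[0].astype(int); crop(c,x-40,y-70,x+60,y+30,7,'s52')
```

```text
shim blue [0.5817 0.0992] [0.6108 0.1351]
handle [ 667. -214.]
blade [array([666.4, -81.1]), array([144.5,  22.4]), np.float64(89.4)]
honey [732.4 241.6]
honey [759.5 126.4]
```

View pics/s52.png

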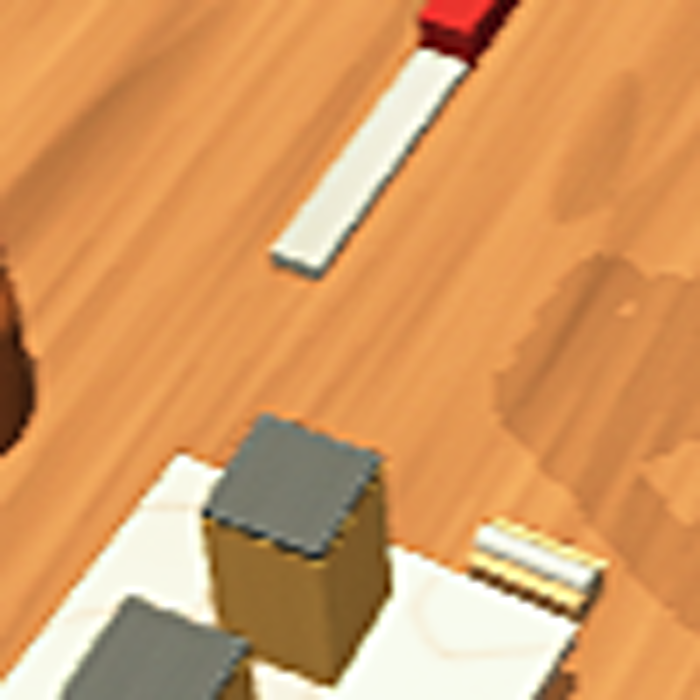

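```bash
python3 -c "
from station import ctrl
o=ctrl.get_obs(); print(o['joint_vel'].round(3),o['time_s']); print(ctrl.hand_in())"
```

```text
[-0.001 -0.004 -0.    -0.006 -0.003 -0.002] 56.7833
the job is handed in; nothing more can be done
None
```

The job was handed in at about 57 s. I levered the board up with the bar over the block, slid the shim under the foot and let the board down onto it. The bar is laid flat at about (0.67, -0.18). All three brass tins stand mouth down over the pegs. I left the pink and turquoise look-alikes alone. The hand-in reports no verdict, and I could not read the contact forces between objects.

What my last camera checks showed:
- **Shim:** its tip is about 43 mm past the foot's centre and roughly in line with it across the foot. The grip block is outside the board's edge.
- **Bar:** it lies flat, with its toe about 220 mm from the pry edge.
- **Bystanders:** both jars read the same positions as at the start. The plant looks untouched, but I did not measure it.
- **Tins on peg 1 and peg 2:** within about 4 mm of their pegs in the top view and 7 mm in the side view.
- **Robot:** clear of everything and at rest.

Three things were off or disagreed:
- **Tin on peg 3:** it had shifted after I placed it, probably from the knock the task warned of. It reads about 21 mm off its peg in the top view. The side view gives 27 mm, but about 5 to 7 mm of that is an error it also shows on the other two tins. The 14 mm play around the peg allows at most about 20 mm, inside the 24 mm limit. It looked upright with its rim on the board, so I left it.
- **Finger length:** the real fingertips sit about 28 mm short of the reported tool point. My first two attempts to grip the bar closed above it and moved nothing. I allowed for this from then on.
- **Grip on the third tin:** I took hold of it about 5 mm higher than planned, and it still landed within the limit.

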